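# Load the torch-cell charger, walk it back to the rail and start it

### The arm

A 6-joint arm with a two-finger parallel gripper is mounted at the origin on the work surface. World frame = base frame: x ahead of the robot, y to its left, z up, the work surface at z = 0. Lengths are in m, angles in rad, forces in N, time in s.
With the tool pointing down it reaches from about 0.225 to 0.875 m from the base axis. Payload 3.4 kg.
Tool frame: the origin (TCP) lies at the very end of the fingers, on their centre line; the grasp point (between the pads) lies manip.hold_point_z behind it (manip.hold_point_z is the distance from the TCP to the grasp point, in m); x points along the fingers, y is the direction in which the jaws open and shut, and the axes are right-handed (so a half turn about x gives the same grasp; the last joint's range is limited). The gripper opens to 85 mm and grips with 20 to 120 N. Pads are 22 mm wide; open, the fingers measure 114 mm over their backs; the gripper's body (76 mm by 85 mm) begins 54 mm behind the grasp point. The pads swing forward as they close: fully open they stand 13 mm farther back than shut.
Start: joints at [-1.311, 0.276, 1.505, -0, 1.361, -0.121], TCP at [0.214, -0.534, 0.231] pointing down, gripper open.
Joint ranges: [-2.89, 2.89], [-0.75, 2.08], [0.22, 2.7], [-1.18, 4.32], [0.11, 2.71], [-2.7, 2.7]. Speed limits (rad/s): [2.57, 2.57, 3.14, 3.14, 3.14, 3.14].

### API

Orientations are given as a unit quaternion [w, x, y, z].
In Python, from rig import manip gives the robot as it stands.
- The arm moves only by the tool step_arm, never from a script. Its argument "targets" is a list of rows, each a list of 2 entries, a list of its own where there are three numbers: the shift along the tool's x, y, z in mm, then the turn about the tool's x in degrees. A call has 1 to 20 rows; each row is the pose to reach, as a shift and turn from the pose commanded when the call began, along the tool's axes at that moment; what a row does not reach only later rows make up. A row lasts 1/10 s, in which the tool goes at most 50 mm and 8.59 degrees, less where a joint would pass 70% of its speed; a pose out of reach is approached as far as the arm can. A call with a gripper value outside its range is refused whole. "grip" is the closure, from 0 (fully open) to 1 (shut), set as the call begins (left out, the last holds). The fingers move at their own pace and stop on an object; "grip_force" is the grip in N (left out, the last holds). Time passes only in rows, so rows that repeat a pose let the fingers close. It gives the time, the measured TCP pose, the force and the opening at its end, in the units of the state.
- manip.get_state(): the state, without advancing time (a new reading comes with each control period).
- manip.get_image(name): name is "scene" or "side" or "wrist"; returns a dict with "image" (400x640x3 uint8, red, green, blue), "fx", "fy", "cx", "cy" (pixels), "distortion" ([k1, k2, p1, p2, k3] as OpenCV has them; the pictures are not rectified), "pose" (4x4, takes a point from camera to world coordinates). Camera axes: x right, y down, z forward; pixel columns grow to the right and rows downward; lengths in m; the calibration is good to about 2 mm. A picture is of the moment at which its call begins. There is no depth.
- manip.sign_off(): hands the job in, once; it reports no verdict.
Trained networks look in a picture, given as the dict that the camera call returned (one of the last four; its "shot" number tells which), for a name from the list of things; names that differ only in an ending like _2 or _b are one class to them, and where a whole thing is asked for, a point or a joint stands for the part that bears it (a point fixed in the world has none). Each returns a list of dicts, best first, with "confidence" (0 to 1); they miss things now and then, are a little off and sometimes report something else, mostly with a low value. They report only what shows in the picture. A call takes as long as a camera call. They do not tell look-alikes from the thing itself.
- manip.search_frame(picture, thing): "xyz" ([x, y, z] in m, in world coordinates, good to about 4 mm: the middle of the surface that is visible of it).
- manip.regions_of(picture, thing): "region" (400x640 bool, what is visible of it).
The state is a dict: "clock": time; "qpos": joint angles; "qd": joint speeds; "effort": joint torques, N m; "position": TCP position; "ee_rot": TCP orientation; "contact_force": force on the tool from outside, world axes, zero at the start; "moment": the same for the moment, N m; "width": finger opening in m.
Only numpy, scipy, OpenCV 4.12 (cv2) and the standard library are available. Lean on these libraries where they do the work, as an engineer would, in place of code of your own. Each camera call takes 0.05 s, during which the arm holds its last target.

### The job

Put every torch cell lying in the wooden tray into a bay of the charger, its flat end pressing the coil spring back and its nub end then let down under the lip, so that each lies level and held. Then walk the heavy charger back until its back stands flush against the dresser's back rail, pushing its two front corner posts in turn a little at a time: do not lift or tip it, do not push on the glass window between the posts, and do not let it swing more than about 15 degrees out of square with the rail. Last of all press the start button fully down, and leave the vase, the bell, the mirror and the toothpick dispenser where they stand.

Things in the scene. Friction and masses are not known exactly. Their poses are not given: they have to be found in the camera images.
- charger: four-bay torch-cell charger, a flat grey metal box lying loose on the dresser, about 1.8 kg (a push of 6 to 16 N at one corner creeps it). 252 mm wide (y), x from -68 (post faces) to +68 mm (flat back), deck 36 mm high. Origin: centre of its underside; x to its back, y to its left. Front corner posts: rubber, y 92 to 126 mm either side, 40 mm high, flat front faces at x = -68 mm.
- window: dark glass window on the charger's front between the corner posts, 176 mm wide, 26 mm high, its face 8 mm behind the posts' faces; origin: middle of its lower edge. It must not be pushed.
- rail: fixed pine rail across the back of the dresser top, 1300 mm long (y), 18 mm thick, 70 mm high. Origin: under its middle; its front face, which the charger's back must meet, is the plane x = -9 mm of its frame; axes parallel to the world's.
- back_left (a point): left end of the charger's flat back face, 18 mm above the dresser; axes as the charger's
- back_right (a point): right end of the charger's flat back face, 18 mm above the dresser; axes as the charger's
- start (a joint): start button: travel in m, 0 at rest, 0.005 fully down; springs back; fully down takes 5 N
- start_top (a point): middle of the top of the round start button (20 mm across, in a 36 mm round housing) on the charger's deck at its left; 57 mm above the dresser; pressed straight down
- bay1 (a point): bay 1, the rightmost: where the middle of a seated cell lies, 48.8 mm above the dresser; axes as the charger's. A seated cell lies along x, flat end on the spring (front), nub to +x touching the black contact wall 33.3 mm beyond this point. It rests on two thin bars within 8 mm of the centre line: beside it there is open room down to the deck, 12.8 mm below this point. All four bays are alike, 46 mm apart.
- bay2 (a point): bay 2, the same point. Spring, in every bay: a coil at the front with an upright steel end plate 16 mm wide, from 10 mm below this height to 15 mm above it. The plate's face stands 30.3 mm before this point (x -30.3 mm) when the bay is empty, at -33.3 mm with a seated cell, and can be pressed back to -43.3 mm: 1 N at first touch, 5.6 N fully back. The black block behind it tops out 15 mm above this point.
- bay3 (a point): bay 3, the same point. Lip, in every bay: a round bar 4 mm thick, 16 mm long across the bay, its underside 10.7 mm and its top 14.7 mm above this point, its near edge at x +27.8 mm, 2.9 mm over the shoulder of a seated cell. To pass it a cell must be held 7 to 9 mm nearer the spring than its seat; once it is down and let go, the spring drives it forward under the lip.
- bay4 (a point): bay 4, the leftmost, the same point. A cell goes in flat end first and nub end raised by some 25 to 30 degrees, which clears the lip; pressed against the spring plate so, it is then let down level on to the bars. To take a seated cell out again it must first be pressed back towards the spring.
- cell1_mid (a point): torch cell 1 (may be absent): grey round cell 18.4 mm across, 66.5 mm long over all, 48 g; its centre, on its axis. x points along it to the nub end (white ring; nub 8 mm across, 2.5 mm proud of the shoulder); the other end is flat. Its y and z turn as it rolls. It starts lying in the tray, nub away from the robot within 30 degrees.
- cell1_nub (a point): tip of the nub of cell 1
- cell2_mid (a point): torch cell 2 (may be absent): grey round cell 18.4 mm across, 66.5 mm long over all, 48 g; its centre, on its axis. x points along it to the nub end (white ring; nub 8 mm across, 2.5 mm proud of the shoulder); the other end is flat. Its y and z turn as it rolls. It starts lying in the tray, nub away from the robot within 30 degrees.
- cell2_nub (a point): tip of the nub of cell 2
- cell3_mid (a point): torch cell 3 (may be absent): grey round cell 18.4 mm across, 66.5 mm long over all, 48 g; its centre, on its axis. x points along it to the nub end (white ring; nub 8 mm across, 2.5 mm proud of the shoulder); the other end is flat. Its y and z turn as it rolls. It starts lying in the tray, nub away from the robot within 30 degrees.
- cell3_nub (a point): tip of the nub of cell 3
- cell4_mid (a point): torch cell 4 (may be absent): grey round cell 18.4 mm across, 66.5 mm long over all, 48 g; its centre, on its axis. x points along it to the nub end (white ring; nub 8 mm across, 2.5 mm proud of the shoulder); the other end is flat. Its y and z turn as it rolls. It starts lying in the tray, nub away from the robot within 30 degrees.
- cell4_nub (a point): tip of the nub of cell 4
- tray: fixed dark wooden tray lined with felt, 220 mm (x) x 200 mm, floor 5 mm above the dresser, rim 8 mm high all told; origin: centre of its underside. It lies to the left or to the right of the charger.
- vase: blue glass bud vase, 60 mm across, 140 mm tall; origin under its centre; leave it alone
- bell: white ceramic bell painted with flowers, 66 mm across, 96 mm tall; origin under its centre; leave it alone
- mirror: open folding travel mirror of white plastic, base 85 x 120 mm, 105 mm tall; origin under the base's centre; leave it alone
- dispenser: push-button toothpick dispenser, 54 mm across, 96 mm tall; origin under its centre; leave it alone
Things that resemble listed ones, but are neither listed nor needed, are in the scene too. What is shaped like the part that bears cell4_mid but turquoise is not meant. Leave any turquoise look-alike of the part that bears cell1_mid alone.

How it is judged:
By the outcome, as a careful person would: the job done as asked, in the order asked, and still so for the second after the job is handed in, with the robot touching nothing.
Of cell1, cell2, cell3, cell4 only 3 to 4 are there at a start; the rules pass over those that are not, and their reading is None.
At some moment in a run one of charger may be knocked a few centimetres aside while the robot is not near it.
It also fails if it takes over 210 s, if anything falls off the work surface, if the arm or the gripper's body presses on something with over 40 N, if the wrist force passes 120 N, or if a joint passes its speed limit or range.

## Working session

There is one attempt and no reset: what is moved stays moved. The work goes in short steps, Python scripts to look and compute and a tool call to move; the robot and the scene stay as the last step left them, time stands still between calls to the robot, and variables do not carry over. Pictures are saved under pics/ and viewed, and the job is handed in when it is done.

Besides the shell and the picture viewer there is one more tool, called after ">>>" by a JSON object that holds its "method" and its "body", one argument or row to a line. step_arm: Moves the arm, as the interface text tells. Its arguments: {"type":"object","properties":{"targets":{"type":"array"},"grip":{"type":"number"},"grip_force":{"type":"number"}},"required":["targets"]}

I'll start by looking at the state and the cameras.

```bash
ls -la; mkdir -p pics; cat > h.py <<'E'
import numpy as np, cv2
from rig import manip
from scipy.spatial.transform import Rotation as R
def save(img,name): cv2.imwrite('pics/'+name+'.png',cv2.cvtColor(img,cv2.COLOR_RGB2BGR))
def st():
    s=manip.get_state(); return s
def proj(pic,P):
    T=np.linalg.inv(np.array(pic['pose'])); P=np.atleast_2d(P)
    pc=P@T[:3,:3].T+T[:3,3]
    K=np.array([[pic['fx'],0,pic['cx']],[0,pic['fy'],pic['cy']],[0,0,1]])
    return cv2.projectPoints(pc.reshape(-1,1,3),np.zeros(3),np.zeros(3),K,np.array(pic['distortion'],float))[0].reshape(-1,2)
def ray(pic,uv):
    K=np.array([[pic['fx'],0,pic['cx']],[0,pic['fy'],pic['cy']],[0,0,1]])
    n=cv2.undistortPoints(np.array(uv,float).reshape(-1,1,2),K,np.array(pic['distortion'],float)).reshape(-1,2)
    T=np.array(pic['pose']); d=np.c_[n,np.ones(len(n))]@T[:3,:3].T
    return T[:3,3],d/np.linalg.norm(d,axis=1)[:,None]
def onz(pic,uv,z):
    o,d=ray(pic,uv); return o+d*((z-o[2])/d[:,2])[:,None]
E
python3 - <<'E'
from h import *
s=st(); print({k:np.round(v,4).tolist() for k,v in s.items()}); print(manip.hold_point_z)
for n in ['scene','side','wrist']:
    p=manip.get_image(n); save(p['image'],n+'0'); print(n,np.round(p['pose'],3).tolist(),p['fx'],p['distortion'])
E
```

```text
total 12
drwxr-xr-x  3 agent agent 4096 Dec  6 14:54 .
drwxr-xr-x 23 root  root  4096 Dec  6 14:54 ..
drwxr-xr-x  2 agent agent 4096 Dec  6 14:54 pics
{'clock': 0.0, 'qpos': [-1.311, 0.2766, 1.5062, -0.0, 1.3607, -0.121], 'qd': [-0.0001, 0.0006, 0.0007, -0.0008, -0.0001, 0.0011], 'effort': [0.0, -41.6775, -24.5805, -0.0005, 0.0108, -0.0], 'position': [0.2135, -0.5333, 0.2304], 'ee_rot': [-0.1332, -0.6943, -0.1345, 0.6944], 'contact_force': [0.5073, 0.1637, 0.0671], 'moment': [-0.0029, 0.0057, -0.0029], 'width': 0.0857}
0.0187
scene [[-0.802, 0.507, -0.316, 0.867], [0.597, 0.686, -0.417, 0.503], [0.005, -0.523, -0.853, 1.002], [0.0, 0.0, 0.0, 1.0]] 410.86314152161566 [-0.06777674  0.          0.          0.          0.        ]
side [[-0.822, -0.393, 0.412, -0.02], [-0.569, 0.56, -0.602, 0.844], [0.006, -0.729, -0.684, 0.943], [0.0, 0.0, 0.0, 1.0]] 512.0000582573523 [-0.00625108  0.          0.          0.          0.        ]
wrist [[0.372, -0.884, -0.282, 0.286], [-0.928, -0.355, -0.111, -0.506], [-0.002, 0.303, -0.953, 0.374], [0.0, 0.0, 0.0, 1.0]] 299.31601523638 [-0.04317326  0.          0.          0.          0.        ]
```

View pics/scene0.png

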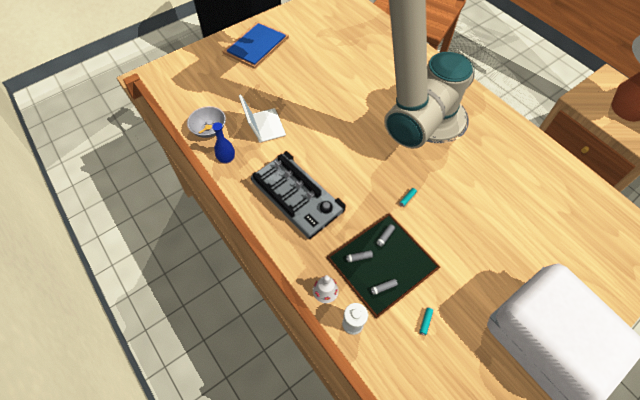

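View pics/side0.png

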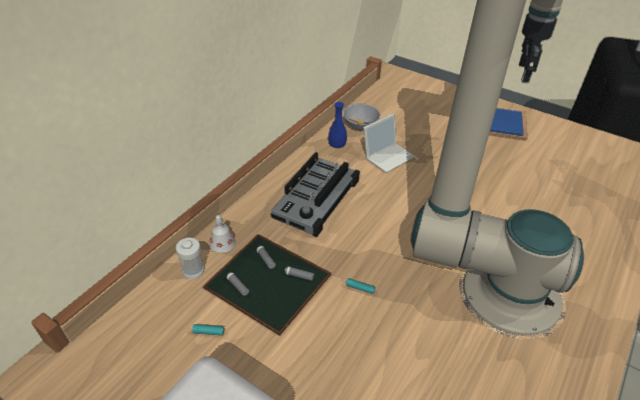

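View pics/wrist0.png

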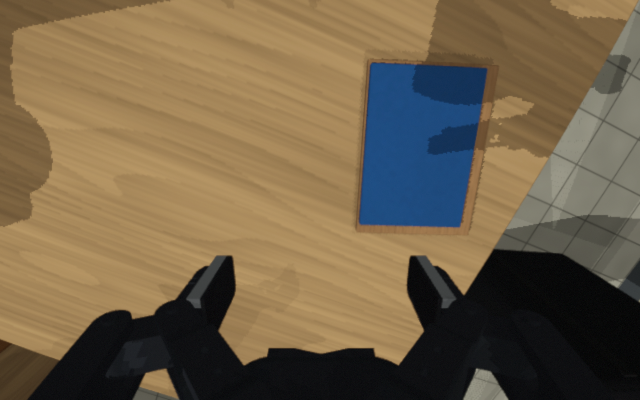

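The scene view shows three grey cells in the tray at about (386,235), (360,256) and (384,287). Two turquoise look-alikes lie outside it at (408,197) and (427,320). The charger is at (298,195). Next I'll get rough positions from both fixed views.

```bash
python3 - <<'E'
from h import *
for n in ['scene','side']:
    p=manip.get_image(n)
    for t in ['charger','window','rail','start_top','cell1_mid','cell1_nub','bay1','tray','vase','bell','mirror','dispenser','back_left','back_right']:
        try:
            r=manip.search_frame(p,t)
            print(n,t,[(np.round(d['xyz'],3).tolist(),round(d['confidence'],2),np.round(proj(p,np.array(d['xyz']))[0]).astype(int).tolist()) for d in r])
        except Exception as e: print(t,e)
E
```

```text
scene charger [([0.546, 0.012, 0.036], 0.58, [299, 197]), ([0.635, -0.241, 0.058], 0.16, [224, 149])]
scene window []
scene rail [([0.727, 0.089, 0.072], 0.75, [258, 248])]
scene start_top [([0.512, 0.088, 0.054], 0.57, [326, 207])]
scene cell1_mid [([0.295, 0.181, 0.014], 0.63, [407, 197]), ([0.428, 0.236, 0.022], 0.44, [385, 235]), ([0.646, 0.367, 0.089], 0.27, [355, 318])]
scene cell1_nub [([0.426, 0.242, 0.024], 0.66, [387, 236]), ([0.295, 0.185, 0.018], 0.59, [408, 197])]
scene bay1 [([0.55, 0.01, 0.033], 0.71, [298, 198]), ([0.511, 0.09, 0.056], 0.39, [327, 207])]
scene tray [([0.475, 0.293, 0.004], 0.9, [385, 264])]
scene vase [([0.634, -0.242, 0.058], 0.58, [224, 149])]
scene bell [([0.65, 0.265, 0.039], 0.8, [325, 290]), ([0.472, -0.273, 0.007], 0.28, [266, 128])]
scene mirror [([0.471, -0.276, 0.009], 0.55, [266, 127])]
scene dispenser [([0.646, 0.365, 0.088], 0.66, [355, 317])]
scene back_left [([0.547, 0.009, 0.03], 0.6, [299, 198]), ([0.522, 0.243, 0.02], 0.56, [359, 257])]
scene back_right [([0.546, 0.01, 0.034], 0.62, [299, 197])]
side charger [([0.53, 0.014, 0.041], 0
[... 478 characters left out ...]
7]), ([0.512, 0.349, 0.021], 0.55, [237, 285]), ([0.481, -0.011, 0.02], 0.36, [335, 201])]
side tray [([0.462, 0.299, -0.001], 0.67, [269, 287]), ([0.529, 0.019, 0.035], 0.37, [313, 197])]
side vase [([0.624, -0.24, 0.052], 0.61, [336, 132]), ([0.507, 0.087, 0.059], 0.55, [306, 208])]
side bell [([0.631, 0.27, 0.034], 0.91, [220, 238])]
side mirror [([0.495, -0.284, 0.02], 0.73, [380, 149]), ([0.631, 0.268, 0.034], 0.23, [221, 237]), ([0.531, 0.016, 0.036], 0.22, [314, 196])]
side dispenser [([0.626, 0.374, 0.071], 0.96, [189, 256]), ([0.484, -0.013, 0.02], 0.32, [334, 201])]
side back_left [([0.535, 0.011, 0.039], 0.92, [313, 193])]
side back_right [([0.53, 0.015, 0.034], 0.61, [314, 196])]
```

```bash
cat >> h.py <<'E'
def tool():
    s=st(); q=s['ee_rot']; Rt=R.from_quat([q[1],q[2],q[3],q[0]]).as_matrix(); return np.array(s['position']),Rt
def yawy(Rt): # world angle of jaw axis (tool y) deg
    return np.degrees(np.arctan2(Rt[1,1],Rt[0,1]))
def plan(target,jaw=None):
    """shift (mm, tool axes) and turn (deg about tool x) to world target, jaw axis angle deg mod 180"""
    p,Rt=tool(); d=Rt.T@(np.array(target)-p)*1000; t=0
    if jaw is not None:
        t=-(jaw-yawy(Rt)); t=(t+90)%180-90   # tool x down: positive turn = clockwise from above
    print('at',np.round(p*1000,1),'jaw',round(yawy(Rt),2),'shift',np.round(d,1),'turn',round(t,2))
E
python3 - <<'E'
from h import *
p,Rt=tool(); print(np.round(Rt,3)); 
w=manip.get_image('wrist'); T=np.array(w['pose']); print('cam in tool',np.round(Rt.T@(T[:3,3]-p),4)); print(np.round(Rt.T@T[:3,:3],3))
plan([0.45,0.05,0.30],90)
E
```

```text
[[ 0.     0.372 -0.928]
 [-0.    -0.928 -0.372]
 [-1.     0.     0.   ]]
cam in tool [-0.1432  0.0011 -0.0775]
[[ 0.    -0.303  0.953]
 [ 1.     0.001 -0.   ]
 [-0.     0.953  0.303]]
at [ 213.7 -533.8  231.3] jaw -68.18 shift [ -68.7 -454.2 -436.4] turn 21.82
```

>>> {"method": "step_arm", "body": {
  "targets": [
    [[-20, -300, -200], 15],
    [[-20, -520, -440], 21.8],
    [[-20, -680, -520], 21.8],
    [[-20, -705, -480], 21.8],
    [[-20, -705, -480], 21.8],
    [[-20, -705, -480], 21.8],
    [[-20, -705, -480], 21.8],
    [[-20, -705, -480], 21.8],
    [[-20, -705, -480], 21.8],
    [[-20, -705, -480], 21.8],
    [[-20, -705, -480], 21.8],
    [[-20, -705, -480], 21.8],
    [[-20, -705, -480], 21.8],
    [[-20, -705, -480], 21.8],
    [[-20, -705, -480], 21.8],
    [[-20, -705, -480], 21.8],
    [[-20, -705, -480], 21.8],
    [[-20, -705, -480], 21.8]
  ]
}}

```text
clock: 3.5
position: [0.3984, 0.3045, 0.251]
ee_rot: [0.001, 0.708, 0.003, -0.707]
contact_force: [-0.8, -1.2, -0.2]
width: 0.0854
```

```bash
python3 - <<'E'
from h import *
w=manip.get_image('wrist'); save(w['image'],'w1'); import pickle; pickle.dump(w,open('w1.pkl','wb'))
plan([0.47,0.12,0.25],90); print(st()['clock'],st()['contact_force'])
for t in ['charger','start_top','cell1_mid','cell1_nub','tray','window']:
    r=manip.search_frame(w,t)
    print(t,[(np.round(d['xyz'],3).tolist(),round(d['confidence'],2),np.round(proj(w,np.array(d['xyz']))[0]).astype(int).tolist()) for d in r])
E
```

```text
at [397.7 302.1 250.8] jaw -89.74 shift [  0.7 182.4 -71.5] turn 0.26
3.55 [-0.37297752  0.06367555 -0.33147108]
charger [([0.533, 0.043, 0.033], 0.73, [552, 59])]
start_top [([0.533, 0.045, 0.042], 0.34, [555, 57])]
cell1_mid [([0.426, 0.234, 0.022], 0.75, [378, 149]), ([0.303, 0.184, 0.016], 0.64, [407, 238])]
cell1_nub [([0.3, 0.184, 0.017], 0.93, [407, 241]), ([0.425, 0.239, 0.019], 0.87, [373, 150]), ([0.518, 0.239, 0.021], 0.38, [378, 69])]
tray [([0.486, 0.29, 0.008], 0.81, [333, 98]), ([0.507, 0.092, 0.058], 0.45, [520, 79])]
window []
```

View pics/w1.png

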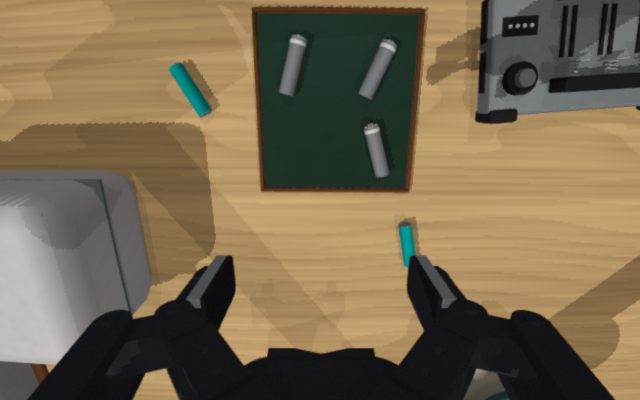

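The three grey cells in the tray show at (292,65), (378,69) and (376,150), with their white-ring nub ends up (far from the robot). The turquoise ones at (190,90) and (407,243) lie outside the tray and are excluded. Next I'll move for a second view that covers the charger.

>>> {"method": "step_arm", "body": {
  "targets": [
    [[0, 50, -30], 0],
    [[0, 100, -62], 0.2],
    [[0, 150, -95], 0.2],
    [[0, 190, -125], 0.2],
    [[0, 220, -145], 0.2],
    [[0, 220, -145], 0.2],
    [[0, 220, -145], 0.2],
    [[0, 220, -145], 0.2]
  ]
}}

```text
clock: 4.65
position: [0.5413, 0.0793, 0.2513]
ee_rot: [0.002, -0.707, 0.001, 0.707]
contact_force: [-0.3, 0.4, 0.6]
width: 0.0852
```

```bash
python3 - <<'E'
from h import *
w=manip.get_image('wrist'); save(w['image'],'w2'); import pickle; pickle.dump(w,open('w2.pkl','wb'))
plan([0.47,0.12,0.25],90); print(st()['clock'],st()['contact_force'])
for t in ['charger','start_top','cell1_mid','cell1_nub','tray','window']:
    r=manip.search_frame(w,t)
    print(t,[(np.round(d['xyz'],3).tolist(),round(d['confidence'],2),np.round(proj(w,np.array(d['xyz']))[0]).astype(int).tolist()) for d in r])
E
```

```text
at [541.1  79.9 251.4] jaw -90.17 shift [  1.5 -39.9  71.2] turn -0.17
4.7 [-0.21396668  0.32027514  0.38398821]
charger [([0.549, -0.009, 0.038], 0.75, [393, 166]), ([0.641, 0.247, 0.044], 0.44, [169, 87])]
start_top [([0.509, 0.086, 0.063], 0.53, [315, 205]), ([0.547, -0.006, 0.031], 0.51, [390, 167])]
cell1_mid [([0.44, 0.234, 0.019], 0.92, [209, 242]), ([0.296, 0.177, 0.015], 0.6, [258, 325])]
cell1_nub [([0.294, 0.182, 0.018], 0.59, [255, 328]), ([0.525, 0.236, 0.021], 0.25, [199, 183])]
tray [([0.49, 0.288, 0.004], 0.57, [170, 204])]
window []
```

View pics/w2.png

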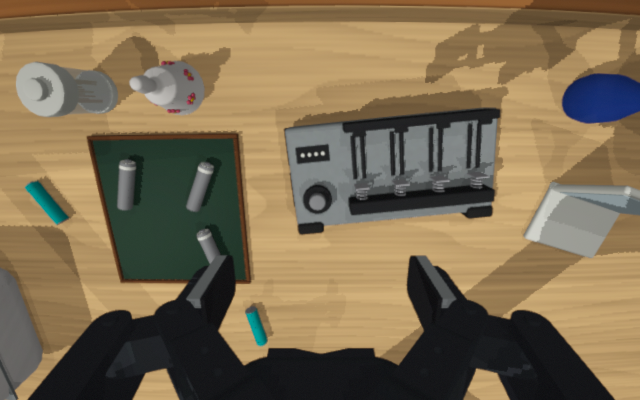

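```bash
python3 - <<'E'
import cv2
im=cv2.imread('pics/w2.png'); cv2.imwrite('pics/w2c.png',cv2.resize(im[95:245,275:510],None,fx=3.4,fy=3.4,interpolation=cv2.INTER_CUBIC))
E
```

```text
(no output)
```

View pics/w2c.png

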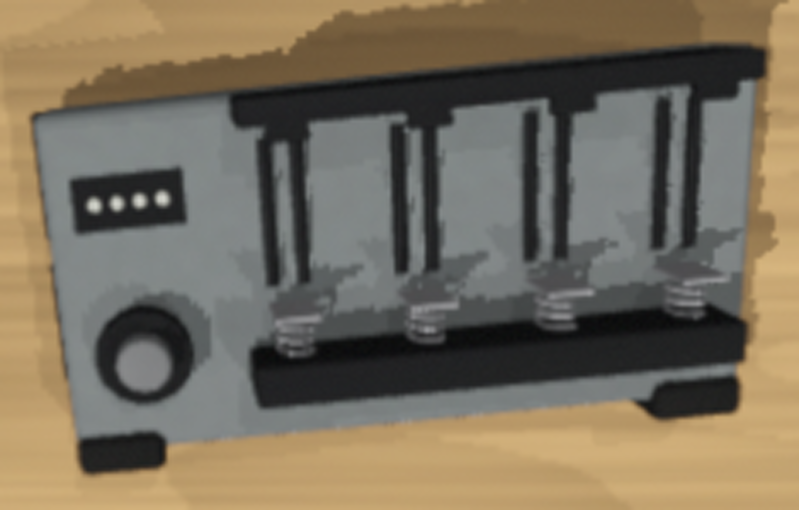

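```bash
cat >> h.py <<'E'
from scipy.optimize import least_squares
def c2w(q,P):
    x,y,a=q; P=np.atleast_2d(P).astype(float)/1000; c,s=np.cos(a),np.sin(a)
    return np.c_[x+c*P[:,0]-s*P[:,1], y+s*P[:,0]+c*P[:,1], P[:,2]]
def w2c(q,W):
    x,y,a=q; W=np.atleast_2d(W); d=W[:,:2]-[x,y]; c,s=np.cos(a),np.sin(a)
    return np.c_[c*d[:,0]+s*d[:,1],-s*d[:,0]+c*d[:,1],W[:,2]]*1000
def fitc(obs,q0=(0.54,0.01,0.05)):
    # obs list of (pic, Pmm, uv)
    f=lambda q: np.concatenate([(proj(p,c2w(q,P))-uv).ravel() for p,P,uv in obs])
    r=least_squares(f,q0); return r.x,r.fun.reshape(-1,2)
E
python3 - <<'E'
from h import *
import pickle
w=pickle.load(open('w2.pkl','rb'))
C=lambda a:np.array(a,float)/3.4+[275,95]
P=np.array([[68,126,36],[-68,126,40],[-68,92,40],[-68,-92,40],[-68,-126,40]]); uv=C([[35,115],[83,472],[165,466],[655,417],[738,408]])
q,res=fitc([(w,P,uv)]); print(np.round(q,4),np.degrees(q[2])); print(np.round(res,1))
def at(n,pts,z): print(n,np.round(w2c(q,onz(w,C(pts),z))[:,:2],1).tolist())
at('button top',[[145,365]],.057)
at('housing',[[145,352]],.05)
at('bars back',[[265,138],[297,138],[398,124],[428,124],[530,110],[562,110],[662,97],[693,92]],.041)
at('bars front',[[272,283],[302,283],[402,270],[432,270],[532,259],[562,256],[657,246],[688,244]],.041)
at('block front top',[[262,405],[740,360]],.0638); at('block back top',[[252,350],[742,322]],.0638)
at('wall',[[232,97],[765,47],[765,75],[236,122]],.0638)
at('lip',[[288,133],[430,118],[572,105],[715,90]],.0635)
at('plates',[[295,318],[437,304],[565,292],[700,278]],.0638)
E
```

```text
[ 0.5406 -0.0107  0.1017] 5.8252978899421
[[-1.5 -1.6]
 [-1.   1.1]
 [ 1.   0.3]
 [-0.   0.5]
 [ 1.8  0.5]]
button top [[-21.2, 95.7]]
housing [[-18.7, 95.5]]
bars back [[50.3, 46.8], [49.2, 35.9], [50.4, 1.3], [49.4, -8.9], [50.6, -43.9], [49.5, -54.8], [50.6, -89.2], [51.2, -99.9]]
bars front [[-0.6, 48.1], [-1.7, 37.5], [-0.7, 1.7], [-1.8, -8.9], [-1.5, -44.6], [-1.5, -55.4], [-1.3, -89.4], [-1.7, -100.6]]
block front top [[-37.8, 56.7], [-38.9, -109.4]]
block back top [[-17.5, 58.6], [-25.1, -109.2]]
wall [[66.5, 58.4], [65.4, -111.0], [56.7, -111.5], [58.7, 57.8]]
lip [[53.5, 41.5], [53.6, -4.0], [53.2, -49.5], [53.5, -95.6]]
plates [[-7.8, 43.3], [-7.9, -4.6], [-8.2, -47.8], [-8.1, -93.6]]
```

The charger pose is roughly (0.541, -0.011) with a yaw of 5.8°, and the bays are at charger y ≈ 42, -4, -50 and -96. Next I'll triangulate the cells from both wrist views.

```bash
cat >> h.py <<'E'
def cells(pic,roi=None):
    im=pic['image'].astype(int); hsv=cv2.cvtColor(pic['image'],cv2.COLOR_RGB2HSV)
    # tray region polygon: dark green felt
    felt=((im[...,1]>im[...,0]+8)&(im.sum(2)<200)).astype(np.uint8)
    n,l,stt,_=cv2.connectedComponentsWithStats(cv2.morphologyEx(felt,cv2.MORPH_OPEN,np.ones((3,3))))
    k=1+np.argmax(stt[1:,4]); c,_=cv2.findContours((l==k).astype(np.uint8),cv2.RETR_EXTERNAL,cv2.CHAIN_APPROX_NONE)
    m=np.zeros(felt.shape,np.uint8); cv2.fillPoly(m,[cv2.convexHull(np.vstack(c))],1)
    g=((hsv[...,1]<60)&(hsv[...,2]>70)&(m>0)).astype(np.uint8)
    g=cv2.morphologyEx(g,cv2.MORPH_OPEN,np.ones((3,3)))
    n,l,stt,cen=cv2.connectedComponentsWithStats(g); out=[]
    for i in range(1,n):
        if stt[i,4]<200: continue
        cc,_=cv2.findContours((l==i).astype(np.uint8),cv2.RETR_EXTERNAL,cv2.CHAIN_APPROX_NONE)
        (cx,cy),(a,b),an=cv2.minAreaRect(cc[0]); box=cv2.boxPoints(((cx,cy),(a,b),an))
        e=[(box[i]+box[(i+1)%4])/2 for i in range(4)]
        L=[np.linalg.norm(box[i]-box[(i+1)%4]) for i in range(4)]
        j=int(np.argmin(L)); p1,p2=e[j],e[(j+2)%4]
        if p1[1]>p2[1]: p1,p2=p2,p1   # p1: upper = far = nub
        out.append((p1,p2,stt[i,4]))
    return out
def tri(obs):
    A=np.zeros((3,3));b=np.zeros(3)
    for pic,uv in obs:
        o,d=ray(pic,[uv]); M=np.eye(3)-np.outer(d[0],d[0]); A+=M; b+=M@o
    return np.linalg.solve(A,b)
E
python3 - <<'E'
from h import *
import pickle
ws=[pickle.load(open(f'w{i}.pkl','rb')) for i in (1,2)]
allc=[]
for w in ws:
    L=[]
    for p1,p2,a in cells(w):
        W=onz(w,[p1,p2],0.0142); c=W.mean(0); d=W[0]-W[1]
        print(np.round(p1),np.round(p2),a,'c',np.round(c*1000,1),'len',round(np.linalg.norm(d)*1000,1),'ang',round(np.degrees(np.arctan2(d[1],d[0])),1)); L.append((c,(p1+p2)/2))
    allc.append(L); print()
for c,u in allc[0]:
    j=min(allc[1],key=lambda t:np.linalg.norm(t[0]-c)); print('tri',np.round(tri([(ws[0],u),(ws[1],j[1])])*1000,1))
E
```

```text
[299.  34.] [286.  94.] 908 c [523.1 338.4  14.2] len 68.2 ang -13.6
[391.  40.] [363.  96.] 910 c [520.  239.   14.2] len 68.3 ang -25.5
[370. 124.] [381. 177.] 766 c [422.7 234.7  14.2] len 69.8 ang 15.2

[126. 160.] [124. 210.] 706 c [520.2 340.4  14.2] len 71.4 ang -13.7
[207. 163.] [192. 212.] 702 c [516.9 240.1  14.2] len 72.8 ang -23.2
[207. 229.] [215. 277.] 656 c [419.5 235.4  14.2] len 77.8 ang 0.6

tri [522.8 337.4  18.6]
tri [519.4 238.8  17.5]
tri [423.  234.8  16.7]
```

```bash
python3 - <<'E'
from h import *
plan([0.413,0.2325,0.12],105)
E
```

```text
at [541.9  80.1 251.5] jaw -90.09 shift [ 131.5 -152.2  129.1] turn -15.09
```

>>> {"method": "step_arm", "body": {
  "targets": [
    [[20, -40, 35], -4],
    [[50, -80, 70], -9],
    [[90, -120, 105], -15],
    [[131, -152, 129], -15.1],
    [[131, -152, 129], -15.1],
    [[131, -152, 129], -15.1],
    [[131, -152, 129], -15.1],
    [[131, -152, 129], -15.1],
    [[131, -152, 129], -15.1]
  ],
  "grip": 0.45
}}

```text
clock: 5.9
position: [0.4157, 0.2313, 0.1215]
ee_rot: [0.091, 0.702, 0.092, -0.7]
contact_force: [1.2, 0.7, -1.0]
width: 0.0469
```

```bash
python3 - <<'E'
from h import *
w=manip.get_image('wrist'); save(w['image'],'w3'); s=st(); print(s['clock'],s['width'])
for p1,p2,a in cells(w):
    W=onz(w,[p1,p2],0.0142); c=W.mean(0); d=W[0]-W[1]
    print(np.round(p1),np.round(p2),a,'c',np.round(c*1000,1),'len',round(np.linalg.norm(d)*1000,1),'ang',round(np.degrees(np.arctan2(d[1],d[0])),1))
plan([0.413,0.2325,0.12],105)
E
```

```text
5.95 0.04695134222079748
[236.  -4.] [198.  75.] 1959 c [520.3 340.3  14.2] len 64.7 ang -17.2
[374.  35.] [318. 110.] 2191 c [519.9 238.1  14.2] len 69.0 ang -22.8
[318. 150.] [318. 229.] 1661 c [422.2 234.9  14.2] len 71.2 ang 14.7
at [415.5 231.2 121.3] jaw -75.16 shift [ 1.3 -1.9  2.1] turn -0.16
```

View pics/w3.png

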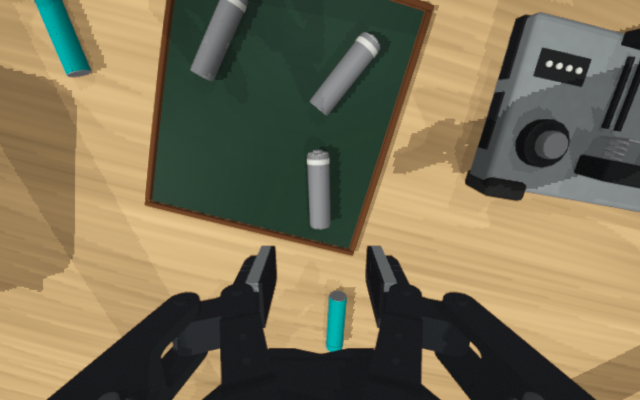

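The close view shows the cell at (318,150)–(319,229), grey with a white ring. The turquoise one at (337,320) is outside the tray. The measured height and length fit the text, so I'll grasp it 24 mm from its flat end.

>>> {"method": "step_arm", "body": {
  "targets": [
    [[40, -1.7, 0.6], 0],
    [[80, -1.7, 0.6], 0],
    [[105, -1.7, 0.6], 0],
    [[114, -1.7, 0.6], 0],
    [[114.5, -1.7, 0.6], 0],
    [[114.5, -1.7, 0.6], 0],
    [[114.5, -1.7, 0.6], 0]
  ]
}}

```text
clock: 6.65
position: [0.4143, 0.2334, 0.0072]
ee_rot: [0.091, 0.702, 0.092, -0.7]
contact_force: [0.7, 0.9, -0.9]
width: 0.0469
```

>>> {"method": "step_arm", "body": {
  "targets": [
    [[0, 0, 0], 0],
    [[0, 0, 0], 0],
    [[0, 0, 0], 0],
    [[0, 0, 0], 0],
    [[0, 0, 0], 0],
    [[0, 0, 0], 0]
  ],
  "grip": 1,
  "grip_force": 25
}}

```text
clock: 7.25
position: [0.4134, 0.2332, 0.0067]
ee_rot: [0.092, 0.702, 0.092, -0.701]
contact_force: [-1.0, 0.4, 6.6]
width: 0.0171
```

```bash
python3 - <<'E'
from h import *
q=(0.5406,-0.0107,0.1017)
W=c2w(q,[[21,-4,0]])[0]; print(W)
plan([W[0],W[1],0.165],90+5.83)
E
```

```text
[ 0.56189759 -0.01254731  0.        ]
at [413.4 233.2   6.7] jaw -75.08 shift [-158.2  275.7  -80.4] turn 9.09
```

>>> {"method": "step_arm", "body": {
  "targets": [
    [[-40, 0, 0], 0],
    [[-90, 0, 0], 0],
    [[-130, 40, -12], 3],
    [[-158, 85, -25], 6],
    [[-158, 130, -38], 9.1],
    [[-158, 175, -52], 9.1],
    [[-158, 220, -65], 9.1],
    [[-158, 255, -75], 9.1],
    [[-158, 276, -80], 9.1],
    [[-158, 276, -80], 9.1],
    [[-158, 276, -80], 9.1],
    [[-158, 276, -80], 9.1]
  ]
}}

```text
clock: 8.45
position: [0.5602, -0.012, 0.1636]
ee_rot: [-0.036, -0.706, -0.036, 0.707]
contact_force: [-0.0, 0.3, -0.1]
width: 0.0172
```

```bash
python3 - <<'E'
from h import *
import pickle
w=manip.get_image('wrist'); pickle.dump(w,open('w4.pkl','wb')); s=st(); print(s['clock'],s['width'],s['contact_force'])
plan([.5619,-.0125,.165],95.83)
cv2.imwrite('pics/w4.png',cv2.cvtColor(cv2.resize(w['image'],(800,500),interpolation=cv2.INTER_CUBIC),cv2.COLOR_RGB2BGR))
E
```

```text
8.5 0.017275945802141555 [-0.33006664 -0.15613165 -1.13650872]
at [560.3 -11.9 163.7] jaw -84.11 shift [-1.3  0.8 -1.5] turn 0.06
```

View pics/w4.png

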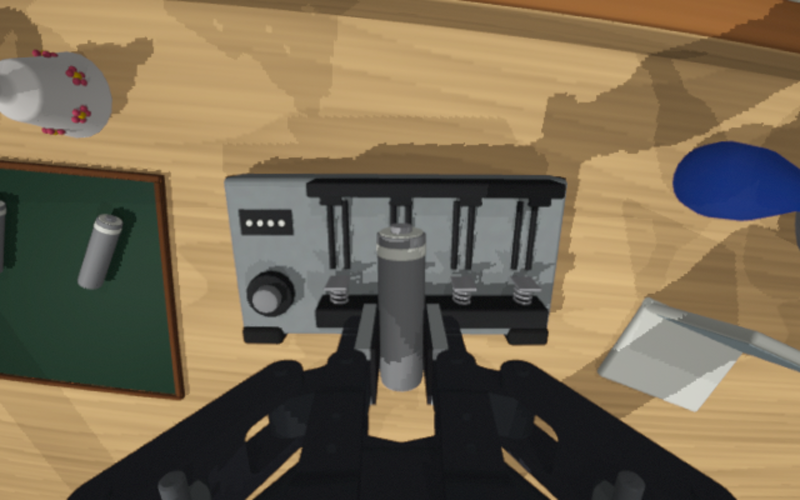

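```bash
python3 - <<'E'
from h import *
import pickle
w=pickle.load(open('w4.pkl','rb'))
im=cv2.cvtColor(w['image'],cv2.COLOR_RGB2BGR)[130:290,170:465]
cv2.imwrite('pics/w4c.png',cv2.resize(im,None,fx=2.7,fy=2.7,interpolation=cv2.INTER_CUBIC))
E
```

```text
(no output)
```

View pics/w4c.png

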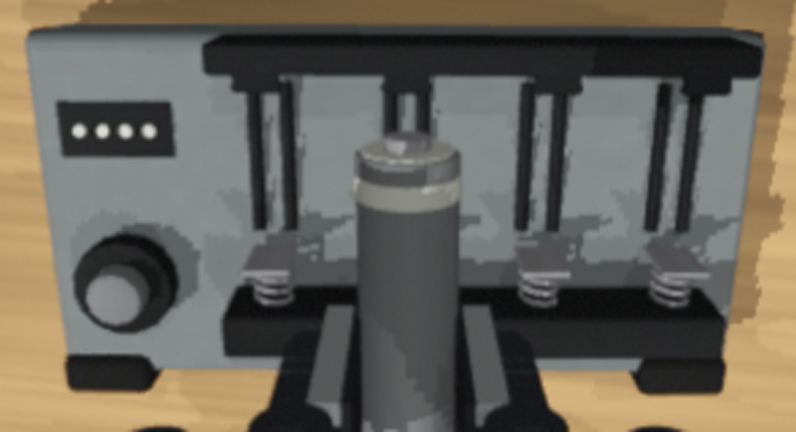

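```bash
python3 - <<'E'
from h import *
import pickle
w=pickle.load(open('w4.pkl','rb')); w2=pickle.load(open('w2.pkl','rb'))
C=lambda a:np.array(a,float)/2.7+[170,130]
C2=lambda a:np.array(a,float)/3.4+[275,95]
P=np.array([[68,126,36],[-68,126,40],[-68,92,40],[-68,-92,40],[-68,-126,40]]); uv=C([[28,35],[70,390],[152,388],[640,391],[722,391]])
uv2=C2([[35,115],[83,472],[165,466],[655,417],[738,408]])
for o in ([(w,P,uv)],[(w,P,uv),(w2,P,uv2)]):
    q,res=fitc(o); print(np.round(q,4),np.degrees(q[2])); print(np.round(res,1).tolist())
q,_=fitc([(w,P,uv)])
def at(n,pts,z): print(n,np.round(w2c(q,onz(w,C(pts),z))[:,:2],1).tolist())
at('button top',[[115,300]],.057)
at('bars',[[255,90],[288,90],[525,85],[558,88],[663,85],[692,90],[260,228],[291,228],[522,230],[554,230],[652,230],[683,230]],.041)
at('plate top',[[267,272],[545,272],[680,272]],.0638)
at('lip edge low',[[258,92],[557,92],[707,92]],.0615)
at('wall inner top',[[210,75],[760,75]],.0638)
at('wall outer top',[[210,38],[760,38]],.0638)
at('block',[[232,290],[712,290],[226,355],[722,355]],.0638)
q2=fitc([(w,P,uv),(w2,P,uv2)])[0]
print('triangulated wall right inner? ', 'tri plate4', np.round(w2c(q2,tri([(w,C([[267,272]])[0]),(w2,C2([[295,318]])[0])])),1))
print('tri lip4', np.round(w2c(q2,tri([(w,C([[258,92]])[0]),(w2,C2([[288,137]])[0])])),1))
print('tri btn', np.round(w2c(q2,tri([(w,C([[115,300]])[0]),(w2,C2([[145,365]])[0])])),1))
# cell in the grip
print('nub tip px', C([[408,138]]))
E
```

```text
[ 0.5405 -0.0117  0.0998] 5.7159420245622
[[-2.7, -2.6], [-1.1, 0.5], [1.2, 1.7], [0.2, 1.2], [2.7, 1.0]]
[ 0.5406 -0.0113  0.1006] 5.763357677358659
[[-3.2, -2.6], [-1.5, 0.6], [0.9, 1.7], [-0.1, 1.0], [2.4, 0.9], [-1.0, -1.7], [-0.6, 1.1], [1.4, 0.3], [0.4, 0.6], [2.1, 0.6]]
button top [[-21.4, 96.3]]
bars [[47.9, 47.4], [47.9, 36.4], [49.9, -42.2], [48.9, -53.3], [50.1, -88.3], [48.5, -98.2], [-1.0, 48.3], [-0.9, 37.4], [-1.4, -43.6], [-1.4, -54.8], [-1.3, -89.4], [-1.3, -100.4]]
plate top [[-7.8, 42.4], [-7.5, -48.3], [-7.4, -92.7]]
lip edge low [[51.1, 42.6], [51.4, -49.2], [51.7, -95.6]]
wall inner top [[56.7, 56.5], [57.5, -110.5]]
wall outer top [[67.9, 55.8], [68.6, -109.0]]
block [[-14.3, 54.3], [-13.9, -104.1], [-38.4, 57.9], [-38.1, -110.5]]
triangulated wall right inner?  tri plate4 [[-9.6 43.1 58.8]]
tri lip4 [[51.8 42.  63. ]]
tri btn [[-21.5  96.2  56.5]]
nub tip px [[321.11111111 181.11111111]]
```

```bash
python3 - <<'E'
from h import *
import pickle
w=pickle.load(open('w4.pkl','rb')); C=lambda a:np.array(a,float)/2.7+[170,130]
p,Rt=tool()
N=onz(w,C([[408,138]]),p[2]+.0075)[0]; print('nub tip tool',np.round(Rt.T@(N-p)*1000,1))
F=onz(w,np.array([[401,390]])/1.25,p[2]+.0075-.0092)[0]; print('flat(bottom) tool',np.round(Rt.T@(F-p)*1000,1))
F=onz(w,np.array([[401,365]])/1.25,p[2]+.0075+.0092)[0]; print('flat(top) tool',np.round(Rt.T@(F-p)*1000,1))
q=(.5406,-.0115,.1003)
for xg,zg in ((-2,30),(-3,9.4)):
  W=c2w(q,[[24+xg,-3.7,48.8+zg-7.5]])[0]; plan(W,95.75)
E
```

```text
nub tip tool [ -7.5   1.3 -44.3]
flat(bottom) tool [ 1.7  1.2 35.9]
flat(top) tool [-16.7   1.2   9.6]
at [560.3 -11.9 163.7] jaw -84.11 shift [92.4  1.4 -2.5] turn 0.14
at [560.3 -11.9 163.7] jaw -84.11 shift [113.    1.4  -1.5] turn 0.14
```

Measured against the lip and the bars, the grip is laterally aligned with bay 3, with the nub 44 mm ahead of the grip point. I'll lower the cell over bay 3.

>>> {"method": "step_arm", "body": {
  "targets": [
    [[30, 0.2, -2], 0.1],
    [[60, 0.2, -2.5], 0.1],
    [[85, 0.2, -2.5], 0.1],
    [[92, 0.2, -2.5], 0.1],
    [[92, 0.2, -2.5], 0.1],
    [[92, 0.2, -2.5], 0.1]
  ]
}}

```text
clock: 9.1
position: [0.5645, -0.0126, 0.073]
ee_rot: [0.036, 0.707, 0.035, -0.705]
contact_force: [0.5, 0.1, -0.2]
width: 0.017
```

>>> {"method": "step_arm", "body": {
  "targets": [
    [[2, 0, 0], 0],
    [[4, 0, 0], 0],
    [[6, 0, 0], 0],
    [[8, 0, 0], 0],
    [[10, 0, 0], 0],
    [[10, 0, 0], 0]
  ]
}}

```text
clock: 9.7
position: [0.5633, -0.0132, 0.0623]
ee_rot: [-0.035, -0.706, -0.035, 0.706]
contact_force: [-2.4, -0.8, 5.7]
width: 0.0172
```

>>> {"method": "step_arm", "body": {
  "targets": [
    [[2, 0, 0], 0],
    [[4, 0, 0], 0],
    [[5, 0, 0], 0],
    [[5, 0, 0], 0]
  ]
}}

```text
clock: 10.1
position: [0.5627, -0.0132, 0.0574]
ee_rot: [-0.035, -0.706, -0.035, 0.707]
contact_force: [-3.3, -0.1, 5.9]
width: 0.0175
```

>>> {"method": "step_arm", "body": {
  "targets": [
    [[2, 0, 0], 0],
    [[4, 0, 0], 0],
    [[4, 0, 0], 0]
  ]
}}

```text
clock: 10.4
position: [0.5626, -0.0132, 0.0532]
ee_rot: [-0.035, -0.706, -0.035, 0.707]
contact_force: [-3.8, 0.0, 4.7]
width: 0.0174
```

>>> {"method": "step_arm", "body": {
  "targets": [
    [[1, 0, 0], 0],
    [[2, 0, 0], 0],
    [[2, 0, 0], 0]
  ]
}}

```text
clock: 10.7
position: [0.5626, -0.0132, 0.0514]
ee_rot: [-0.035, -0.706, -0.035, 0.707]
contact_force: [-3.8, -0.2, 6.2]
width: 0.0172
```

```bash
python3 - <<'E'
from h import *
import pickle
w=manip.get_image('wrist'); pickle.dump(w,open('w5.pkl','wb')); s=st(); print(s['clock'],s['width'],s['contact_force'],s['position'])
save(cv2.resize(w['image'][150:400,200:460],None,fx=2.4,fy=2.4,interpolation=cv2.INTER_CUBIC),'w5')
E
```

```text
10.75 0.016913899268188076 [-3.41162032 -0.99556607  6.57495062] [ 0.56258687 -0.01322026  0.0513706 ]
```

View pics/w5.png

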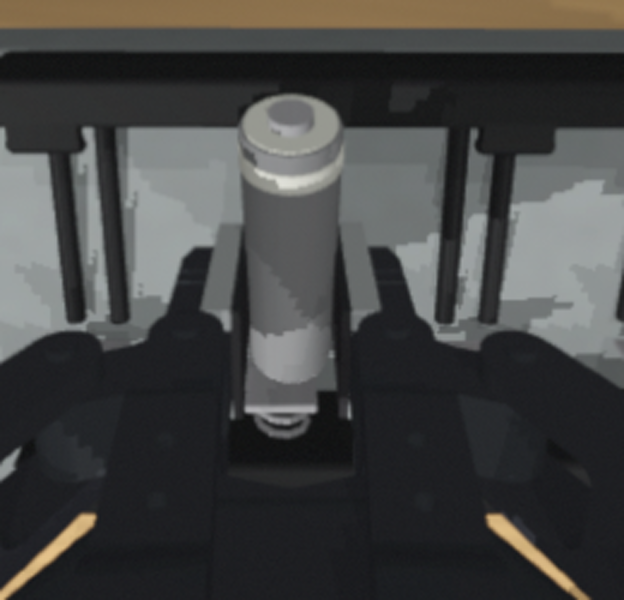

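The cell leans nub-up with its nub end on the lip at about (290,110) in the crop and its flat end just in front of the spring plate at (285,405). I'll open slightly and regrip nearer the nub, keeping the cell between the fingers.

>>> {"method": "step_arm", "body": {
  "targets": [
    [[0, 0, 0], 0],
    [[0, 0, 0], 0],
    [[0, 0, 0], 0]
  ],
  "grip": 0.68
}}

```text
clock: 11.05
position: [0.5639, -0.0131, 0.0506]
ee_rot: [0.035, 0.706, 0.035, -0.706]
contact_force: [0.4, 0.2, -0.4]
width: 0.0272
```

>>> {"method": "step_arm", "body": {
  "targets": [
    [[-3, 0, -6], 0],
    [[-6, 0, -13], 0],
    [[-9, 0, -20], 0],
    [[-9, 0, -21], 0],
    [[-9, 0, -21], 0],
    [[-9, 0, -21], 0]
  ]
}}

```text
clock: 11.65
position: [0.5843, -0.0109, 0.0596]
ee_rot: [-0.035, -0.706, -0.035, 0.706]
contact_force: [-0.8, -0.6, 0.9]
width: 0.027
```

```bash
python3 - <<'E'
from h import *
import pickle
w=manip.get_image('wrist'); pickle.dump(w,open('w6.pkl','wb')); s=st(); print(s['clock'],s['width'],s['contact_force'],s['position'])
save(cv2.resize(w['image'][150:400,200:460],None,fx=2.4,fy=2.4,interpolation=cv2.INTER_CUBIC),'w6')
E
```

```text
11.7 0.027427956559106445 [ 0.08497172 -0.1593215  -0.14352445] [ 0.58424256 -0.01090063  0.05959636]
```

View pics/w6.png

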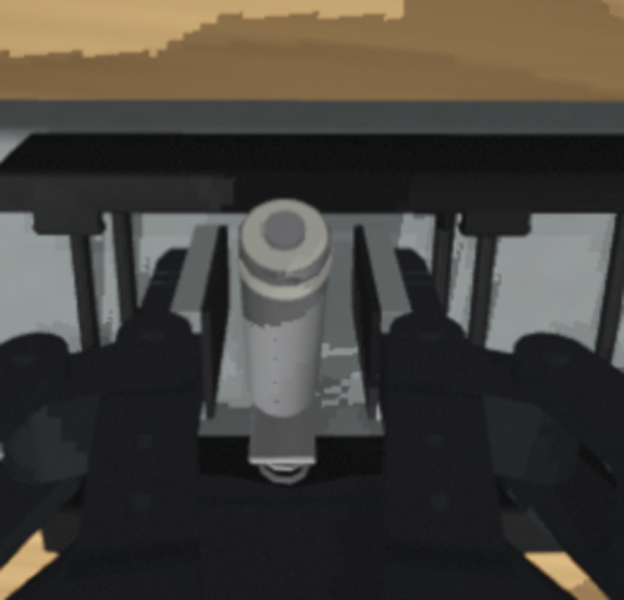

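>>> {"method": "step_arm", "body": {
  "targets": [
    [[0, 0, 0], 0],
    [[0, 0, 0], 0],
    [[0, 0, 0], 0],
    [[0, 0, 0], 0]
  ],
  "grip": 1,
  "grip_force": 25
}}

```text
clock: 12.1
position: [0.5842, -0.0105, 0.0597]
ee_rot: [-0.035, -0.706, -0.035, 0.706]
contact_force: [-0.2, 1.6, 0.8]
width: 0.0173
```

>>> {"method": "step_arm", "body": {
  "targets": [
    [[0, 0, 2], 0],
    [[0, 0, 4], 0],
    [[0, 0, 6], 0],
    [[0, 0, 6], 0]
  ]
}}

```text
clock: 12.5
position: [0.5785, -0.0121, 0.0599]
ee_rot: [0.036, 0.706, 0.035, -0.706]
contact_force: [0.0, 0.2, 0.5]
width: 0.0176
```

>>> {"method": "step_arm", "body": {
  "targets": [
    [[0, 0, 2], 0],
    [[0, 0, 4], 0],
    [[0, 0, 4], 0]
  ]
}}

```text
clock: 12.8
position: [0.575, -0.0124, 0.06]
ee_rot: [0.036, 0.707, 0.035, -0.706]
contact_force: [2.9, -0.2, -0.2]
width: 0.0172
```

```bash
python3 - <<'E'
from h import *
import pickle
w=manip.get_image('wrist'); pickle.dump(w,open('w7.pkl','wb')); s=st(); print(s['clock'],s['width'],s['contact_force'],s['position'])
save(cv2.resize(w['image'][150:400,200:460],None,fx=2.4,fy=2.4,interpolation=cv2.INTER_CUBIC),'w7')
E
```

```text
12.85 0.01713314877523204 [ 2.04060678 -0.20271519  1.72236763] [ 0.57507808 -0.01231578  0.05996564]
```

View pics/w7.png

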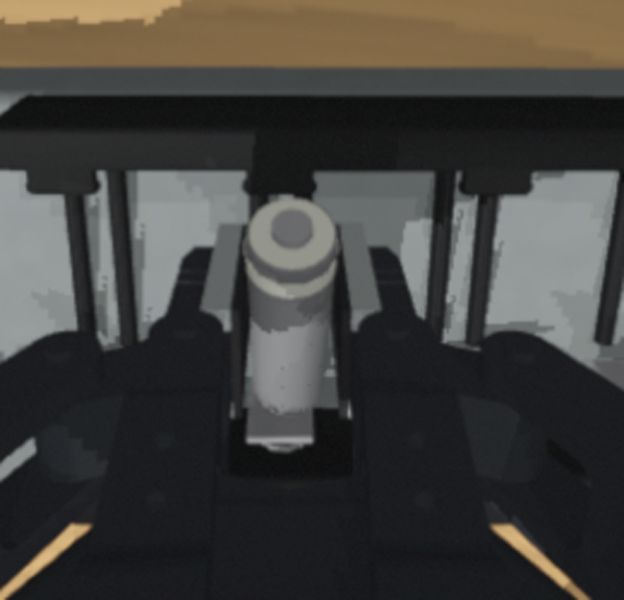

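>>> {"method": "step_arm", "body": {
  "targets": [
    [[0, 0, 2], 0],
    [[0, 0, 4], 0],
    [[0, 0, 5], 0],
    [[0, 0, 5], 0]
  ]
}}

```text
clock: 13.25
position: [0.5703, -0.0127, 0.0601]
ee_rot: [0.036, 0.707, 0.035, -0.706]
contact_force: [2.9, -0.2, 1.5]
width: 0.0176
```

>>> {"method": "step_arm", "body": {
  "targets": [
    [[0, 0, 1], 0],
    [[0, 0, 2], 0],
    [[0, 0, 2], 0],
    [[0, 0, 2], 0]
  ]
}}

```text
clock: 13.65
position: [0.5682, -0.0128, 0.06]
ee_rot: [0.035, 0.707, 0.035, -0.706]
contact_force: [5.3, -2.6, 1.2]
width: 0.0173
```

```bash
python3 - <<'E'
from h import *
import pickle
w=manip.get_image('wrist'); pickle.dump(w,open('w8.pkl','wb')); s=st(); print(s['clock'],s['width'],s['contact_force'],s['position'])
save(cv2.resize(w['image'][150:400,200:460],None,fx=2.4,fy=2.4,interpolation=cv2.INTER_CUBIC),'w8')
E
```

```text
13.7 0.017578550884063536 [ 4.08078876 -1.53900015  0.29281206] [ 0.56810778 -0.01281183  0.05994729]
```

View pics/w8.png

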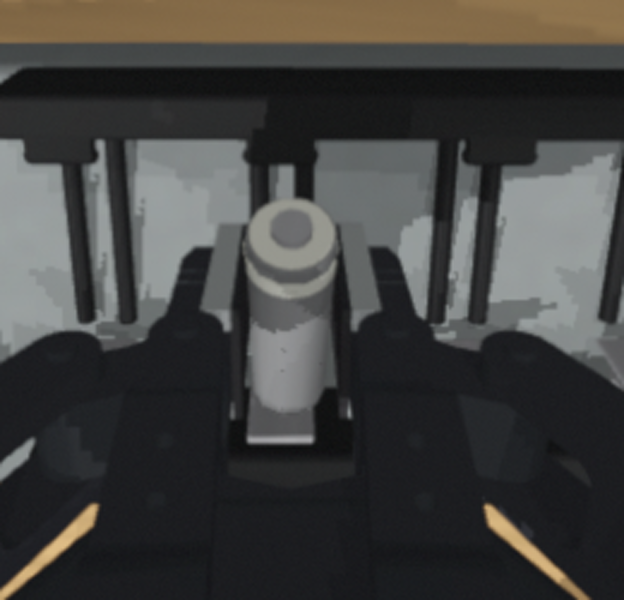

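>>> {"method": "step_arm", "body": {
  "targets": [
    [[2, 0, 1], 0],
    [[4, 0, 1], 0],
    [[6, 0, 1], 0],
    [[8, 0, 1], 0],
    [[8, 0, 1], 0]
  ]
}}

```text
clock: 14.2
position: [0.5682, -0.0121, 0.0529]
ee_rot: [0.035, 0.707, 0.035, -0.705]
contact_force: [4.7, 1.1, 7.8]
width: 0.0173
```

>>> {"method": "step_arm", "body": {
  "targets": [
    [[2, 0, 0], 0],
    [[4, 0, 0], 0],
    [[6, 0, 0], 0],
    [[6, 0, 0], 0]
  ]
}}

```text
clock: 14.6
position: [0.5689, -0.012, 0.0473]
ee_rot: [0.035, 0.708, 0.035, -0.704]
contact_force: [5.2, 2.9, 8.3]
width: 0.0176
```

```bash
python3 - <<'E'
from h import *
import pickle
w=manip.get_image('wrist'); pickle.dump(w,open('w9.pkl','wb')); s=st(); print(s['clock'],s['width'],s['contact_force'],s['position'])
save(cv2.resize(w['image'][150:400,200:460],None,fx=2.4,fy=2.4,interpolation=cv2.INTER_CUBIC),'w9')
E
```

```text
14.65 0.01701850564528282 [6.06909036 2.1294629  8.8358596 ] [ 0.56883844 -0.01196087  0.04728624]
```

View pics/w9.png

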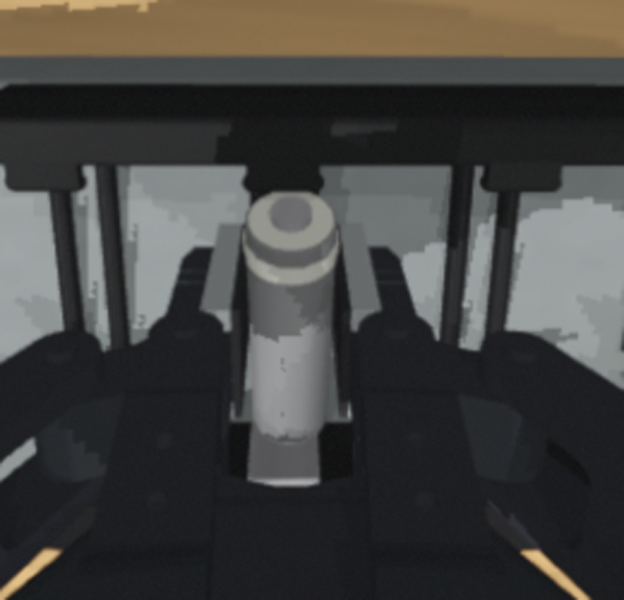

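>>> {"method": "step_arm", "body": {
  "targets": [
    [[2, 0, 0.5], 0],
    [[4, 0, 1], 0],
    [[4, 0, 1], 0]
  ]
}}

```text
clock: 14.95
position: [0.568, -0.0117, 0.0433]
ee_rot: [0.034, 0.708, 0.035, -0.704]
contact_force: [7.2, 3.2, 8.7]
width: 0.0175
```

>>> {"method": "step_arm", "body": {
  "targets": [
    [[1, 0, 0], 0],
    [[2, 0, 0], 0],
    [[2, 0, 0], 0]
  ]
}}

```text
clock: 15.25
position: [0.5681, -0.0116, 0.0414]
ee_rot: [0.034, 0.708, 0.035, -0.704]
contact_force: [5.6, 3.7, 9.1]
width: 0.0176
```

```bash
python3 - <<'E'
from h import *
import pickle
w=manip.get_image('wrist'); pickle.dump(w,open('w10.pkl','wb')); s=st(); print(s['clock'],s['width'],s['contact_force'],s['position'])
save(cv2.resize(w['image'][150:400,200:460],None,fx=2.4,fy=2.4,interpolation=cv2.INTER_CUBIC),'w10')
E
```

```text
15.3 0.017190089927038625 [7.37349899 3.07309534 9.7301344 ] [ 0.56812154 -0.01158935  0.04145458]
```

View pics/w10.png

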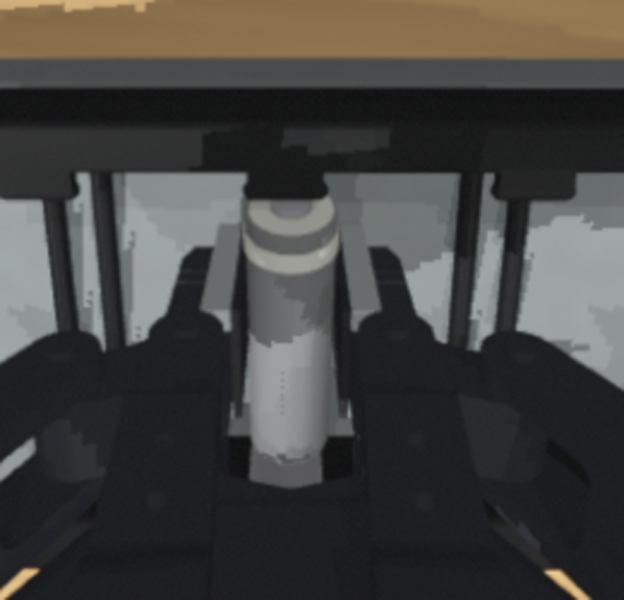

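>>> {"method": "step_arm", "body": {
  "targets": [
    [[1, 0, 0], 0],
    [[2, 0, 0], 0],
    [[2, 0, 0], 0]
  ]
}}

```text
clock: 15.6
position: [0.5682, -0.0115, 0.0394]
ee_rot: [0.034, 0.708, 0.035, -0.704]
contact_force: [6.8, 4.3, 8.5]
width: 0.0175
```

```bash
python3 - <<'E'
from h import *
import pickle
w=manip.get_image('wrist'); pickle.dump(w,open('w11.pkl','wb')); s=st(); print(s['clock'],s['width'],s['contact_force'],s['position'])
save(cv2.resize(w['image'][150:400,200:460],None,fx=2.4,fy=2.4,interpolation=cv2.INTER_CUBIC),'w11')
side=manip.get_image('side'); save(cv2.resize(side['image'][120:260,240:400],None,fx=4,fy=4,interpolation=cv2.INTER_CUBIC),'s11')
E
```

```text
15.65 0.017255689630412244 [6.45592779 4.21856071 8.89977706] [ 0.56816761 -0.01146651  0.03944235]
```

View pics/w11.png

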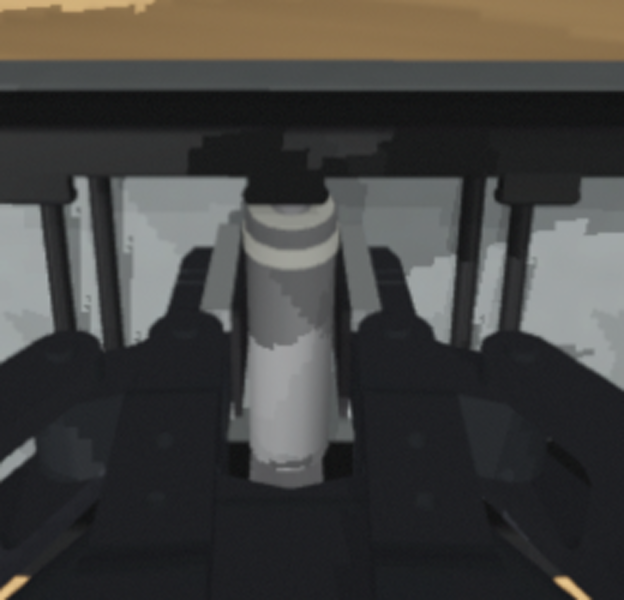

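View pics/s11.png

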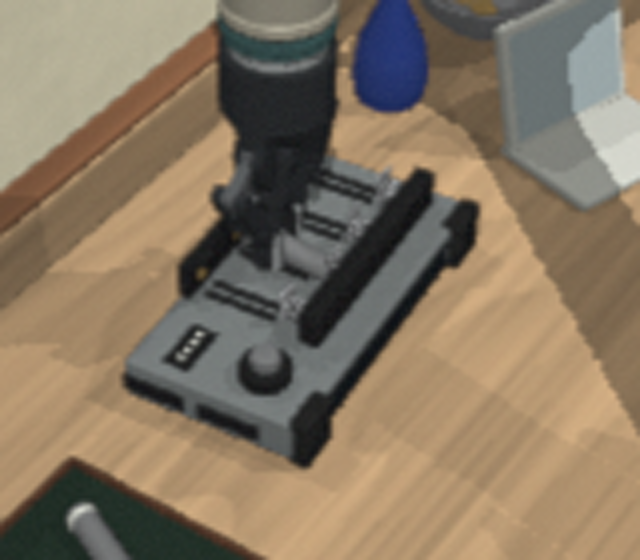

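>>> {"method": "step_arm", "body": {
  "targets": [
    [[1, 0, 0], 0],
    [[2, 0, 0], 0],
    [[2, 0, 0], 0]
  ]
}}

```text
clock: 16.0
position: [0.568, -0.0113, 0.0374]
ee_rot: [0.034, 0.708, 0.035, -0.704]
contact_force: [6.7, 4.3, 8.4]
width: 0.0175
```

```bash
cat >> h.py <<'E'
def tiltfit(w,vflat,vsh,zb=0.0396,u=321.0):
    """rows of flat-end top edge & shoulder top edge (full px) -> tilt deg"""
    p,Rt=tool(); ax=-Rt[:,2]; ax=ax/np.linalg.norm(ax)  # toward nub, horizontal
    def pts(v):
        xb,th=v; B=p+ax*xb; B=np.array([B[0],B[1],zb]); up=np.array([0,0,1.])
        a=ax*np.cos(th)+up*np.sin(th); n=-ax*np.sin(th)+up*np.cos(th)
        T2=B+.0184*n; T1=T2+.064*a; return np.array([T2,T1]),a,B
    f=lambda v: proj(w,pts(v)[0])[:,1]-[vflat,vsh]
    r=least_squares(f,[-.045,.05]); P,a,B=pts(r.x)
    # axis point at tool plane x(tool z)=0
    mid=P-.0092*(-ax*np.sin(r.x[1])+np.array([0,0,1])*np.cos(r.x[1]))
    s=(p-mid[0])@ax/np.cos(r.x[1]); zc=mid[0][2]+s*np.sin(r.x[1])
    print('tilt',np.degrees(r.x[1]).round(2),'s',(s*1000).round(1),'axis z at grip',(zc*1000).round(1),'d',((zc-p[2])*1000).round(1),'res',r.fun)
E
python3 - <<'E'
from h import *
import pickle
w=manip.get_image('wrist'); pickle.dump(w,open('w12.pkl','wb')); s=st(); print(s['clock'],s['width'],s['contact_force'],s['position'])
save(cv2.resize(w['image'][220:360,260:380],None,fx=5,fy=4.2,interpolation=cv2.INTER_CUBIC),'w12')
E
```

```text
16.05 0.017358406382462367 [5.98414516 4.76338192 9.47027531] [ 0.56802885 -0.01133017  0.03737882]
```

View pics/w12.png

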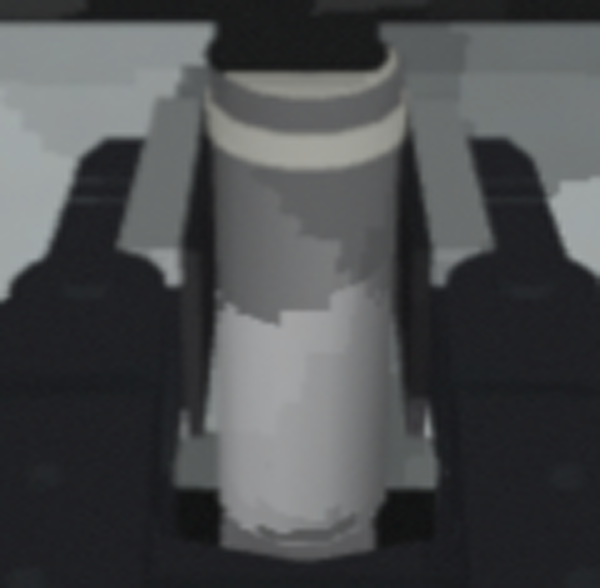

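```bash
python3 - <<'E'
from h import *
import pickle
w=pickle.load(open('w12.pkl','rb'))
for a,b in ((540,98),(530,98),(545,95)): tiltfit(w,220+a/4.2,220+b/4.2)
E
```

```text
tilt 6.87 s 40.3 axis z at grip 53.6 d 16.2 res [-3.41060513e-13 -2.84217094e-14]
tilt 9.08 s 38.7 axis z at grip 54.8 d 17.4 res [ 1.13686838e-13 -1.42108547e-13]
tilt 5.19 s 41.2 axis z at grip 52.5 d 15.1 res [-1.98951966e-12  3.21165317e-12]
```

The fit shows about 6° of tilt left, and the cell sits too high in the pads, so the fingertips would reach the deck first. I'll back out to the leaning state and regrip lower.

>>> {"method": "step_arm", "body": {
  "targets": [
    [[-4, 0, 0], 0],
    [[-8, 0, 0], 0],
    [[-12, 0, 0], 0],
    [[-16, 0, 0], 0],
    [[-19, 0, 0], 0],
    [[-20, 0, 0], 0],
    [[-20, 0, 0], 0]
  ]
}}

```text
clock: 16.75
position: [0.5655, -0.0127, 0.0556]
ee_rot: [-0.035, -0.706, -0.035, 0.706]
contact_force: [4.5, 0.8, -2.7]
width: 0.0172
```

```bash
python3 - <<'E'
from h import *
import pickle
w=manip.get_image('wrist'); pickle.dump(w,open('w13.pkl','wb')); s=st(); print(s['clock'],s['width'],s['contact_force'],s['position'])
save(cv2.resize(w['image'][150:400,200:460],None,fx=2.4,fy=2.4,interpolation=cv2.INTER_CUBIC),'w13')
E
```

```text
16.8 0.017568664488427862 [ 4.96674107  1.08162366 -1.92870812] [ 0.56543303 -0.01270927  0.05557262]
```

View pics/w13.png

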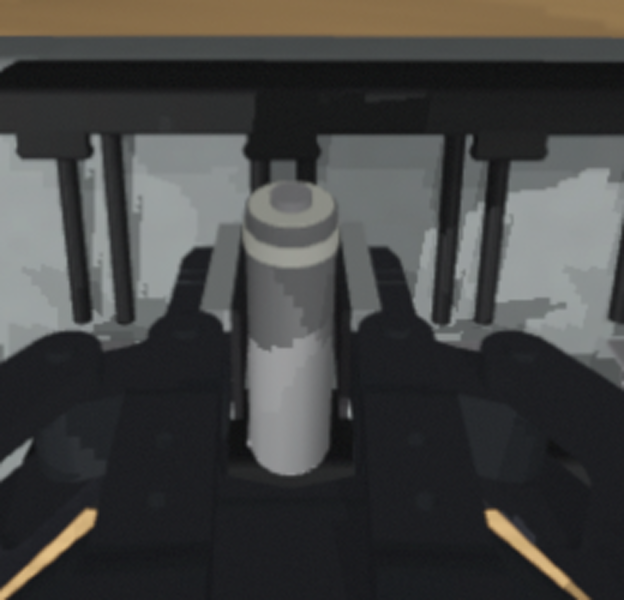

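>>> {"method": "step_arm", "body": {
  "targets": [
    [[-2, 0, 0], 0],
    [[-3, 0, -4], 0],
    [[-3, 0, -8], 0],
    [[-3, 0, -12], 0],
    [[-3, 0, -15], 0],
    [[-3, 0, -15], 0],
    [[-3, 0, -15], 0]
  ]
}}

```text
clock: 17.5
position: [0.5798, -0.0113, 0.0584]
ee_rot: [-0.035, -0.706, -0.035, 0.707]
contact_force: [-0.2, 0.5, -0.5]
width: 0.0169
```

>>> {"method": "step_arm", "body": {
  "targets": [
    [[2, 0, 0], 0],
    [[4, 0, 0], 0],
    [[5, 0, 0], 0],
    [[5, 0, 0], 0]
  ]
}}

```text
clock: 17.9
position: [0.5801, -0.0114, 0.0561]
ee_rot: [0.035, 0.706, 0.035, -0.706]
contact_force: [-4.5, 1.0, 14.4]
width: 0.017
```

```bash
python3 - <<'E'
from h import *
import pickle
w=manip.get_image('wrist'); pickle.dump(w,open('w14.pkl','wb')); s=st(); print(s['clock'],s['width'],s['contact_force'],s['position'])
save(cv2.resize(w['image'][150:400,200:460],None,fx=2.4,fy=2.4,interpolation=cv2.INTER_CUBIC),'w14')
E
```

```text
17.95 0.01722157402090098 [-5.30905943  0.1704755  14.80370829] [ 0.58012838 -0.01137866  0.05611107]
```

View pics/w14.png

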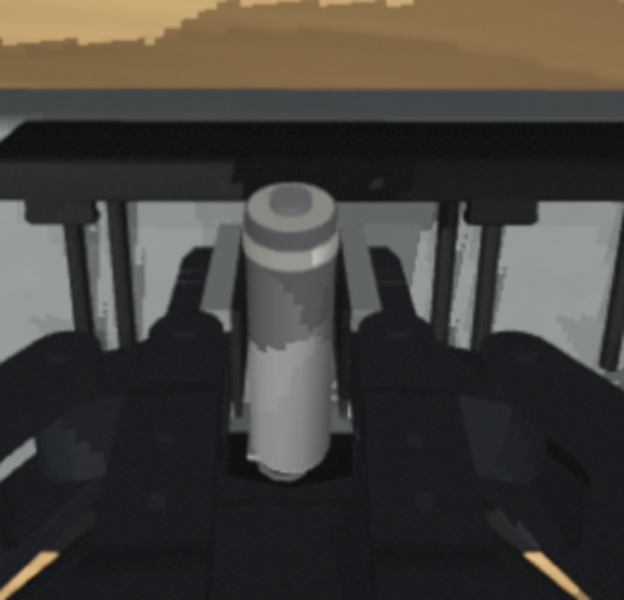

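>>> {"method": "step_arm", "body": {
  "targets": [
    [[0, 0, 0], 0],
    [[0, 0, 0], 0],
    [[0, 0, 0], 0],
    [[0, 0, 0], 0]
  ],
  "grip": 0.68
}}

```text
clock: 18.35
position: [0.5804, -0.0114, 0.0534]
ee_rot: [-0.035, -0.706, -0.035, 0.706]
contact_force: [0.7, 0.2, -0.5]
width: 0.0272
```

```bash
python3 - <<'E'
from h import *
import pickle
w=manip.get_image('wrist'); pickle.dump(w,open('w15.pkl','wb')); s=st(); print(s['clock'],s['width'],s['contact_force'],s['position'])
save(cv2.resize(w['image'][200:380,240:400],None,fx=4,fy=3.2,interpolation=cv2.INTER_CUBIC),'w15')
E
```

```text
18.4 0.02716312811181501 [ 0.01559832  0.55794917 -0.04946337] [ 0.58043199 -0.01135711  0.05340718]
```

View pics/w15.png

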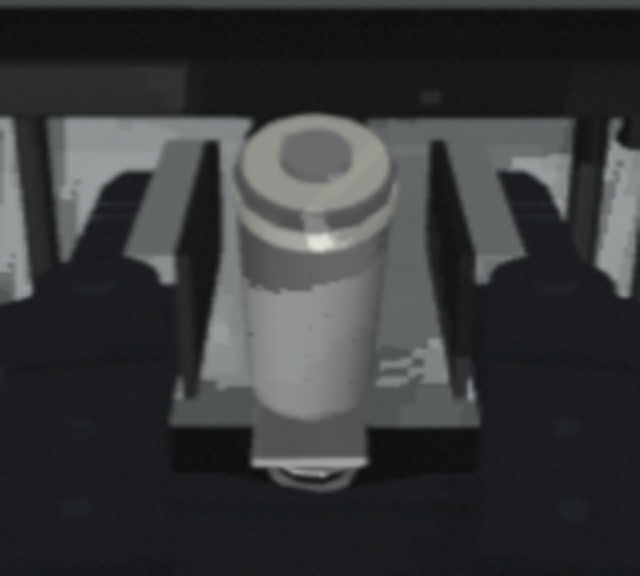

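```bash
python3 - <<'E'
from h import *
import pickle
w=pickle.load(open('w15.pkl','rb'))
tiltfit(w,200+415/3.2,200+207/3.2)
w=pickle.load(open('w15.pkl','rb'))
tiltfit(w,200+418/3.2,200+205/3.2)
E
```

```text
tilt 25.19 s 45.0 axis z at grip 67.1 d 13.7 res [7.95807864e-13 1.64845915e-12]
tilt 24.29 s 45.4 axis z at grip 66.7 d 13.3 res [1.13686838e-13 0.00000000e+00]
```

```bash
python3 - <<'E'
from h import *
import pickle
import h
w=pickle.load(open('w12.pkl','rb'))
p=np.array([0.56803,-0.01133,0.03738]); Rt=tool()[1]
h.tool=lambda:(p,Rt)
for zb in (.0396,.038,.037,.036): tiltfit(w,220+540/4.2,220+98/4.2,zb=zb)
E
```

```text
tilt 7.15 s 40.4 axis z at grip 53.8 d 16.4 res [-2.84217094e-13  3.12638804e-13]
tilt 6.0 s 42.0 axis z at grip 51.5 d 14.2 res [-2.27373675e-13 -4.83169060e-13]
tilt 5.25 s 43.0 axis z at grip 50.1 d 12.7 res [ 2.27373675e-13 -1.42108547e-13]
tilt 4.49 s 44.0 axis z at grip 48.6 d 11.2 res [-1.13686838e-13  5.68434189e-14]
```

>>> {"method": "step_arm", "body": {
  "targets": [
    [[-5, 0, -1], 0],
    [[-10, 0, -4], 0],
    [[-10, 0, -4.5], 0],
    [[-10, 0, -4.5], 0]
  ]
}}

```text
clock: 18.8
position: [0.5856, -0.0109, 0.0642]
ee_rot: [0.035, 0.707, 0.035, -0.706]
contact_force: [-0.5, 0.9, 0.0]
width: 0.0272
```

>>> {"method": "step_arm", "body": {
  "targets": [
    [[0, 0, 0], 0],
    [[0, 0, 0], 0],
    [[0, 0, 0], 0],
    [[0, 0, 0], 0]
  ],
  "grip": 1,
  "grip_force": 20
}}

```text
clock: 19.2
position: [0.585, -0.0108, 0.0638]
ee_rot: [-0.035, -0.706, -0.035, 0.706]
contact_force: [0.0, -0.6, 1.7]
width: 0.0178
```

>>> {"method": "step_arm", "body": {
  "targets": [
    [[0, 0, 3], 0],
    [[0, 0, 6], 0],
    [[0, 0, 9], 0],
    [[0, 0, 12], 0],
    [[0, 0, 14], 0],
    [[0, 0, 14], 0]
  ]
}}

```text
clock: 19.8
position: [0.5721, -0.0124, 0.0642]
ee_rot: [0.035, 0.707, 0.035, -0.705]
contact_force: [5.7, 0.5, 0.2]
width: 0.0175
```

```bash
python3 - <<'E'
from h import *
import pickle
w=manip.get_image('wrist'); pickle.dump(w,open('w16.pkl','wb')); s=st(); print(s['clock'],s['width'],s['contact_force'],s['position'])
save(cv2.resize(w['image'][200:380,240:400],None,fx=4,fy=3.2,interpolation=cv2.INTER_CUBIC),'w16')
E
```

```text
19.85 0.017704525776357945 [4.20948637 1.42499453 0.83343112] [ 0.57217825 -0.0123252   0.06419922]
```

View pics/w16.png

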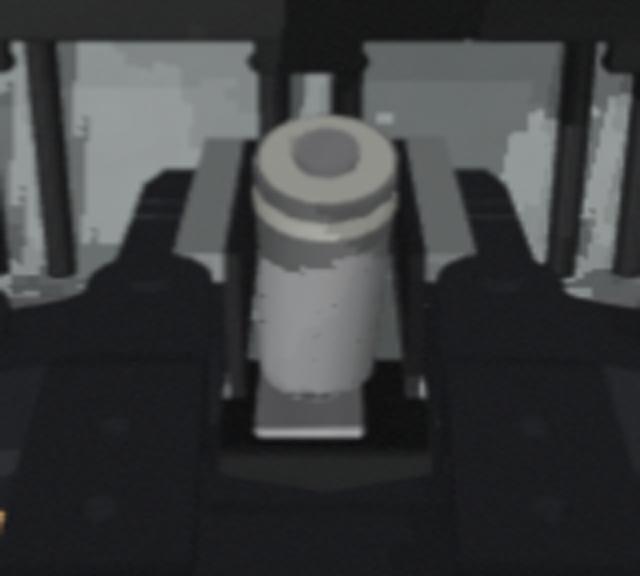

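>>> {"method": "step_arm", "body": {
  "targets": [
    [[2, 0, 0.5], 0],
    [[4, 0, 1], 0],
    [[6, 0, 1], 0],
    [[8, 0, 1], 0],
    [[10, 0, 1], 0],
    [[10, 0, 1], 0]
  ]
}}

```text
clock: 20.45
position: [0.5726, -0.0123, 0.0552]
ee_rot: [0.035, 0.708, 0.035, -0.704]
contact_force: [4.4, 2.7, 6.3]
width: 0.0176
```

>>> {"method": "step_arm", "body": {
  "targets": [
    [[2, 0, 0], 0],
    [[4, 0, 0], 0],
    [[6, 0, 0], 0],
    [[8, 0, 0], 0],
    [[8, 0, 0], 0]
  ]
}}

```text
clock: 20.95
position: [0.573, -0.0121, 0.0473]
ee_rot: [0.035, 0.708, 0.035, -0.704]
contact_force: [5.6, 2.6, 5.4]
width: 0.0175
```

>>> {"method": "step_arm", "body": {
  "targets": [
    [[1, 0, 0], 0],
    [[2, 0, 0], 0],
    [[3, 0, 0], 0],
    [[3, 0, 0], 0]
  ]
}}

```text
clock: 21.35
position: [0.573, -0.0121, 0.0445]
ee_rot: [0.035, 0.708, 0.035, -0.704]
contact_force: [5.4, 3.1, 7.4]
width: 0.0172
```

```bash
python3 - <<'E'
from h import *
import pickle
w=manip.get_image('wrist'); pickle.dump(w,open('w17.pkl','wb')); s=st(); print(s['clock'],s['width'],s['contact_force'],s['position'])
save(cv2.resize(w['image'][200:380,240:400],None,fx=4,fy=3.2,interpolation=cv2.INTER_CUBIC),'w17')
E
```

```text
21.4 0.01730052028068819 [6.46473636 2.34923888 6.52762664] [ 0.57295352 -0.0120851   0.04448074]
```

View pics/w17.png

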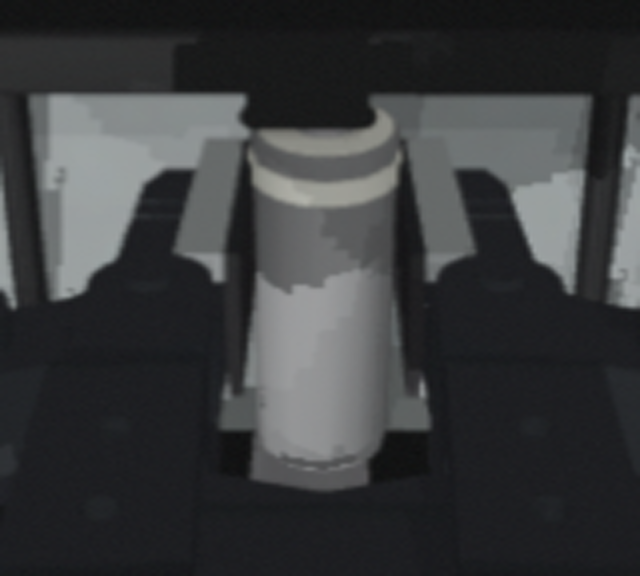

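```bash
python3 - <<'E'
from h import *
import pickle
w=pickle.load(open('w17.pkl','rb'))
for zb in (.0396,.038,.0365): tiltfit(w,200+468/3.2,200+155/3.2,zb=zb)
E
```

```text
tilt 7.86 s 45.5 axis z at grip 54.9 d 10.5 res [ 2.27373675e-13 -1.19371180e-12]
tilt 6.84 s 47.1 axis z at grip 52.7 d 8.3 res [-1.13686838e-13  8.52651283e-14]
tilt 5.86 s 48.6 axis z at grip 50.6 d 6.1 res [ 0.00000000e+00 -5.68434189e-14]
```

>>> {"method": "step_arm", "body": {
  "targets": [
    [[1, 0, 0], 0],
    [[2, 0, 0], 0],
    [[3, 0, 0], 0],
    [[3, 0, 0], 0]
  ]
}}

```text
clock: 21.8
position: [0.5727, -0.0119, 0.0413]
ee_rot: [0.035, 0.708, 0.035, -0.704]
contact_force: [5.8, 4.4, 6.6]
width: 0.0175
```

>>> {"method": "step_arm", "body": {
  "targets": [
    [[1, 0, 0], 0],
    [[2, 0, 0], 0],
    [[2, 0, 0], 0]
  ]
}}

```text
clock: 22.1
position: [0.5725, -0.0116, 0.0398]
ee_rot: [0.035, 0.708, 0.035, -0.704]
contact_force: [4.3, 5.3, 9.4]
width: 0.0174
```

```bash
python3 - <<'E'
from h import *
import pickle
w=manip.get_image('wrist'); pickle.dump(w,open('w18.pkl','wb')); s=st(); print(s['clock'],s['width'],s['contact_force'],s['position'])
save(cv2.resize(w['image'][200:380,240:400],None,fx=4,fy=3.2,interpolation=cv2.INTER_CUBIC),'w18')
E
```

```text
22.15 0.017790713973008142 [5.01318584 3.41801936 9.19041035] [ 0.57249431 -0.01158479  0.03979419]
```

View pics/w18.png

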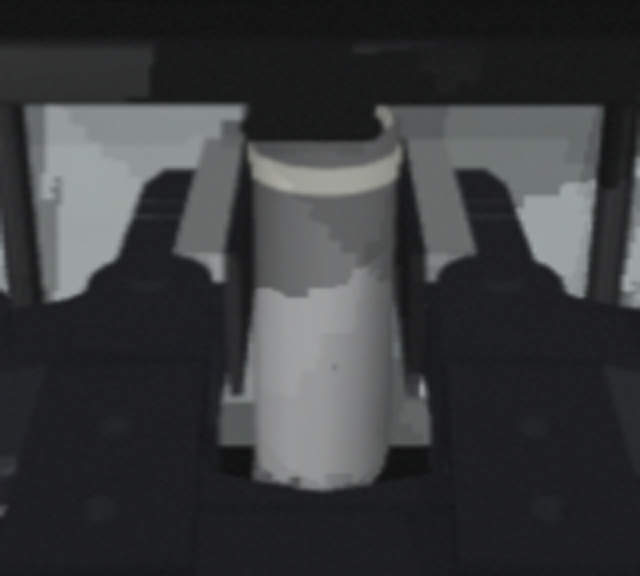

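```bash
python3 - <<'E'
from h import *
import pickle
w=pickle.load(open('w18.pkl','rb'))
for zb in (.0396,.039,.038): tiltfit(w,200+486/3.2,200+140/3.2,zb=zb)
E
```

```text
tilt 1.79 s 45.3 axis z at grip 50.2 d 10.4 res [-1.13686838e-13  0.00000000e+00]
tilt 1.26 s 45.9 axis z at grip 49.2 d 9.4 res [-1.13686838e-13 -1.42108547e-13]
tilt 0.35 s 47.1 axis z at grip 47.5 d 7.7 res [-5.68434189e-14  2.84217094e-14]
```

>>> {"method": "step_arm", "body": {
  "targets": [
    [[1, 0, 0], 0],
    [[1.5, 0, 0], 0],
    [[1.5, 0, 0], 0]
  ]
}}

```text
clock: 22.45
position: [0.5725, -0.0115, 0.0395]
ee_rot: [0.035, 0.708, 0.035, -0.704]
contact_force: [2.5, 3.6, 16.2]
width: 0.0174
```

The vertical force jumped to 16 N with only 0.3 mm of movement, so the cell is level on the bars. I'll release it.

>>> {"method": "step_arm", "body": {
  "targets": [
    [[0, 0, 0], 0],
    [[0, 0, 0], 0],
    [[0, 0, 0], 0],
    [[0, 0, 0], 0]
  ],
  "grip": 0.66
}}

```text
clock: 22.85
position: [0.5681, -0.0124, 0.0357]
ee_rot: [-0.035, -0.705, -0.035, 0.708]
contact_force: [-3.0, -0.1, 3.9]
width: 0.0291
```

>>> {"method": "step_arm", "body": {
  "targets": [
    [[-20, 0, 0], 0],
    [[-50, 0, 0], 0],
    [[-90, 0, 10], 0],
    [[-125, 0, 15], 0],
    [[-125, 0, 15], 0],
    [[-125, 0, 15], 0]
  ]
}}

```text
clock: 23.45
position: [0.5553, -0.0141, 0.1615]
ee_rot: [0.035, 0.707, 0.035, -0.706]
contact_force: [-0.1, -0.7, -0.4]
width: 0.0292
```

```bash
python3 - <<'E'
from h import *
import pickle
w=manip.get_image('wrist'); pickle.dump(w,open('w19.pkl','wb')); s=st(); print(s['clock'],s['width'],s['contact_force'],s['position'])
im=w['image'][100:290,150:490]
save(cv2.resize(im,None,fx=2.35,fy=2.35,interpolation=cv2.INTER_CUBIC),'w19')
E
```

```text
23.5 0.028963152260348384 [-0.41496917 -0.20409736  0.25330018] [ 0.55455554 -0.01389283  0.16030122]
```

View pics/w19.png

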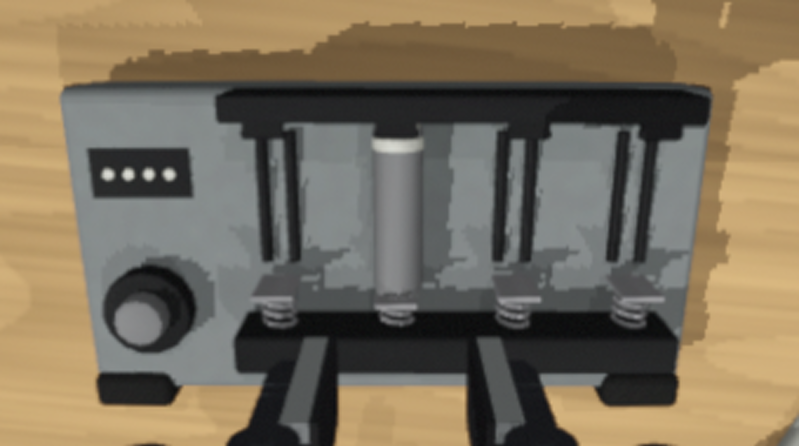

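Bay 3 is seated: its white ring is at the lip at (398,143) and its flat end is on the spring plate at (396,300). I'll refit the charger pose and go for the next cell, at (520,239).

```bash
cat >> h.py <<'E'
PP=np.array([[68,126,36],[-68,126,40],[-68,92,40],[-68,-92,40],[-68,-126,40]],float)
E
python3 - <<'E'
from h import *
import pickle
w=pickle.load(open('w19.pkl','rb')); C=lambda a:np.array(a,float)/2.35+[150,100]
q,res=fitc([(w,PP,C([[63,88],[101,404],[170,403],[605,404],[675,403]]))]); print(np.round(q,4),np.degrees(q[2]),np.round(res,1).tolist())
def at(n,pts,z): print(n,np.round(w2c(q,onz(w,C(pts),z))[:,:2],1).tolist())
at('bars f',[[267,260],[295,260],[498,260],[526,260],[612,260],[641,260]],.041)
at('bars b',[[263,140],[292,135],[503,140],[531,140],[624,132],[651,142]],.041)
at('cell ring',[[398,143],[396,299]],.058)
# next cell B centre ~ (520,239), ang -24
a=np.radians(-24.0); g=np.array([.520,.239])-0.00925*np.array([np.cos(a),np.sin(a)]); print(g)
plan([g[0],g[1],0.12],90-24)
E
```

```text
[ 0.5406 -0.0117  0.0981] 5.619703149663696 [[-2.8, -2.1], [-1.3, 0.3], [2.5, 1.0], [-0.7, 1.0], [2.7, 1.2]]
bars f [[-1.1, 48.5], [-1.1, 37.4], [-1.0, -43.4], [-0.9, -54.6], [-0.9, -89.0], [-0.9, -100.7]]
bars b [[46.9, 47.4], [48.8, 36.3], [47.0, -43.2], [47.1, -53.8], [50.3, -88.9], [46.6, -99.6]]
cell ring [[48.8, -3.7], [-10.7, -2.9]]
[0.5115497  0.24276231]
at [554.6 -13.9 160.3] jaw -84.29 shift [  40.4 -259.7   17.2] turn 29.71
```

>>> {"method": "step_arm", "body": {
  "targets": [
    [[0, -50, 3], 8],
    [[0, -100, 6], 16],
    [[5, -150, 9], 24],
    [[20, -195, 13], 29.7],
    [[30, -230, 16], 29.7],
    [[40, -255, 17], 29.7],
    [[40, -260, 17], 29.7],
    [[40, -260, 17], 29.7],
    [[40, -260, 17], 29.7]
  ],
  "grip": 0.45
}}

```text
clock: 24.4
position: [0.5126, 0.242, 0.1207]
ee_rot: [0.147, -0.691, 0.148, 0.692]
contact_force: [-0.4, 0.1, -0.4]
width: 0.0468
```

```bash
cat >> h.py <<'E'
def cellsrep(w,zt=0.0234):
    """refined: flat end seen at top edge (z=.0234), nub end at axis height"""
    for p1,p2,a in cells(w):
        N=onz(w,[p1],.0142)[0]; F=onz(w,[p2],zt)[0]; d=(N-F)[:2]; an=np.arctan2(d[1],d[0])
        print('px',np.round(p1),np.round(p2),'flat',np.round(F*1000,1)[:2],'nub',np.round(N*1000,1)[:2],'len',round(np.hypot(*d)*1000,1),'ang',round(np.degrees(an),1),'c',np.round((N+F)[:2]*500,1))
E
python3 - <<'E'
from h import *
w=manip.get_image('wrist'); save(w['image'],'w20'); s=st(); print(s['clock'],s['width'])
cellsrep(w); plan([0.5115,0.2428,0.12],66)
E
```

```text
24.45 0.04686305926358788
px [320. 152.] [320. 231.] flat [489.1 252.6] nub [550.6 225.2] len 67.3 ang -24.0 c [519.8 238.9]
px [208. 196.] [226. 269.] flat [489.5 345.7] nub [555.8 329.9] len 68.2 ang -13.4 c [522.6 337.8]
px [264. 243.] [251. 290.] flat [460.3 336.1] nub [495.2 306.2] len 45.9 ang -40.5 c [477.7 321.2]
px [378. 243.] [390. 290.] flat [406.6 216.6] nub [452.1 209.9] len 46.0 ang -8.3 c [429.4 213.2]
at [512.8 241.8 121.1] jaw -114.05 shift [ 1.1 -0.3  1.6] turn -0.05
```

View pics/w20.png

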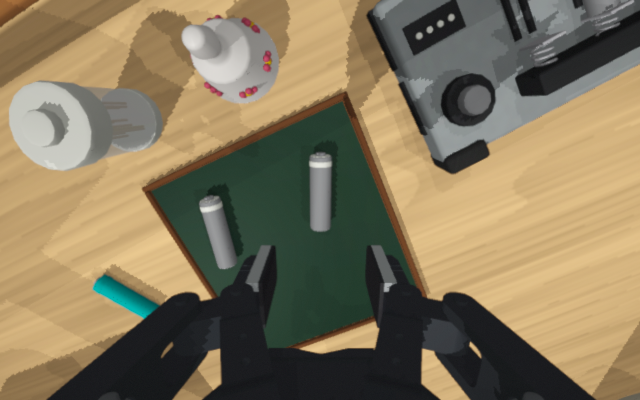

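>>> {"method": "step_arm", "body": {
  "targets": [
    [[40, -0.4, 2], 0],
    [[80, -0.4, 2], 0],
    [[105, -0.4, 2], 0],
    [[114, -0.4, 2], 0],
    [[114, -0.4, 2], 0],
    [[114, -0.4, 2], 0]
  ]
}}

```text
clock: 25.05
position: [0.5122, 0.2441, 0.0085]
ee_rot: [-0.148, 0.692, -0.147, -0.691]
contact_force: [1.1, 0.5, 0.5]
width: 0.0469
```

>>> {"method": "step_arm", "body": {
  "targets": [
    [[0, 0, 0], 0],
    [[0, 0, 0], 0],
    [[0, 0, 0], 0],
    [[0, 0, 0], 0],
    [[0, 0, 0], 0]
  ],
  "grip": 1,
  "grip_force": 20
}}

```text
clock: 25.55
position: [0.5118, 0.2445, 0.0087]
ee_rot: [-0.147, 0.693, -0.146, -0.691]
contact_force: [0.1, -1.2, 6.8]
width: 0.0174
```

```bash
python3 - <<'E'
from h import *
q=(.5406,-.0107,.0990)
W=c2w(q,[[21,-50,0]])[0]; print(W)
plan([W[0],W[1],0.165],90+5.67)
E
```

```text
[ 0.56643909 -0.05837957  0.        ]
at [511.8 244.5   8.7] jaw -113.96 shift [-156.3  254.4 -173.3] turn -29.63
```

>>> {"method": "step_arm", "body": {
  "targets": [
    [[-40, 0, 0], 0],
    [[-90, 0, 0], 0],
    [[-130, 40, -27], -8],
    [[-156, 80, -55], -16],
    [[-156, 120, -82], -24],
    [[-156, 160, -109], -29.6],
    [[-156, 200, -136], -29.6],
    [[-156, 235, -160], -29.6],
    [[-156, 254, -173], -29.6],
    [[-156, 254, -173], -29.6],
    [[-156, 254, -173], -29.6],
    [[-156, 254, -173], -29.6]
  ]
}}

```text
clock: 26.75
position: [0.565, -0.0569, 0.1632]
ee_rot: [-0.035, -0.706, -0.035, 0.706]
contact_force: [-0.3, 0.4, 0.3]
width: 0.0173
```

```bash
python3 - <<'E'
from h import *
import pickle
w=manip.get_image('wrist'); pickle.dump(w,open('w21.pkl','wb')); s=st(); print(s['clock'],s['width'],s['contact_force'],s['position'])
im=w['image'][120:330,120:460]
save(cv2.resize(im,None,fx=2.35,fy=2.35,interpolation=cv2.INTER_CUBIC),'w21')
E
```

```text
26.8 0.01729458987559753 [ 0.75940772  0.51393145 -0.58848938] [ 0.56512388 -0.0567068   0.16325103]
```

View pics/w21.png

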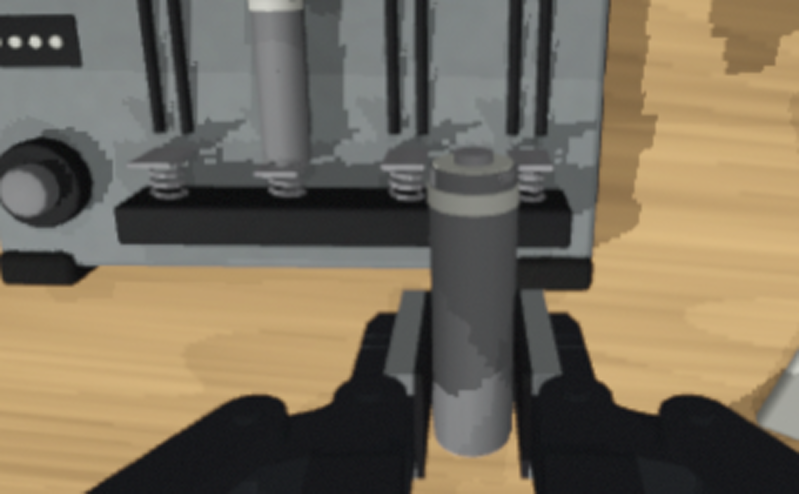

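The charger has been knocked aside: it now sits left of and behind where it was. I'll refit its pose from the full picture.

```bash
python3 - <<'E'
from h import *
import pickle
w=pickle.load(open('w21.pkl','rb')); im=w['image'][20:260,60:400]
save(cv2.resize(im,None,fx=2.35,fy=2.35,interpolation=cv2.INTER_CUBIC),'w21b')
E
```

```text
(no output)
```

View pics/w21b.png

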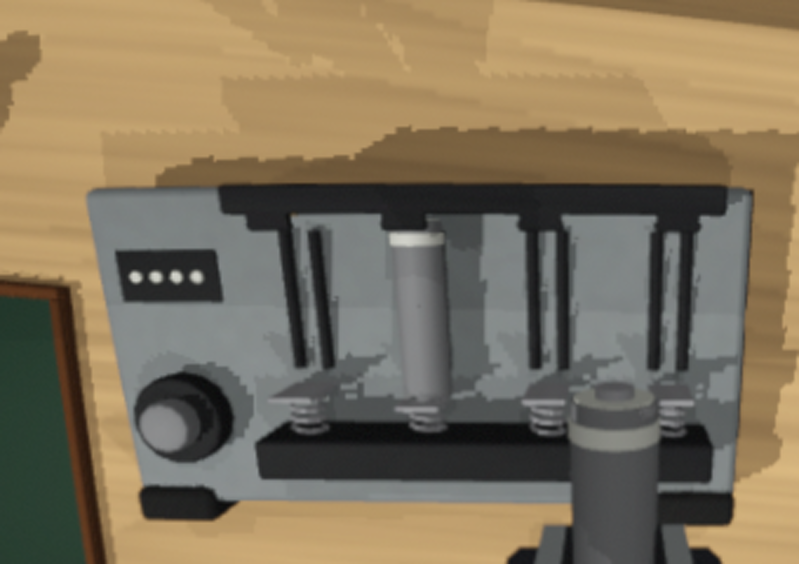

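```bash
python3 - <<'E'
from h import *
import pickle
w=pickle.load(open('w21.pkl','rb')); C=lambda a:np.array(a,float)/2.35+[60,20]
P=np.array([[68,126,36],[68,-126,36],[-68,126,40],[-68,92,40],[-68,-126,40]],float)
q,res=fitc([(w,P,C([[90,192],[752,193],[145,518],[212,518],[732,523]]))]); print(np.round(q,4),np.degrees(q[2]),np.round(res,1).tolist())
def at(n,pts,z): print(n,np.round(w2c(q,onz(w,C(pts),z))[:,:2],1).tolist())
at('bars f',[[300,367],[327,367],[535,368],[564,368],[655,370],[684,370]],.041)
at('bars b',[[287,233],[314,233],[533,233],[562,233],[657,233],[686,233]],.041)
at('plates',[[300,400],[553,402]],.0638); at('btn',[[170,428]],.057)
q=(q[0]+.0001,q[1]+.0011,q[2])
W=c2w(q,[[21,-50,0]])[0]; plan([W[0],W[1],0.165],90+np.degrees(q[2]))
W=c2w(q,[[24-2,-50,48.8+30-7]])[0]; plan(W,90+np.degrees(q[2]))
E
```

```text
[0.574  0.0176 0.0865] 4.956057689768172 [[-3.7, -2.7], [2.0, -1.8], [-2.0, 1.5], [2.4, 2.2], [1.2, 3.3]]
bars f [[0.2, 47.6], [0.3, 37.0], [0.8, -44.1], [0.9, -55.3], [0.6, -90.4], [0.7, -101.6]]
bars b [[50.8, 46.6], [50.8, 36.5], [51.3, -44.3], [51.4, -54.9], [51.9, -89.6], [52.0, -100.2]]
plates [[-6.7, 38.7], [-6.3, -52.8]]
btn [[-20.2, 93.6]]
at [565.1 -56.7 163.3] jaw -84.3 shift [ -1.8 -23.8 -36.8] turn 0.75
at [565.1 -56.7 163.3] jaw -84.3 shift [ 91.4 -23.8 -37.8] turn 0.75
```

>>> {"method": "step_arm", "body": {
  "targets": [
    [[0, -12, -18], 0.4],
    [[0, -24, -37], 0.7],
    [[0, -24, -38], 0.7],
    [[0, -24, -38], 0.7],
    [[0, -24, -38], 0.7]
  ]
}}

```text
clock: 27.3
position: [0.6001, -0.03, 0.1631]
ee_rot: [-0.031, -0.706, -0.031, 0.707]
contact_force: [0.2, -0.7, -1.2]
width: 0.0175
```

```bash
python3 - <<'E'
from h import *
import pickle
w=manip.get_image('wrist'); pickle.dump(w,open('w22.pkl','wb')); s=st(); print(s['clock'],s['width'],s['contact_force'],s['position'])
im=w['image'][110:300,120:460]
save(cv2.resize(im,None,fx=2.35,fy=2.35,interpolation=cv2.INTER_CUBIC),'w22')
E
```

```text
27.35 0.017354675049485603 [ 1.12347969 -0.0601508  -0.24603387] [ 0.60012014 -0.03031915  0.16320657]
```

View pics/w22.png

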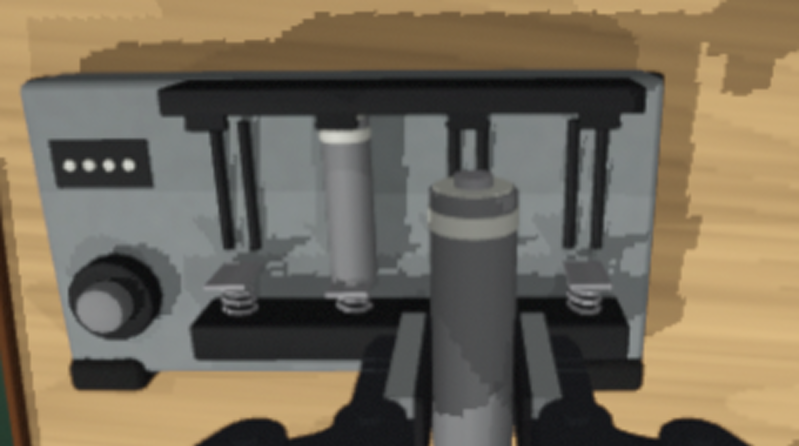

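```bash
python3 - <<'E'
from h import *
import pickle
w=pickle.load(open('w22.pkl','rb')); C=lambda a:np.array(a,float)/2.35+[120,110]
P=np.array([[68,126,36],[68,-126,36],[-68,126,40],[-68,92,40],[-68,-126,40]],float)
q,res=fitc([(w,P,C([[25,80],[662,75],[76,388],[140,386],[640,388]]))]); print(np.round(q,4),np.degrees(q[2]),np.round(res,1).tolist())
def at(n,pts,z): print(n,np.round(w2c(q,onz(w,C(pts),z))[:,:2],1).tolist())
at('bars f',[[230,247],[255,247],[569,247],[597,247]],.041)
at('lips',[[205,128],[605,125]],.062); at('plates',[[232,288],[588,288]],.0638)
p,Rt=tool(); N=onz(w,C([[473,175]]),p[2]+.0065)[0]; print('nub tool',np.round(Rt.T@(N-p)*1000,1))
q=(q[0]+.0001,q[1]+.0011,q[2])
W=c2w(q,[[24-2,-50,48.8+30-6.5]])[0]; plan(W,90+np.degrees(q[2]))
E
```

```text
[0.5754 0.0179 0.0874] 5.007446810237135 [[-4.4, -1.6], [2.9, -0.4], [-2.6, 0.8], [2.3, 2.0], [1.8, 1.7]]
bars f [[-0.4, 46.7], [-0.4, 36.5], [-0.4, -90.1], [-0.4, -101.4]]
lips [[52.2, 43.3], [53.1, -97.7]]
plates [[-8.4, 39.3], [-8.3, -94.6]]
nub tool [ -6.5   1.  -42.5]
at [600.1 -30.3 163.2] jaw -85.05 shift [90.9 -1.3 -1.8] turn -0.06
```

>>> {"method": "step_arm", "body": {
  "targets": [
    [[30, -0.6, -2.5], 0],
    [[60, -0.6, -2.5], 0],
    [[85, -0.6, -2.5], 0],
    [[91, -0.6, -2.5], 0],
    [[91, -0.6, -2.5], 0],
    [[91, -0.6, -2.5], 0]
  ]
}}

```text
clock: 27.95
position: [0.6043, -0.0301, 0.0736]
ee_rot: [0.03, 0.707, 0.03, -0.706]
contact_force: [1.1, 0.8, -0.3]
width: 0.0174
```

>>> {"method": "step_arm", "body": {
  "targets": [
    [[2, 0, 0], 0],
    [[4, 0, 0], 0],
    [[6, 0, 0], 0],
    [[8, 0, 0], 0],
    [[10, 0, 0], 0],
    [[10, 0, 0], 0]
  ]
}}

```text
clock: 28.55
position: [0.6031, -0.0299, 0.0629]
ee_rot: [-0.031, -0.706, -0.03, 0.707]
contact_force: [-1.4, -1.1, 4.7]
width: 0.0174
```

>>> {"method": "step_arm", "body": {
  "targets": [
    [[2, 0, 0], 0],
    [[4, 0, 0], 0],
    [[6, 0, 0], 0],
    [[8, 0, 0], 0],
    [[8, 0, 0], 0]
  ]
}}

```text
clock: 29.05
position: [0.6026, -0.0299, 0.0547]
ee_rot: [-0.031, -0.706, -0.03, 0.707]
contact_force: [-3.8, -1.0, 5.1]
width: 0.0173
```

```bash
python3 - <<'E'
from h import *
import pickle
w=manip.get_image('wrist'); pickle.dump(w,open('w23.pkl','wb')); s=st(); print(s['clock'],s['width'],s['contact_force'],s['position'])
save(cv2.resize(w['image'][150:380,200:460],None,fx=2.4,fy=2.4,interpolation=cv2.INTER_CUBIC),'w23')
E
```

```text
29.1 0.017686402123427706 [-3.25309654 -0.25265576  4.42680577] [ 0.60257582 -0.02992491  0.05480569]
```

View pics/w23.png

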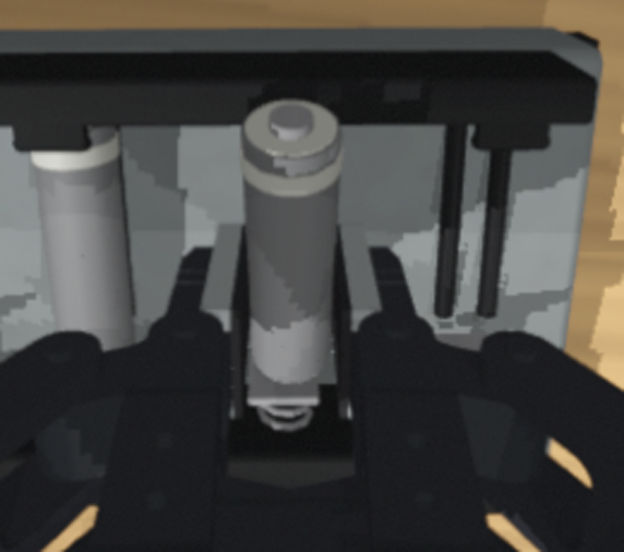

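>>> {"method": "step_arm", "body": {
  "targets": [
    [[2, 0, 0], 0],
    [[3.5, 0, 0], 0],
    [[3.5, 0, 0], 0]
  ]
}}

```text
clock: 29.4
position: [0.6027, -0.0299, 0.0513]
ee_rot: [-0.031, -0.706, -0.03, 0.707]
contact_force: [-3.4, -0.5, 5.4]
width: 0.0173
```

>>> {"method": "step_arm", "body": {
  "targets": [
    [[0, 0, 0], 0],
    [[0, 0, 0], 0],
    [[0, 0, 0], 0]
  ],
  "grip": 0.68
}}

```text
clock: 29.7
position: [0.6037, -0.0296, 0.0506]
ee_rot: [0.03, 0.707, 0.03, -0.706]
contact_force: [-0.4, -0.5, -0.1]
width: 0.0273
```

>>> {"method": "step_arm", "body": {
  "targets": [
    [[-4, 0, -6], 0],
    [[-7, 0, -13], 0],
    [[-10, 0, -20], 0],
    [[-12, 0, -23], 0],
    [[-12, 0, -23], 0],
    [[-12, 0, -23], 0]
  ]
}}

```text
clock: 30.3
position: [0.6263, -0.0277, 0.0627]
ee_rot: [-0.03, -0.706, -0.03, 0.707]
contact_force: [-0.7, -0.1, -0.5]
width: 0.0274
```

```bash
python3 - <<'E'
from h import *
import pickle
w=manip.get_image('wrist'); pickle.dump(w,open('w24.pkl','wb')); s=st(); print(s['clock'],s['width'],s['contact_force'],s['position'])
save(cv2.resize(w['image'][200:380,240:400],None,fx=4,fy=3.2,interpolation=cv2.INTER_CUBIC),'w24')
E
```

```text
30.35 0.027391700042966958 [0.86096356 0.46832492 1.14993667] [ 0.62601128 -0.02764864  0.06258292]
```

View pics/w24.png

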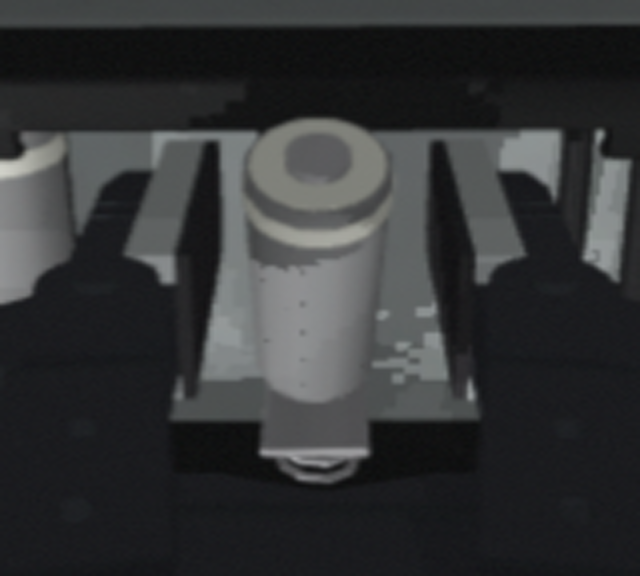

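```bash
python3 - <<'E'
from h import *
import pickle
w=pickle.load(open('w24.pkl','rb'))
tiltfit(w,200+402/3.2,200+208/3.2)
E
```

```text
tilt 25.59 s 50.4 axis z at grip 69.7 d 7.1 res [8.52651283e-13 2.27373675e-12]
```

>>> {"method": "step_arm", "body": {
  "targets": [
    [[0, 0, 0], 0],
    [[0, 0, 0], 0],
    [[0, 0, 0], 0],
    [[0, 0, 0], 0]
  ],
  "grip": 1,
  "grip_force": 20
}}

```text
clock: 30.75
position: [0.626, -0.0276, 0.0627]
ee_rot: [-0.03, -0.706, -0.03, 0.707]
contact_force: [-0.3, 0.7, -0.2]
width: 0.0175
```

>>> {"method": "step_arm", "body": {
  "targets": [
    [[0, 0, 3], 0],
    [[0, 0, 6], 0],
    [[0, 0, 9], 0],
    [[0, 0, 12], 0],
    [[0, 0, 12], 0]
  ]
}}

```text
clock: 31.25
position: [0.6152, -0.0289, 0.0632]
ee_rot: [0.03, 0.707, 0.03, -0.706]
contact_force: [2.9, 1.0, 0.7]
width: 0.0175
```

>>> {"method": "step_arm", "body": {
  "targets": [
    [[0, 0, 2], 0],
    [[0, 0, 4], 0],
    [[0, 0, 6], 0],
    [[0, 0, 6], 0],
    [[0, 0, 6], 0]
  ]
}}

```text
clock: 31.75
position: [0.6095, -0.0294, 0.0632]
ee_rot: [0.03, 0.707, 0.03, -0.706]
contact_force: [5.6, 0.7, 0.2]
width: 0.0175
```

```bash
python3 - <<'E'
from h import *
s=st(); print(s['contact_force'])
q=(.5761,.0190,.0874)
print(w2c(q,[s['position']])-[24,-50,0])
print('ref bay3 was',w2c((.5406,-.0107,.1),[[.5722,-.0123,.0642]])-[24,-4,0])
E
```

```text
[5.55627937 0.70336412 0.1725387 ]
[[ 5.0487994  -1.10388816 63.19594115]]
ref bay3 was [[ 7.28239816 -0.74674263 64.2       ]]
```

>>> {"method": "step_arm", "body": {
  "targets": [
    [[2, 0, 0.3], 0],
    [[4, 0, 0.5], 0],
    [[6, 0, 0.5], 0],
    [[8, 0, 0.5], 0],
    [[10, 0, 0.5], 0],
    [[10, 0, 0.5], 0]
  ]
}}

```text
clock: 32.35
position: [0.6106, -0.0292, 0.0545]
ee_rot: [0.03, 0.709, 0.03, -0.704]
contact_force: [6.0, 1.6, 6.8]
width: 0.017
```

>>> {"method": "step_arm", "body": {
  "targets": [
    [[2, 0, 0], 0],
    [[4, 0, 0], 0],
    [[6, 0, 0], 0],
    [[8, 0, 0], 0],
    [[8, 0, 0], 0]
  ]
}}

```text
clock: 32.85
position: [0.6109, -0.0289, 0.0468]
ee_rot: [0.03, 0.709, 0.03, -0.704]
contact_force: [5.9, 2.3, 7.3]
width: 0.0172
```

>>> {"method": "step_arm", "body": {
  "targets": [
    [[1, 0, 0], 0],
    [[2, 0, 0], 0],
    [[3, 0, 0], 0],
    [[4, 0, 0], 0],
    [[4, 0, 0], 0]
  ]
}}

```text
clock: 33.35
position: [0.6108, -0.0286, 0.0428]
ee_rot: [0.03, 0.709, 0.03, -0.704]
contact_force: [6.4, 2.7, 7.3]
width: 0.0172
```

```bash
python3 - <<'E'
from h import *
import pickle
w=manip.get_image('wrist'); pickle.dump(w,open('w25.pkl','wb')); s=st(); print(s['clock'],s['width'],s['contact_force'],s['position'])
save(cv2.resize(w['image'][200:380,240:400],None,fx=4,fy=3.2,interpolation=cv2.INTER_CUBIC),'w25')
E
```

```text
33.4 0.016734652267257216 [6.01110679 3.59668893 6.10277441] [ 0.61076417 -0.02863703  0.04284618]
```

View pics/w25.png

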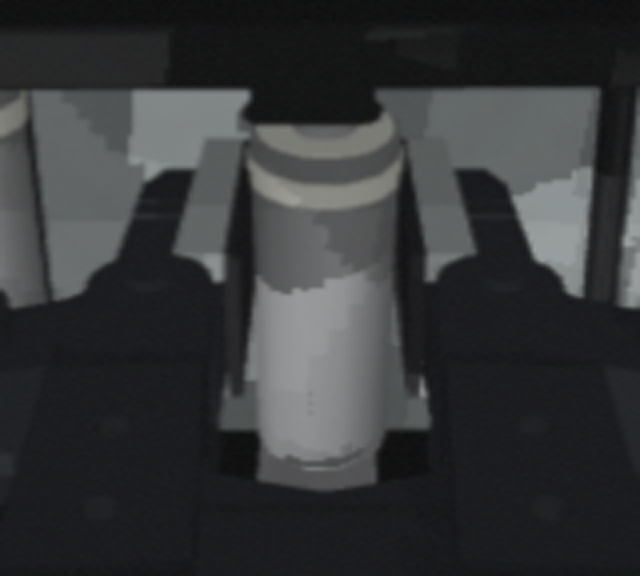

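>>> {"method": "step_arm", "body": {
  "targets": [
    [[1, 0, 0], 0],
    [[2, 0, 0], 0],
    [[3, 0, 0], 0],
    [[4, 0, 0], 0],
    [[4, 0, 0], 0]
  ]
}}

```text
clock: 33.9
position: [0.6103, -0.0284, 0.0386]
ee_rot: [0.03, 0.708, 0.03, -0.705]
contact_force: [6.0, 4.6, 6.7]
width: 0.0173
```

>>> {"method": "step_arm", "body": {
  "targets": [
    [[1, 0, 0], 0],
    [[1.5, 0, 0], 0],
    [[1.5, 0, 0], 0]
  ]
}}

```text
clock: 34.2
position: [0.6102, -0.0282, 0.0374]
ee_rot: [0.03, 0.708, 0.03, -0.705]
contact_force: [5.9, 3.4, 9.0]
width: 0.0176
```

```bash
python3 - <<'E'
from h import *
import pickle
w=manip.get_image('wrist'); pickle.dump(w,open('w26.pkl','wb')); s=st(); print(s['clock'],s['width'],s['contact_force'],s['position'])
save(cv2.resize(w['image'][200:380,240:400],None,fx=4,fy=3.2,interpolation=cv2.INTER_CUBIC),'w26')
E
```

```text
34.25 0.01744684128510238 [4.90966198 4.16898635 8.12011405] [ 0.61020213 -0.02820098  0.03743805]
```

View pics/w26.png

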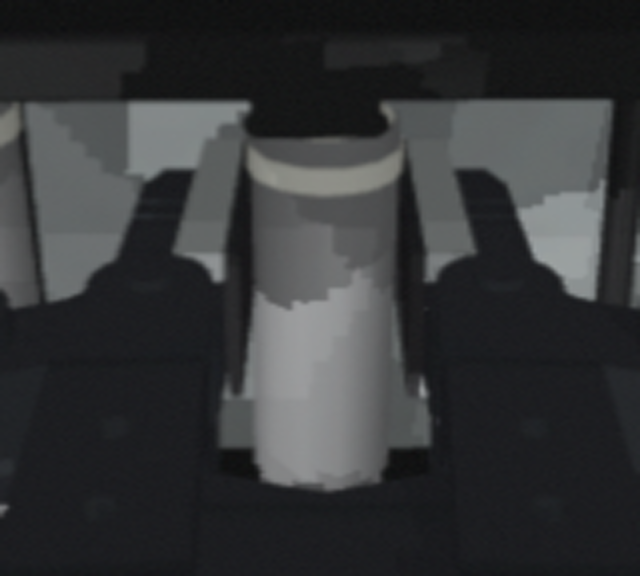

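>>> {"method": "step_arm", "body": {
  "targets": [
    [[1, 0, 0], 0],
    [[1.5, 0, 0], 0],
    [[1.5, 0, 0], 0]
  ]
}}

```text
clock: 34.55
position: [0.6103, -0.028, 0.037]
ee_rot: [0.03, 0.709, 0.031, -0.704]
contact_force: [3.5, 5.5, 14.6]
width: 0.0172
```

The force jumped to 14.6 N, so the cell is level. I'll release and check.

>>> {"method": "step_arm", "body": {
  "targets": [
    [[0, 0, 0], 0],
    [[0, 0, 0], 0],
    [[0, 0, 0], 0],
    [[0, 0, 0], 0]
  ],
  "grip": 0.66
}}

```text
clock: 34.95
position: [0.6083, -0.0293, 0.0356]
ee_rot: [0.031, 0.707, 0.03, -0.706]
contact_force: [0.9, 1.0, 10.0]
width: 0.0289
```

>>> {"method": "step_arm", "body": {
  "targets": [
    [[-20, 0, 0], 0],
    [[-50, 0, 0], 0],
    [[-90, 0, 10], 0],
    [[-125, 0, 15], 0],
    [[-125, 0, 15], 0],
    [[-125, 0, 15], 0]
  ]
}}

```text
clock: 35.55
position: [0.5913, -0.0307, 0.1589]
ee_rot: [-0.03, -0.706, -0.03, 0.707]
contact_force: [0.1, 1.1, -0.3]
width: 0.0288
```

```bash
python3 - <<'E'
from h import *
import pickle
w=manip.get_image('wrist'); pickle.dump(w,open('w27.pkl','wb')); s=st(); print(s['clock'],s['width'],s['contact_force'],s['position'])
im=w['image'][90:290,120:460]
save(cv2.resize(im,None,fx=2.35,fy=2.35,interpolation=cv2.INTER_CUBIC),'w27')
a=np.radians(-13.6); g=np.array([.522,.3385])-0.00925*np.array([np.cos(a),np.sin(a)]); print(g)
plan([g[0],g[1],0.12],90-13.6)
E
```

```text
35.6 0.029236574024549714 [-0.12778287  0.18797933 -0.17388792] [ 0.59098877 -0.03052508  0.15773974]
[0.51300936 0.34067506]
at [591.  -30.5 157.7] jaw -85.08 shift [  38.1 -376.5   45.7] turn 18.52
```

View pics/w27.png

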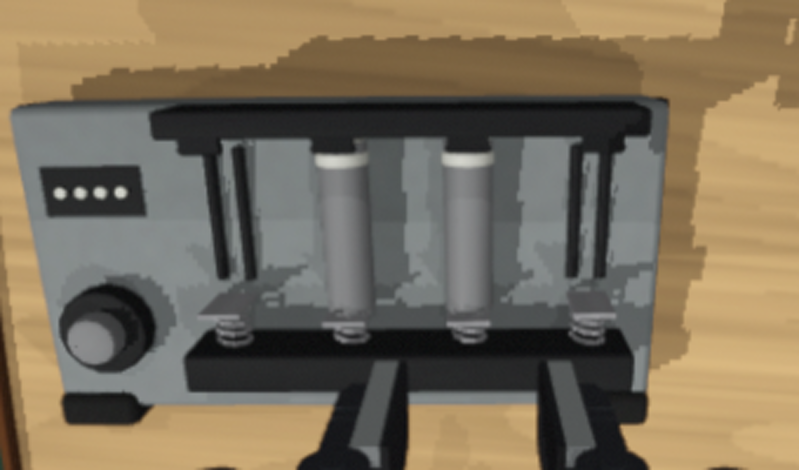

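Both bays 2 and 3 look alike and seated, with rings at the lips at (340,160) and (468,160). On to the last cell.

>>> {"method": "step_arm", "body": {
  "targets": [
    [[0, -50, 6], 6],
    [[0, -100, 12], 12],
    [[0, -150, 18], 18.5],
    [[0, -200, 24], 18.5],
    [[0, -250, 30], 18.5],
    [[5, -300, 37], 18.5],
    [[20, -345, 42], 18.5],
    [[38, -372, 46], 18.5],
    [[38, -376, 46], 18.5],
    [[38, -376, 46], 18.5],
    [[38, -376, 46], 18.5],
    [[38, -376, 46], 18.5]
  ],
  "grip": 0.45
}}

```text
clock: 36.8
position: [0.5157, 0.3386, 0.1212]
ee_rot: [-0.084, 0.702, -0.084, -0.702]
contact_force: [-0.4, -0.7, 0.7]
width: 0.0468
```

```bash
python3 - <<'E'
from h import *
w=manip.get_image('wrist'); save(w['image'],'w28'); s=st(); print(s['clock'],s['width'])
cellsrep(w); plan([0.513,0.3407,0.12],76.4)
E
```

```text
36.85 0.04672331471950921
px [318. 153.] [318. 232.] flat [489.7 346. ] nub [555.4 330. ] len 67.6 ang -13.7 c [522.5 338. ]
px [378. 243.] [390. 290.] flat [415.8 294.6] nub [461.7 296.2] len 46.0 ang 2.0 c [438.8 295.4]
at [515.8 338.7 121.4] jaw -103.69 shift [ 1.4 -1.2  3.1] turn -0.09
```

View pics/w28.png

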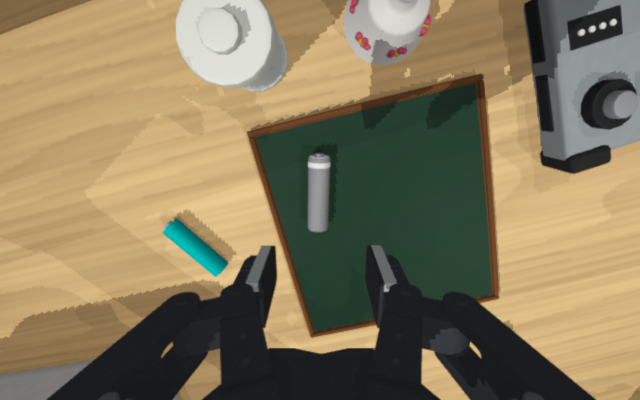

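>>> {"method": "step_arm", "body": {
  "targets": [
    [[40, -2.1, 3], 0],
    [[80, -2.1, 3], 0],
    [[105, -2.1, 3], 0],
    [[114, -2.1, 3], 0],
    [[114, -2.1, 3], 0],
    [[114, -2.1, 3], 0]
  ],
  "grip": 0.6
}}

```text
clock: 37.45
position: [0.5139, 0.3429, 0.0082]
ee_rot: [-0.084, 0.703, -0.083, -0.701]
contact_force: [-0.3, 0.5, 1.4]
width: 0.0345
```

>>> {"method": "step_arm", "body": {
  "targets": [
    [[0, 0, 0], 0],
    [[0, 0, 0], 0],
    [[0, 0, 0], 0],
    [[0, 0, 0], 0],
    [[0, 0, 0], 0]
  ],
  "grip": 1,
  "grip_force": 20
}}

```text
clock: 37.95
position: [0.5138, 0.3432, 0.0084]
ee_rot: [-0.084, 0.703, -0.083, -0.701]
contact_force: [1.0, -0.4, 6.0]
width: 0.0176
```

```bash
python3 - <<'E'
from h import *
q=(.5761,.0190,.0874)
W=c2w(q,[[21,42,0]])[0]; print(W)
plan([W[0],W[1],0.165],95)
E
```

```text
[0.59335372 0.06267275 0.        ]
at [513.8 343.2   8.4] jaw -103.56 shift [-156.6  253.8 -143.6] turn -18.56
```

>>> {"method": "step_arm", "body": {
  "targets": [
    [[-50, 0, 0], 0],
    [[-100, 0, 0], 0],
    [[-145, 20, -5], -4],
    [[-157, 65, -20], -10],
    [[-157, 110, -45], -18.5],
    [[-157, 155, -75], -18.5],
    [[-157, 195, -103], -18.5],
    [[-157, 235, -130], -18.5],
    [[-157, 254, -144], -18.5],
    [[-157, 254, -144], -18.5],
    [[-157, 254, -144], -18.5],
    [[-157, 254, -144], -18.5]
  ]
}}

```text
clock: 39.15
position: [0.5922, 0.0631, 0.1637]
ee_rot: [-0.03, -0.706, -0.031, 0.707]
contact_force: [0.3, -1.2, -0.1]
width: 0.0172
```

```bash
python3 - <<'E'
from h import *
import pickle
w=manip.get_image('wrist'); pickle.dump(w,open('w29.pkl','wb')); s=st(); print(s['clock'],s['width'],s['contact_force'],s['position'])
im=w['image'][110:310,200:540]
save(cv2.resize(im,None,fx=2.35,fy=2.35,interpolation=cv2.INTER_CUBIC),'w29')
E
```

```text
39.2 0.017645121999478545 [ 0.03132637  0.28153942 -0.00872092] [0.59218112 0.06336814 0.16374141]
```

View pics/w29.png

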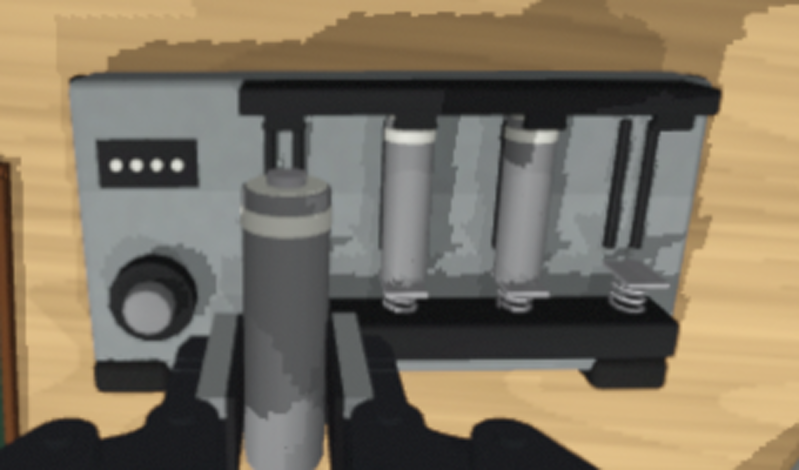

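```bash
python3 - <<'E'
from h import *
import pickle
w=pickle.load(open('w29.pkl','rb')); C=lambda a:np.array(a,float)/2.35+[200,110]
P=np.array([[68,126,36],[-68,126,40],[-68,-92,40],[-68,-126,40]],float)
q,res=fitc([(w,P,C([[70,82],[98,390],[595,387],[663,386]]))]); print(np.round(q,4),np.degrees(q[2]),np.round(res,1).tolist())
def at(n,pts,z): print(n,np.round(w2c(q,onz(w,C(pts),z))[:,:2],1).tolist())
at('bars f',[[608,247],[637,247]],.041); at('lip',[[672,128]],.062); at('plate',[[640,285]],.0638)
at('rings',[[410,125],[532,125]],.058)
p,Rt=tool(); N=onz(w,C([[287,174]]),p[2]+.0065)[0]; print('nub tool',np.round(Rt.T@(N-p)*1000,1))
q=(q[0]+.0001,q[1]+.0011,q[2])
W=c2w(q,[[24-2,42,48.8+30-6.5]])[0]; plan(W,90+np.degrees(q[2]))
E
```

```text
[0.5755 0.0172 0.0957] 5.485865390817177 [[-1.6, -1.9], [-0.9, 1.6], [-0.3, 1.0], [3.1, 0.8]]
bars f [[-1.2, -88.4], [-1.3, -100.4]]
lip [[51.7, -95.4]]
plate [[-8.1, -91.7]]
rings [[52.5, -2.3], [52.2, -46.2]]
nub tool [ -6.5   2.  -42.7]
at [592.2  63.4 163.7] jaw -85.0 shift [91.4  1.3 -1.2] turn -0.49
```

>>> {"method": "step_arm", "body": {
  "targets": [
    [[30, 0.2, -1.7], -0.3],
    [[60, 0.2, -1.7], -0.3],
    [[85, 0.2, -1.7], -0.3],
    [[91, 0.2, -1.7], -0.3],
    [[91, 0.2, -1.7], -0.3],
    [[91, 0.2, -1.7], -0.3]
  ]
}}

```text
clock: 39.8
position: [0.5955, 0.0627, 0.074]
ee_rot: [0.033, 0.707, 0.032, -0.706]
contact_force: [-0.4, 0.4, 0.1]
width: 0.0175
```

>>> {"method": "step_arm", "body": {
  "targets": [
    [[2, 0, 0], 0],
    [[4, 0, 0], 0],
    [[6, 0, 0], 0],
    [[8, 0, 0], 0],
    [[10, 0, 0], 0],
    [[10, 0, 0], 0]
  ]
}}

```text
clock: 40.4
position: [0.5943, 0.0618, 0.0633]
ee_rot: [-0.032, -0.706, -0.032, 0.707]
contact_force: [-1.8, 0.2, 4.7]
width: 0.0174
```

>>> {"method": "step_arm", "body": {
  "targets": [
    [[2, 0, 0], 0],
    [[4, 0, 0], 0],
    [[6, 0, 0], 0],
    [[8, 0, 0], 0],
    [[8, 0, 0], 0]
  ]
}}

```text
clock: 40.9
position: [0.5936, 0.0617, 0.0552]
ee_rot: [-0.032, -0.706, -0.032, 0.707]
contact_force: [-3.2, -0.5, 4.7]
width: 0.0176
```

>>> {"method": "step_arm", "body": {
  "targets": [
    [[2, 0, 0], 0],
    [[3.5, 0, 0], 0],
    [[3.5, 0, 0], 0]
  ]
}}

```text
clock: 41.2
position: [0.5937, 0.0617, 0.0518]
ee_rot: [-0.032, -0.706, -0.032, 0.707]
contact_force: [-3.4, -0.5, 6.1]
width: 0.0176
```

```bash
python3 - <<'E'
from h import *
import pickle
w=manip.get_image('wrist'); pickle.dump(w,open('w30.pkl','wb')); s=st(); print(s['clock'],s['width'],s['contact_force'],s['position'])
save(cv2.resize(w['image'][150:380,200:460],None,fx=2.4,fy=2.4,interpolation=cv2.INTER_CUBIC),'w30')
E
```

```text
41.25 0.017383406397648828 [-2.78413072 -1.41956677  5.79389744] [0.59369567 0.06167552 0.05181389]
```

View pics/w30.png

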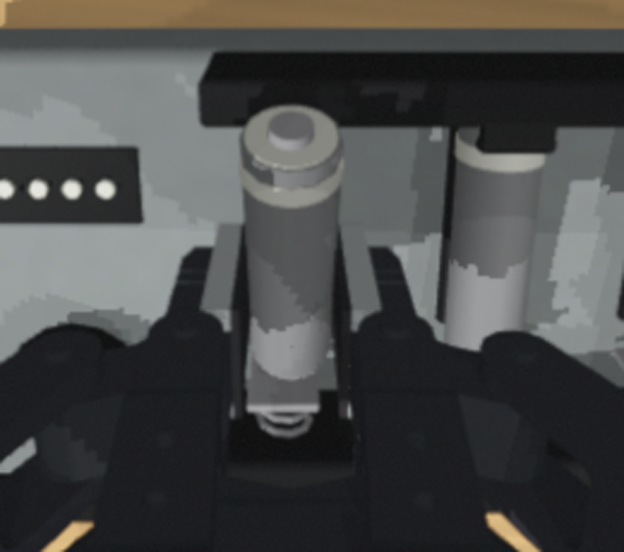

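Same state as before: leaning in bay 4. Opening, then moving for the regrip.

>>> {"method": "step_arm", "body": {
  "targets": [
    [[0, 0, 0], 0],
    [[0, 0, 0], 0],
    [[0, 0, 0], 0]
  ],
  "grip": 0.68
}}

```text
clock: 41.55
position: [0.5948, 0.0621, 0.0511]
ee_rot: [0.032, 0.706, 0.032, -0.706]
contact_force: [-0.5, 0.0, 0.2]
width: 0.0274
```

>>> {"method": "step_arm", "body": {
  "targets": [
    [[-4, 0, -6], 0],
    [[-7, 0, -13], 0],
    [[-10, 0, -20], 0],
    [[-13, 0, -23], 0],
    [[-13, 0, -23], 0],
    [[-13, 0, -23], 0]
  ]
}}

```text
clock: 42.15
position: [0.6174, 0.0642, 0.0642]
ee_rot: [-0.032, -0.706, -0.032, 0.707]
contact_force: [-0.3, 0.4, 0.4]
width: 0.0272
```

```bash
python3 - <<'E'
from h import *
import pickle
w=manip.get_image('wrist'); pickle.dump(w,open('w31.pkl','wb')); s=st(); print(s['clock'],s['width'],s['contact_force'],s['position'])
save(cv2.resize(w['image'][200:380,240:400],None,fx=4,fy=3.2,interpolation=cv2.INTER_CUBIC),'w31')
E
```

```text
42.2 0.02735017294501895 [ 0.22958827 -0.62519175 -0.96734333] [0.61711962 0.06415582 0.06412416]
```

View pics/w31.png

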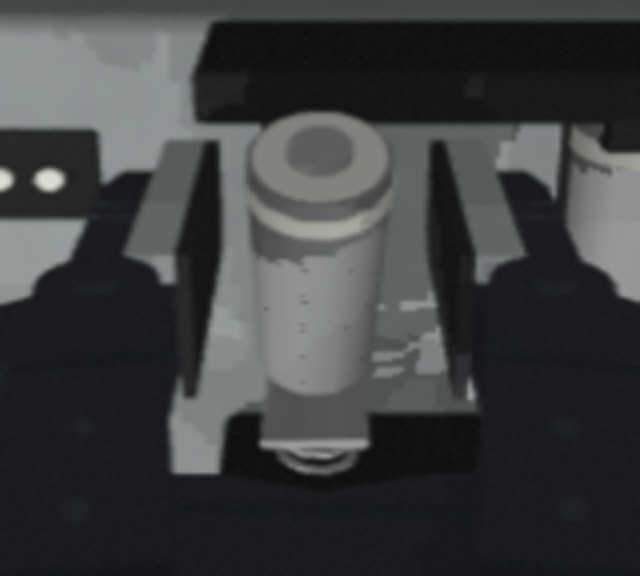

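>>> {"method": "step_arm", "body": {
  "targets": [
    [[0, 0, 0], 0],
    [[0, 0, 0], 0],
    [[0, 0, 0], 0],
    [[0, 0, 0], 0]
  ],
  "grip": 1,
  "grip_force": 20
}}

```text
clock: 42.6
position: [0.617, 0.0642, 0.0641]
ee_rot: [-0.032, -0.706, -0.032, 0.707]
contact_force: [-0.5, 0.8, 0.5]
width: 0.0174
```

>>> {"method": "step_arm", "body": {
  "targets": [
    [[0, 0, 3], 0],
    [[0, 0, 6], 0],
    [[0, 0, 9], 0],
    [[0, 0, 12], 0],
    [[0, 0, 14], 0],
    [[0, 0, 14], 0]
  ]
}}

```text
clock: 43.2
position: [0.6044, 0.0629, 0.0647]
ee_rot: [0.032, 0.707, 0.032, -0.705]
contact_force: [4.4, 0.9, -0.2]
width: 0.0175
```

>>> {"method": "step_arm", "body": {
  "targets": [
    [[0, 0, 1], 0],
    [[0, 0, 2], 0],
    [[0, 0, 3], 0],
    [[0, 0, 3], 0]
  ]
}}

```text
clock: 43.6
position: [0.6011, 0.0626, 0.0645]
ee_rot: [0.032, 0.707, 0.032, -0.706]
contact_force: [5.0, 0.7, 0.8]
width: 0.0176
```

```bash
python3 - <<'E'
from h import *
s=st(); print(s['contact_force'])
q=(.5759,.0185,.0910)
print(w2c(q,[s['position']])-[24,42,0])
E
```

```text
[5.01719479 0.72323304 0.83719403]
[[ 5.13980385 -0.38347461 64.51994285]]
```

Same place as bay 2's press. Lowering.

>>> {"method": "step_arm", "body": {
  "targets": [
    [[2, 0, 0.3], 0],
    [[4, 0, 0.5], 0],
    [[6, 0, 0.5], 0],
    [[8, 0, 0.5], 0],
    [[10, 0, 0.5], 0],
    [[10, 0, 0.5], 0]
  ]
}}

```text
clock: 44.2
position: [0.6024, 0.0628, 0.0559]
ee_rot: [0.032, 0.708, 0.032, -0.705]
contact_force: [5.4, 1.5, 6.0]
width: 0.017
```

>>> {"method": "step_arm", "body": {
  "targets": [
    [[2, 0, 0], 0],
    [[4, 0, 0], 0],
    [[6, 0, 0], 0],
    [[8, 0, 0], 0],
    [[8, 0, 0], 0]
  ]
}}

```text
clock: 44.7
position: [0.6026, 0.0633, 0.0481]
ee_rot: [0.032, 0.708, 0.032, -0.704]
contact_force: [5.4, 3.1, 6.7]
width: 0.0176
```

>>> {"method": "step_arm", "body": {
  "targets": [
    [[2, 0, 0], 0],
    [[4, 0, 0], 0],
    [[6, 0, 0], 0],
    [[6, 0, 0], 0]
  ]
}}

```text
clock: 45.1
position: [0.6024, 0.0635, 0.042]
ee_rot: [0.031, 0.708, 0.032, -0.704]
contact_force: [5.2, 3.6, 6.8]
width: 0.0177
```

```bash
python3 - <<'E'
from h import *
import pickle
w=manip.get_image('wrist'); pickle.dump(w,open('w32.pkl','wb')); s=st(); print(s['clock'],s['width'],s['contact_force'],s['position'])
save(cv2.resize(w['image'][200:380,240:400],None,fx=4,fy=3.2,interpolation=cv2.INTER_CUBIC),'w32')
E
```

```text
45.15 0.017422766539797043 [7.02927214 3.74695095 6.18399449] [0.60241764 0.0634715  0.04201596]
```

View pics/w32.png

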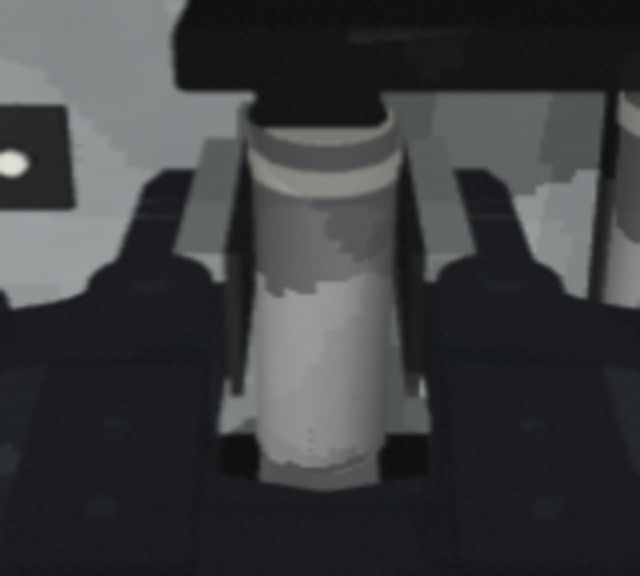

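>>> {"method": "step_arm", "body": {
  "targets": [
    [[1, 0, 0], 0],
    [[2, 0, 0], 0],
    [[3, 0, 0], 0],
    [[3, 0, 0], 0]
  ]
}}

```text
clock: 45.55
position: [0.6022, 0.0638, 0.0391]
ee_rot: [0.031, 0.708, 0.033, -0.705]
contact_force: [5.9, 3.2, 8.2]
width: 0.0172
```

>>> {"method": "step_arm", "body": {
  "targets": [
    [[1, 0, 0], 0],
    [[1.5, 0, 0], 0],
    [[1.5, 0, 0], 0]
  ]
}}

```text
clock: 45.85
position: [0.6023, 0.0638, 0.0387]
ee_rot: [0.031, 0.708, 0.033, -0.704]
contact_force: [4.8, 3.9, 13.8]
width: 0.0177
```

>>> {"method": "step_arm", "body": {
  "targets": [
    [[0.7, 0, 0], 0],
    [[0.7, 0, 0], 0]
  ]
}}

```text
clock: 46.05
position: [0.6023, 0.0638, 0.0384]
ee_rot: [0.031, 0.708, 0.033, -0.704]
contact_force: [3.7, 4.2, 15.9]
width: 0.017
```

>>> {"method": "step_arm", "body": {
  "targets": [
    [[0, 0, 0], 0],
    [[0, 0, 0], 0],
    [[0, 0, 0], 0],
    [[0, 0, 0], 0]
  ],
  "grip": 0.66
}}

```text
clock: 46.45
position: [0.5984, 0.0627, 0.0356]
ee_rot: [-0.032, -0.705, -0.032, 0.707]
contact_force: [-0.2, 1.3, 8.7]
width: 0.029
```

>>> {"method": "step_arm", "body": {
  "targets": [
    [[-20, 0, 0], 0],
    [[-50, 0, 0], 0],
    [[-90, 20, 10], 0],
    [[-125, 55, 15], 0],
    [[-125, 55, 15], 0],
    [[-125, 55, 15], 0]
  ]
}}

```text
clock: 47.05
position: [0.5883, 0.0059, 0.1597]
ee_rot: [-0.031, -0.705, -0.032, 0.708]
contact_force: [-0.4, -0.1, -0.6]
width: 0.0291
```

```bash
python3 - <<'E'
from h import *
import pickle
w=manip.get_image('wrist'); pickle.dump(w,open('w33.pkl','wb')); s=st(); print(s['clock'],s['width'],s['contact_force'],s['position'])
save(cv2.resize(w['image'][0:320,100:540],None,fx=1.8,fy=1.8,interpolation=cv2.INTER_CUBIC),'w33')
side=manip.get_image('side'); save(cv2.resize(side['image'][120:260,240:400],None,fx=4,fy=4,interpolation=cv2.INTER_CUBIC),'s33')
E
```

```text
47.1 0.029058570654488105 [-0.69232192 -0.51516583 -0.82498909] [0.58783362 0.00657326 0.15858639]
```

View pics/w33.png

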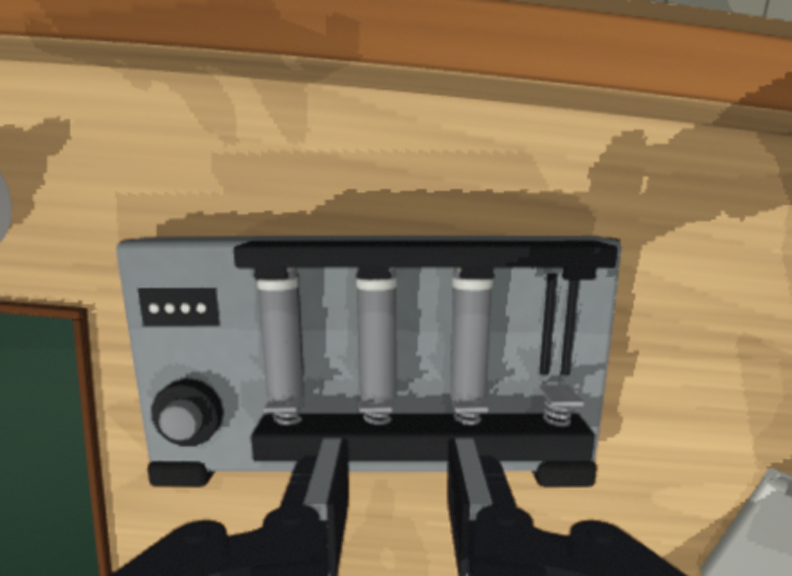

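View pics/s33.png

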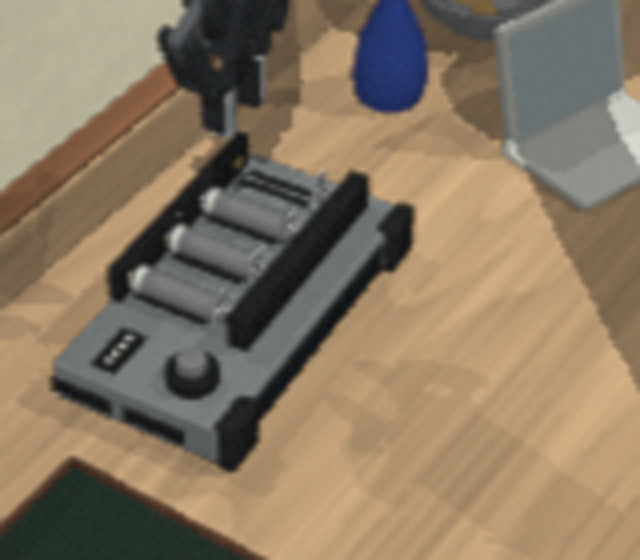

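```bash
python3 - <<'E'
from h import *
import pickle
w=pickle.load(open('w33.pkl','rb'))
save(cv2.resize(w['image'][0:90,100:540],None,fx=1.8,fy=5,interpolation=cv2.INTER_CUBIC),'w33r')
C=lambda a:np.array(a,float)/1.8+[100,0]
P=np.array([[68,126,36],[68,-126,36],[-68,126,40],[-68,92,40],[-68,-92,40],[-68,-126,40]],float)
q,res=fitc([(w,P,C([[118,243],[620,242],[150,484],[208,484],[540,485],[594,485]]))]); print(np.round(q,4),np.degrees(q[2]),np.round(res,1).tolist())
E
```

```text
[0.575  0.0178 0.0907] 5.197368520882598 [[-3.2, -2.1], [3.6, -2.1], [-1.2, 1.9], [-0.2, 2.1], [-1.4, 1.7], [2.2, 1.5]]
```

View pics/w33r.png

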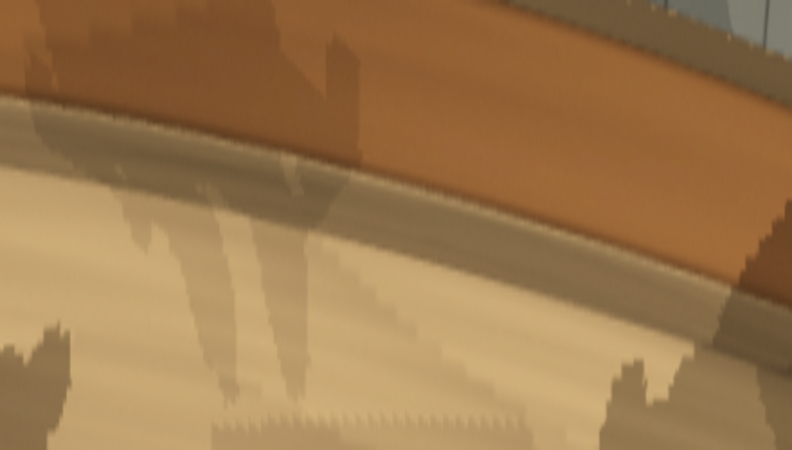

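```bash
python3 - <<'E'
import cv2
im=cv2.imread('pics/side0.png'); cv2.imwrite('pics/s0r.png',cv2.resize(im[120:220,180:300],None,fx=6,fy=6,interpolation=cv2.INTER_CUBIC))
E
```

```text
(no output)
```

View pics/s0r.png

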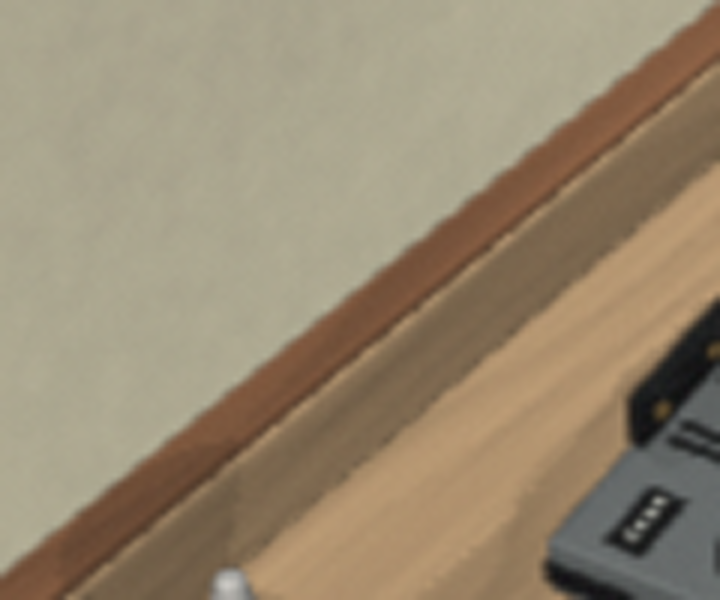

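```bash
python3 - <<'E'
from h import *
import pickle
w=pickle.load(open('w33.pkl','rb')); sd=manip.get_image('side')
obs={'L2':((322.2,37),(240,178)),'L3':((322.2,49.6),(240,195.8))}
for n,(a,b) in obs.items():
    M=[];v=[]
    for pic,uv in ((w,a),(sd,b)):
        o,d=ray(pic,[uv]); d=d[0]; M.append([d[2],-d[0]]); v.append(o[0]*d[2]-o[2]*d[0])
    print(n,np.round(np.linalg.solve(M,v),4), 'z=0 x:',onz(w,[a],0)[0][0].round(4),onz(sd,[b],0)[0][0].round(4),'z=.07',onz(w,[a],.07)[0][0].round(4),onz(sd,[b],.07)[0][0].round(4))
E
```

```text
L2 [0.7141 0.0611] z=0 x: 0.7261 0.765 z=.07 0.7123 0.7067
L3 [0.7153 0.0014] z=0 x: 0.7156 0.7164 z=.07 0.7042 0.6617
```

The rail's front face comes out at x ≈ 0.714 from two views. The charger is at about (0.575, 0.018) with 5.2° yaw, so roughly 71 mm remain. Now I'll go to the front of the left post with the gripper shut.

```bash
python3 - <<'E'
from h import *
q=(.5755,.0187,.0907)
L,Rr=c2w(q,[[-68,109,0],[-68,-109,0]]); print(L,Rr)
plan([L[0]-.023,L[1],.015],90)
E
```

```text
[0.49790676 0.12109282 0.        ] [ 0.51765226 -0.09601111  0.        ]
at [588.1   7.2 157.9] jaw -84.75 shift [ 143.6 -123.6  101.5] turn 5.25
```

>>> {"method": "step_arm", "body": {
  "targets": [
    [[0, -40, 32], 2],
    [[0, -80, 66], 5.2],
    [[0, -115, 96], 5.2],
    [[10, -124, 104], 5.2],
    [[50, -124, 104], 5.2],
    [[95, -124, 104], 5.2],
    [[130, -124, 104], 5.2],
    [[143, -124, 104], 5.2],
    [[143, -124, 104], 5.2],
    [[143, -124, 104], 5.2]
  ],
  "grip": 1
}}

```text
clock: 48.2
position: [0.4751, 0.1205, 0.0163]
ee_rot: [-0.0, -0.706, -0.0, 0.708]
contact_force: [0.1, -0.2, -0.6]
width: -0.0004
```

```bash
python3 - <<'E'
from h import *
w=manip.get_image('wrist'); save(w['image'],'w34'); s=st(); print(s['clock'],s['width'],s['contact_force'],s['position']); plan([0,0,0],90)
side=manip.get_image('side'); save(cv2.resize(side['image'][120:280,220:420],None,fx=3.5,fy=3.5,interpolation=cv2.INTER_CUBIC),'s34')
E
```

```text
48.25 -9.975543930230163e-05 [ 0.40425976 -0.40968939  0.20035432] [0.47580711 0.12058161 0.01716399]
at [475.8 120.6  17.2] jaw -89.96 shift [ 17.  120.2 475.9] turn 0.04
```

View pics/w34.png

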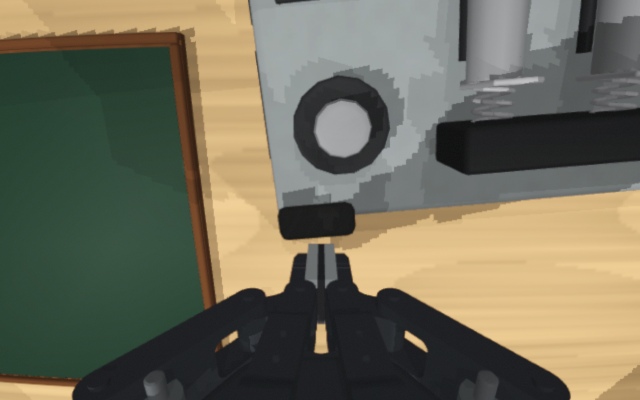

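View pics/s34.png

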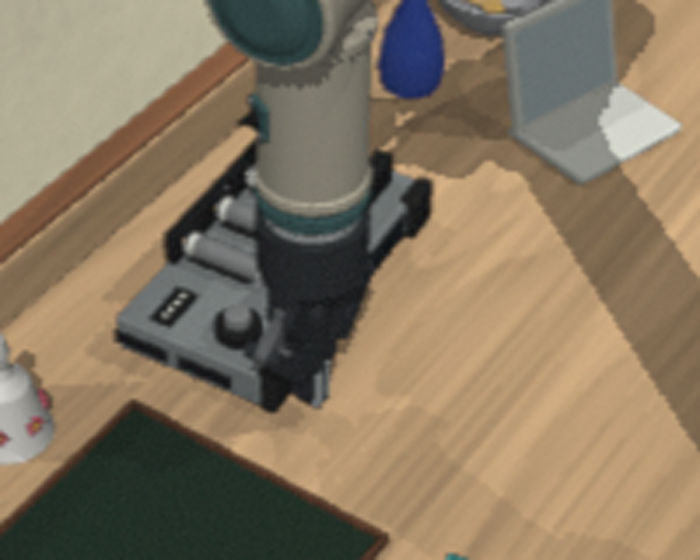

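>>> {"method": "step_arm", "body": {
  "targets": [
    [[0, 0, -5], 0],
    [[0, 0, -8], 0],
    [[0, 0, -10], 0],
    [[0, 0, -12], 0],
    [[0, 0, -14], 0],
    [[0, 0, -14], 0]
  ]
}}

```text
clock: 48.9
position: [0.4851, 0.1203, 0.0167]
ee_rot: [-0.0, -0.704, 0.0, 0.71]
contact_force: [-7.2, 0.7, 4.5]
width: -0.0001
```

>>> {"method": "step_arm", "body": {
  "targets": [
    [[0, 0, -2], 0],
    [[0, 0, -4], 0],
    [[0, 0, -6], 0],
    [[0, 0, -8], 0],
    [[0, 0, -10], 0],
    [[0, 0, -12], 0],
    [[0, 0, -14], 0],
    [[0, 0, -16], 0],
    [[0, 0, -16], 0]
  ]
}}

```text
clock: 49.8
position: [0.4988, 0.1219, 0.0161]
ee_rot: [0.001, -0.703, -0.0, 0.711]
contact_force: [-10.1, 6.0, 4.0]
width: 0.0002
```

```bash
python3 - <<'E'
from h import *
w=manip.get_image('wrist'); save(w['image'],'w35'); s=st(); print(s['clock'],s['width'],s['contact_force'],s['position'])
E
```

```text
49.85 0.0002204661257304879 [-10.7935677    7.03823477   3.77493717] [0.49886412 0.12189772 0.01607334]
```

View pics/w35.png

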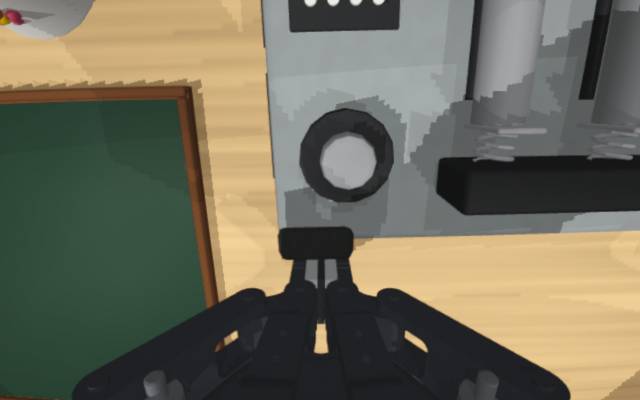

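>>> {"method": "step_arm", "body": {
  "targets": [
    [[0, 0, -2], 0],
    [[0, 0, -4], 0],
    [[0, 0, -6], 0],
    [[0, 0, -8], 0],
    [[0, 0, -10], 0],
    [[0, 0, -10], 0]
  ]
}}

```text
clock: 50.45
position: [0.5091, 0.122, 0.016]
ee_rot: [0.001, -0.703, -0.0, 0.711]
contact_force: [-9.0, 6.7, 2.9]
width: 0.0
```

>>> {"method": "step_arm", "body": {
  "targets": [
    [[0, 0, 8], 0],
    [[0, 0, 25], 0],
    [[-30, 0, 40], 0],
    [[-75, 0, 40], 0],
    [[-100, 20, 40], 0],
    [[-110, 60, 40], 0],
    [[-130, 90, 30], 0],
    [[-130, 110, 20], 0],
    [[-130, 110, 15], 0],
    [[-130, 110, 15], 0],
    [[-130, 110, 15], 0]
  ]
}}

```text
clock: 51.55
position: [0.4997, 0.0111, 0.1466]
ee_rot: [-0.0, -0.707, -0.0, 0.707]
contact_force: [-0.2, 0.3, -0.2]
width: 0.0006
```

```bash
python3 - <<'E'
from h import *
import pickle
w=manip.get_image('wrist'); pickle.dump(w,open('w36.pkl','wb')); s=st(); print(s['clock'],s['width'],s['contact_force'],s['position'])
save(cv2.resize(w['image'][0:320,100:540],None,fx=1.8,fy=1.8,interpolation=cv2.INTER_CUBIC),'w36')
E
```

```text
51.6 1.3802777553743002e-05 [-0.16375411 -0.25358292 -0.12745929] [0.49953944 0.01131163 0.14659117]
```

View pics/w36.png

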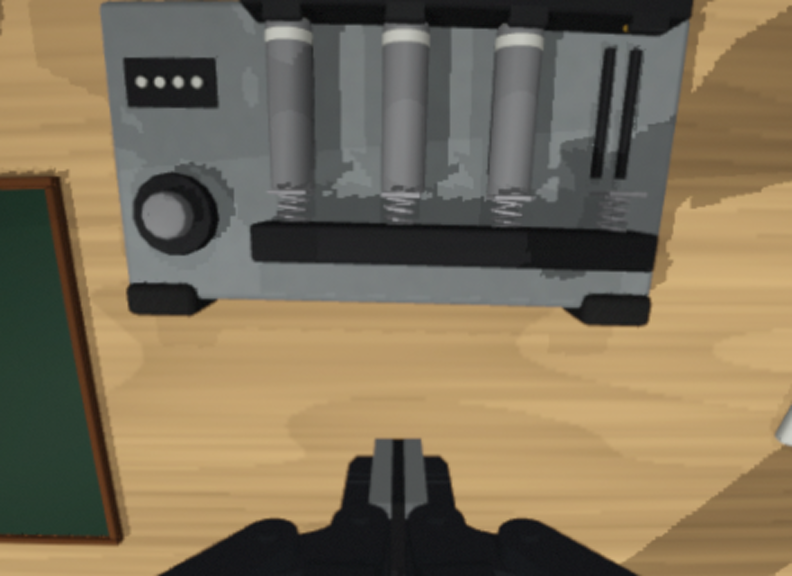

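```bash
cat >> h.py <<'E'
def posts(w,pts,sc,off,right=True):
    uv=np.array(pts,float)/sc+off
    P=np.array([[-68,126,40],[-68,92,40],[-68,-92,40],[-68,-126,40]],float)
    q,res=fitc([(w,P,uv)],(.6,.01,0.)); q=np.array(q); q[1]+=.001
    print('q',np.round(q,4),'yaw',np.degrees(q[2]).round(2),'res',np.round(res,1).tolist())
    L,Rr,B1,B2=c2w(q,[[-68,109,0],[-68,-109,0],[68,126,0],[68,-126,0]]); print('L',np.round(L*1000)[:2],'R',np.round(Rr*1000)[:2],'back L/R x',B1[0].round(4),B2[0].round(4))
    return q
E
python3 - <<'E'
from h import *
import pickle
w=pickle.load(open('w36.pkl','rb'))
q=posts(w,[[130,312],[197,314],[581,321],[648,325]],1.8,[100,0])
L,Rr=c2w(q,[[-68,109,0],[-68,-109,0]])
plan([Rr[0]-.025,Rr[1],.016],90)
E
```

```text
q [ 0.5878  0.0135 -0.022 ] yaw -1.26 res [[-2.2, 0.3], [-0.4, -0.1], [0.5, 0.9], [2.0, -0.4]]
L [522. 124.] R [517. -94.] back L/R x 0.6585 0.653
at [499.5  11.3 146.6] jaw -89.93 shift [130.6 105.4   7.1] turn 0.07
```

>>> {"method": "step_arm", "body": {
  "targets": [
    [[0, 45, 8], 0],
    [[10, 90, 10], 0],
    [[50, 105, 10], 0],
    [[95, 105, 10], 0],
    [[122, 105, 10], 0],
    [[130, 105, 10], 0],
    [[130, 105, 10], 0]
  ]
}}

```text
clock: 52.3
position: [0.4895, -0.0936, 0.0162]
ee_rot: [-0.0, -0.706, -0.001, 0.708]
contact_force: [0.2, -0.6, -0.1]
width: 0.0003
```

>>> {"method": "step_arm", "body": {
  "targets": [
    [[0, 0, -6], 0],
    [[0, 0, -10], 0],
    [[0, 0, -12], 0],
    [[0, 0, -14], 0],
    [[0, 0, -16], 0],
    [[0, 0, -18], 0],
    [[0, 0, -20], 0],
    [[0, 0, -22], 0],
    [[0, 0, -24], 0],
    [[0, 0, -26], 0],
    [[0, 0, -28], 0],
    [[0, 0, -30], 0],
    [[0, 0, -30], 0]
  ]
}}

```text
clock: 53.6
position: [0.5153, -0.0953, 0.0166]
ee_rot: [-0.001, -0.704, -0.0, 0.711]
contact_force: [-10.0, -5.8, 3.6]
width: 0.0002
```

```bash
python3 - <<'E'
from h import *
w=manip.get_image('wrist'); save(w['image'],'w37'); s=st(); print(s['clock'],s['width'],s['contact_force'],s['position'])
E
```

```text
53.65 -0.00013081985379313524 [-10.19603666  -5.61459304   5.00966623] [ 0.51529888 -0.09532792  0.01658567]
```

View pics/w37.png

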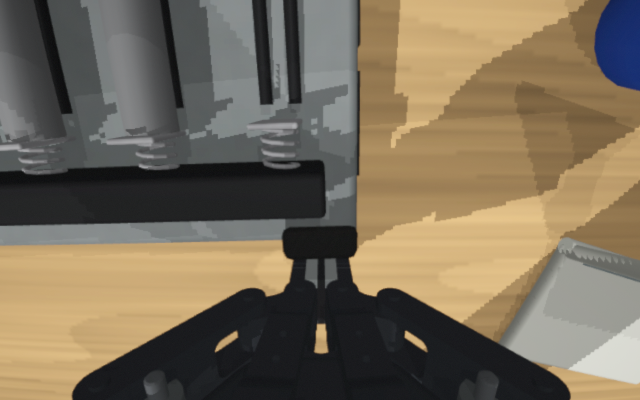

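>>> {"method": "step_arm", "body": {
  "targets": [
    [[0, 0, -2], 0],
    [[0, 0, -4], 0],
    [[0, 0, -6], 0],
    [[0, 0, -8], 0],
    [[0, 0, -10], 0],
    [[0, 0, -12], 0],
    [[0, 0, -14], 0],
    [[0, 0, -14], 0]
  ]
}}

```text
clock: 54.45
position: [0.5297, -0.0956, 0.0166]
ee_rot: [-0.001, -0.704, -0.0, 0.71]
contact_force: [-9.2, -6.3, 4.6]
width: -0.0001
```

>>> {"method": "step_arm", "body": {
  "targets": [
    [[0, 0, 10], 0],
    [[0, 0, 35], 0],
    [[-30, 0, 50], 0],
    [[-75, -15, 50], 0],
    [[-100, -50, 45], 0],
    [[-125, -90, 35], 0],
    [[-130, -110, 20], 0],
    [[-130, -110, 15], 0],
    [[-130, -110, 15], 0],
    [[-130, -110, 15], 0]
  ]
}}

```text
clock: 55.45
position: [0.5184, 0.0148, 0.1463]
ee_rot: [-0.0, -0.706, 0.0, 0.708]
contact_force: [-0.5, 0.5, -0.2]
width: 0.0
```

```bash
python3 - <<'E'
from h import *
import pickle
w=manip.get_image('wrist'); pickle.dump(w,open('w38.pkl','wb')); s=st(); print(s['clock'],s['width'],s['contact_force'],s['position'])
save(cv2.resize(w['image'][0:320,100:540],None,fx=1.8,fy=1.8,interpolation=cv2.INTER_CUBIC),'w38')
E
```

```text
55.5 8.12069546350028e-05 [-0.67978832 -0.55366495  0.23351047] [0.51823707 0.01469356 0.14621718]
```

View pics/w38.png

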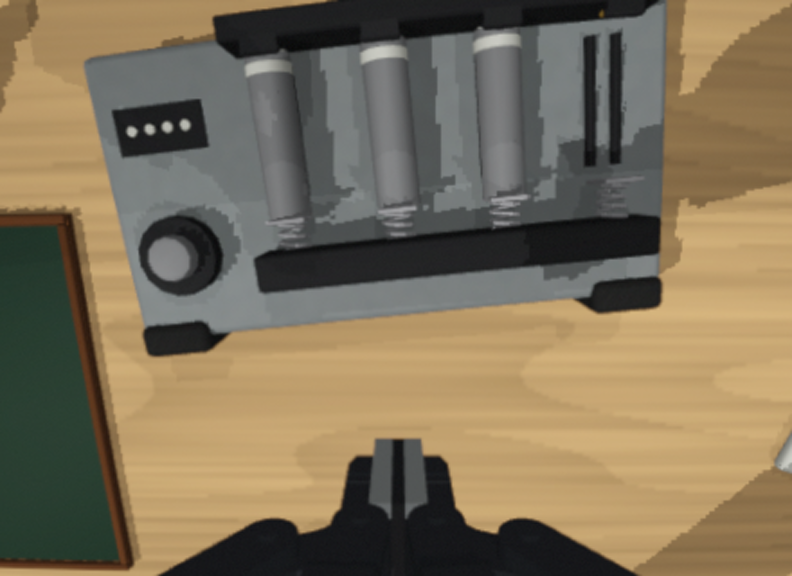

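```bash
python3 - <<'E'
from h import *
import pickle
w=pickle.load(open('w38.pkl','rb'))
q=posts(w,[[149,355],[210,349],[597,311],[659,304]],1.8,[100,0])
L,Rr=c2w(q,[[-68,109,0],[-68,-109,0]])
plan([L[0]-.025,L[1],.016],90)
E
```

```text
q [0.6002 0.0201 0.1023] yaw 5.86 res [[-2.5, 0.5], [1.1, -0.0], [-1.8, 0.0], [3.2, 0.1]]
L [521. 122.] R [544. -95.] back L/R x 0.655 0.6807
at [518.2  14.7 146.2] jaw -90.04 shift [ 130.2 -106.9   21.6] turn -0.04
```

>>> {"method": "step_arm", "body": {
  "targets": [
    [[0, -45, 20], 0],
    [[10, -90, 24], 0],
    [[50, -107, 24], 0],
    [[95, -107, 24], 0],
    [[122, -107, 24], 0],
    [[130, -107, 24], 0],
    [[130, -107, 24], 0]
  ]
}}

```text
clock: 56.2
position: [0.4942, 0.1216, 0.0159]
ee_rot: [0.0, -0.706, 0.001, 0.708]
contact_force: [0.6, 0.5, 0.1]
width: -0.0002
```

>>> {"method": "step_arm", "body": {
  "targets": [
    [[0, 0, -6], 0],
    [[0, 0, -10], 0],
    [[0, 0, -13], 0],
    [[0, 0, -15], 0],
    [[0, 0, -17], 0],
    [[0, 0, -19], 0],
    [[0, 0, -21], 0],
    [[0, 0, -23], 0],
    [[0, 0, -25], 0],
    [[0, 0, -27], 0],
    [[0, 0, -29], 0],
    [[0, 0, -31], 0],
    [[0, 0, -33], 0],
    [[0, 0, -35], 0],
    [[0, 0, -37], 0],
    [[0, 0, -39], 0],
    [[0, 0, -41], 0],
    [[0, 0, -43], 0],
    [[0, 0, -43], 0]
  ]
}}

```text
clock: 58.1
position: [0.5328, 0.1243, 0.0168]
ee_rot: [0.001, -0.703, -0.001, 0.711]
contact_force: [-9.6, 6.7, 2.2]
width: -0.0
```

>>> {"method": "step_arm", "body": {
  "targets": [
    [[0, 0, 10], 0],
    [[0, 0, 35], 0],
    [[-30, 0, 50], 0],
    [[-75, 15, 50], 0],
    [[-100, 50, 45], 0],
    [[-125, 90, 35], 0],
    [[-130, 110, 20], 0],
    [[-130, 110, 15], 0],
    [[-130, 110, 15], 0],
    [[-130, 110, 15], 0]
  ]
}}

```text
clock: 59.1
position: [0.5224, 0.0133, 0.1466]
ee_rot: [-0.0, -0.707, -0.0, 0.708]
contact_force: [0.7, 0.5, -0.2]
width: -0.0001
```

```bash
python3 - <<'E'
from h import *
import pickle
w=manip.get_image('wrist'); pickle.dump(w,open('w39.pkl','wb')); s=st(); print(s['clock'],s['width'],s['contact_force'],s['position'])
save(cv2.resize(w['image'][0:320,100:540],None,fx=1.8,fy=1.8,interpolation=cv2.INTER_CUBIC),'w39')
E
```

```text
59.15 6.311942978082939e-05 [ 0.17928021  0.5346034  -0.45784061] [0.5221731  0.01346234 0.14641092]
```

View pics/w39.png

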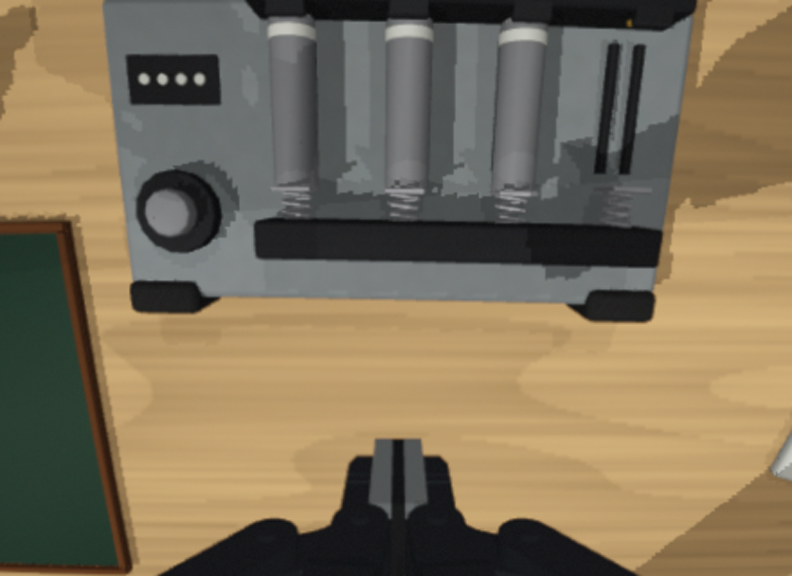

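```bash
python3 - <<'E'
from h import *
import pickle
w=pickle.load(open('w39.pkl','rb'))
q=posts(w,[[134,310],[201,312],[586,318],[652,321]],1.8,[100,0])
L,Rr=c2w(q,[[-68,109,0],[-68,-109,0]])
plan([Rr[0]-.025,Rr[1],.016],90)
E
```

```text
q [ 0.6117  0.0138 -0.0184] yaw -1.05 res [[-2.3, 0.4], [-0.4, -0.1], [0.3, 0.7], [2.4, -0.1]]
L [546. 124.] R [542. -94.] back L/R x 0.682 0.6774
at [522.2  13.5 146.4] jaw -89.92 shift [130.4 107.4   5.3] turn 0.08
```

>>> {"method": "step_arm", "body": {
  "targets": [
    [[0, 45, 6], 0],
    [[10, 90, 8], 0],
    [[50, 107, 8], 0],
    [[95, 107, 8], 0],
    [[122, 107, 8], 0],
    [[130, 107, 8], 0],
    [[130, 107, 8], 0]
  ]
}}

```text
clock: 59.85
position: [0.5143, -0.0934, 0.016]
ee_rot: [-0.0, -0.706, -0.001, 0.708]
contact_force: [-0.1, -0.0, 0.9]
width: -0.0003
```

>>> {"method": "step_arm", "body": {
  "targets": [
    [[0, 0, -6], 0],
    [[0, 0, -10], 0],
    [[0, 0, -13], 0],
    [[0, 0, -15], 0],
    [[0, 0, -17], 0],
    [[0, 0, -19], 0],
    [[0, 0, -21], 0],
    [[0, 0, -23], 0],
    [[0, 0, -25], 0],
    [[0, 0, -27], 0],
    [[0, 0, -29], 0],
    [[0, 0, -31], 0],
    [[0, 0, -33], 0],
    [[0, 0, -35], 0],
    [[0, 0, -37], 0],
    [[0, 0, -39], 0],
    [[0, 0, -41], 0],
    [[0, 0, -41], 0]
  ]
}}

```text
clock: 61.65
position: [0.552, -0.0959, 0.0172]
ee_rot: [-0.002, -0.704, -0.0, 0.71]
contact_force: [-10.4, -6.6, 4.4]
width: -0.0001
```

>>> {"method": "step_arm", "body": {
  "targets": [
    [[0, 0, 10], 0],
    [[0, 0, 35], 0],
    [[-30, 0, 50], 0],
    [[-75, -15, 50], 0],
    [[-100, -50, 45], 0],
    [[-125, -90, 35], 0],
    [[-130, -110, 20], 0],
    [[-130, -110, 15], 0],
    [[-130, -110, 15], 0],
    [[-130, -110, 15], 0]
  ]
}}

```text
clock: 62.65
position: [0.5405, 0.0148, 0.1464]
ee_rot: [-0.0, -0.707, 0.0, 0.708]
contact_force: [-1.0, 0.1, 0.3]
width: 0.0002
```

```bash
python3 - <<'E'
from h import *
import pickle
w=manip.get_image('wrist'); pickle.dump(w,open('w40.pkl','wb')); s=st(); print(s['clock'],s['width'],s['contact_force'],s['position'])
save(cv2.resize(w['image'][0:320,100:540],None,fx=1.8,fy=1.8,interpolation=cv2.INTER_CUBIC),'w40')
E
```

```text
62.7 -7.364162432433439e-05 [-0.69565943  0.48136987  0.64514741] [0.54027421 0.01467291 0.14630333]
```

View pics/w40.png

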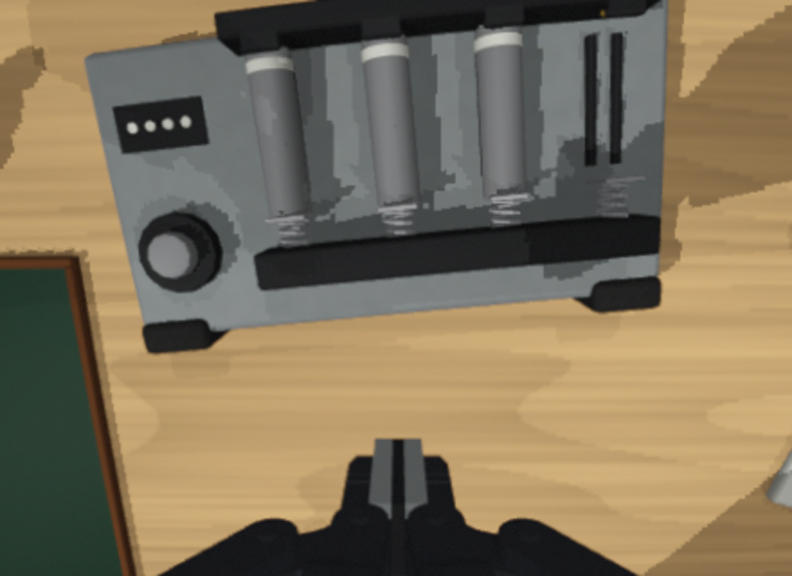

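```bash
python3 - <<'E'
from h import *
import pickle
w=pickle.load(open('w40.pkl','rb'))
q=posts(w,[[148,352],[210,347],[596,310],[659,304]],1.8,[100,0])
L,Rr=c2w(q,[[-68,109,0],[-68,-109,0]])
plan([L[0]-.025,L[1],.016],90)
E
```

```text
q [0.6231 0.0199 0.0975] yaw 5.58 res [[-2.4, 0.6], [0.8, -0.2], [-1.4, 0.2], [3.0, -0.1]]
L [545. 122.] R [566. -95.] back L/R x 0.6785 0.703
at [540.3  14.7 146.3] jaw -90.04 shift [ 130.3 -107.1   20.3] turn -0.04
```

>>> {"method": "step_arm", "body": {
  "targets": [
    [[0, -45, 20], 0],
    [[10, -90, 22], 0],
    [[50, -107, 22], 0],
    [[95, -107, 22], 0],
    [[122, -107, 22], 0],
    [[130, -107, 22], 0],
    [[130, -107, 22], 0]
  ]
}}

```text
clock: 63.4
position: [0.5182, 0.1215, 0.0159]
ee_rot: [0.0, -0.706, 0.001, 0.708]
contact_force: [-0.4, -0.1, 0.0]
width: 0.0003
```

>>> {"method": "step_arm", "body": {
  "targets": [
    [[0, 0, -7], 0],
    [[0, 0, -11], 0],
    [[0, 0, -14], 0],
    [[0, 0, -16], 0],
    [[0, 0, -18], 0],
    [[0, 0, -20], 0],
    [[0, 0, -22], 0],
    [[0, 0, -24], 0],
    [[0, 0, -26], 0],
    [[0, 0, -28], 0],
    [[0, 0, -30], 0],
    [[0, 0, -32], 0],
    [[0, 0, -34], 0],
    [[0, 0, -36], 0],
    [[0, 0, -38], 0],
    [[0, 0, -40], 0],
    [[0, 0, -42], 0],
    [[0, 0, -44], 0],
    [[0, 0, -44], 0]
  ]
}}

```text
clock: 65.3
position: [0.5581, 0.1245, 0.0172]
ee_rot: [0.001, -0.704, -0.001, 0.711]
contact_force: [-9.6, 7.4, 4.0]
width: -0.0
```

>>> {"method": "step_arm", "body": {
  "targets": [
    [[0, 0, 10], 0],
    [[0, 0, 35], 0],
    [[-30, 0, 50], 0],
    [[-75, 15, 50], 0],
    [[-100, 50, 45], 0],
    [[-125, 90, 35], 0],
    [[-130, 110, 20], 0],
    [[-130, 110, 15], 0],
    [[-130, 110, 15], 0],
    [[-130, 110, 15], 0]
  ]
}}

```text
clock: 66.3
position: [0.5475, 0.0133, 0.1467]
ee_rot: [-0.0, -0.707, -0.0, 0.708]
contact_force: [-0.6, -0.3, -0.4]
width: -0.0001
```

```bash
python3 - <<'E'
from h import *
import pickle
w=manip.get_image('wrist'); pickle.dump(w,open('w41.pkl','wb')); s=st(); print(s['clock'],s['width'],s['contact_force'],s['position'])
save(cv2.resize(w['image'][0:320,100:540],None,fx=1.8,fy=1.8,interpolation=cv2.INTER_CUBIC),'w41')
E
```

```text
66.35 2.864287361056591e-05 [0.31788649 0.18272267 0.16932929] [0.54723514 0.01347178 0.14650815]
```

View pics/w41.png

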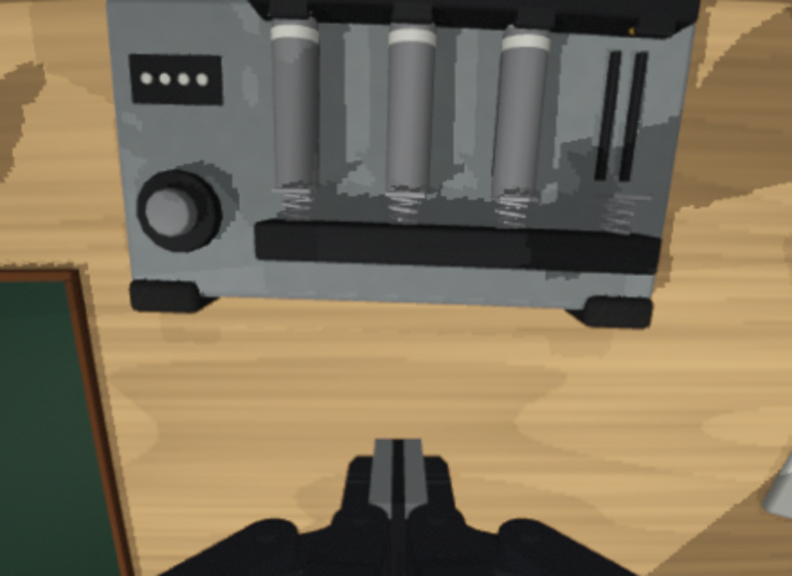

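```bash
python3 - <<'E'
from h import *
import pickle
w=pickle.load(open('w41.pkl','rb'))
q=posts(w,[[133,310],[199,313],[583,323],[650,328]],1.8,[100,0])
L,Rr=c2w(q,[[-68,109,0],[-68,-109,0]])
plan([Rr[0]-.025,Rr[1],.016],90)
E
```

```text
q [ 0.6352  0.0138 -0.0311] yaw -1.78 res [[-2.5, 0.4], [-0.1, -0.2], [0.6, 1.0], [2.0, -0.4]]
L [571. 125.] R [564. -93.] back L/R x 0.7071 0.6992
at [547.2  13.5 146.5] jaw -89.93 shift [130.5 106.6   8.3] turn 0.07
```

>>> {"method": "step_arm", "body": {
  "targets": [
    [[0, 45, 8], 0],
    [[10, 90, 10], 0],
    [[50, 107, 10], 0],
    [[95, 107, 10], 0],
    [[122, 107, 10], 0],
    [[130, 107, 10], 0],
    [[130, 107, 10], 0]
  ]
}}

```text
clock: 67.05
position: [0.5373, -0.0934, 0.016]
ee_rot: [-0.0, -0.706, -0.001, 0.708]
contact_force: [0.3, 0.4, 0.2]
width: 0.0
```

>>> {"method": "step_arm", "body": {
  "targets": [
    [[0, 0, -7], 0],
    [[0, 0, -11], 0],
    [[0, 0, -14], 0],
    [[0, 0, -16], 0],
    [[0, 0, -18], 0],
    [[0, 0, -20], 0],
    [[0, 0, -22], 0],
    [[0, 0, -24], 0],
    [[0, 0, -26], 0],
    [[0, 0, -28], 0],
    [[0, 0, -28], 0]
  ]
}}

```text
clock: 68.15
position: [0.5622, -0.0958, 0.0179]
ee_rot: [-0.002, -0.704, -0.0, 0.71]
contact_force: [-10.7, -6.6, 4.9]
width: -0.0002
```

>>> {"method": "step_arm", "body": {
  "targets": [
    [[0, 0, -1], 0],
    [[0, 0, -2], 0],
    [[0, 0, -3], 0],
    [[0, 0, -3], 0]
  ]
}}

```text
clock: 68.55
position: [0.5649, -0.0959, 0.0178]
ee_rot: [-0.002, -0.704, -0.0, 0.71]
contact_force: [-10.2, -6.4, 5.2]
width: 0.0
```

>>> {"method": "step_arm", "body": {
  "targets": [
    [[0, 0, -1], 0],
    [[0, 0, -2], 0],
    [[0, 0, -2], 0]
  ]
}}

```text
clock: 68.85
position: [0.5662, -0.096, 0.0178]
ee_rot: [-0.002, -0.704, -0.0, 0.711]
contact_force: [-11.7, -5.7, 5.5]
width: 0.0001
```

>>> {"method": "step_arm", "body": {
  "targets": [
    [[0, 0, -1], 0],
    [[0, 0, -2], 0],
    [[0, 0, -2], 0]
  ]
}}

```text
clock: 69.15
position: [0.5662, -0.0959, 0.0178]
ee_rot: [-0.002, -0.702, -0.0, 0.712]
contact_force: [-15.8, -7.6, 9.6]
width: -0.0003
```

>>> {"method": "step_arm", "body": {
  "targets": [
    [[0, 0, 10], 0],
    [[0, 0, 35], 0],
    [[-30, 0, 50], 0],
    [[-75, -15, 50], 0],
    [[-100, -50, 45], 0],
    [[-125, -90, 35], 0],
    [[-130, -110, 20], 0],
    [[-130, -110, 15], 0],
    [[-130, -110, 15], 0],
    [[-130, -110, 15], 0]
  ]
}}

```text
clock: 70.15
position: [0.5577, 0.0149, 0.1467]
ee_rot: [-0.0, -0.707, 0.0, 0.707]
contact_force: [-0.4, 0.4, 0.1]
width: 0.0002
```

```bash
python3 - <<'E'
from h import *
import pickle
w=manip.get_image('wrist'); pickle.dump(w,open('w42.pkl','wb')); s=st(); print(s['clock'],s['width'],s['contact_force'],s['position'])
save(cv2.resize(w['image'][0:320,100:540],None,fx=1.8,fy=1.8,interpolation=cv2.INTER_CUBIC),'w42')
E
```

```text
70.2 -8.276473744631561e-05 [-0.54665866  0.10450402 -0.5444212 ] [0.55748594 0.01465062 0.14648946]
```

View pics/w42.png

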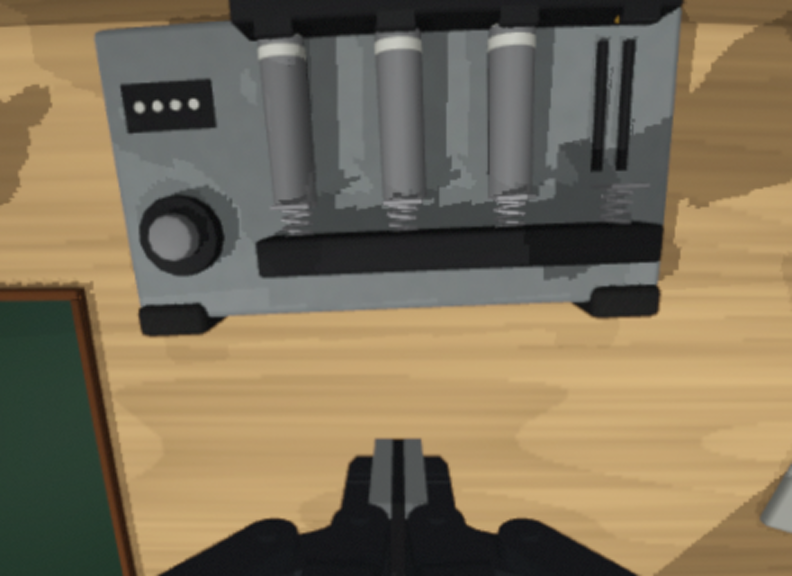

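```bash
python3 - <<'E'
from h import *
import pickle
w=pickle.load(open('w42.pkl','rb'))
q=posts(w,[[143,334],[206,331],[593,317],[657,313]],1.8,[100,0])
L,Rr=c2w(q,[[-68,109,0],[-68,-109,0]])
plan([L[0]-.025,L[1],.016],90)
E
```

```text
q [0.6429 0.017  0.0406] yaw 2.33 res [[-2.6, 0.2], [0.8, 0.3], [-0.9, -0.3], [2.7, 0.5]]
L [571. 123.] R [579. -95.] back L/R x 0.7057 0.7159
at [557.5  14.7 146.5] jaw -90.03 shift [ 130.5 -108.5   11.8] turn -0.03
```

>>> {"method": "step_arm", "body": {
  "targets": [
    [[0, -45, 10], 0],
    [[10, -90, 12], 0],
    [[50, -108, 12], 0],
    [[95, -108, 12], 0],
    [[122, -108, 12], 0],
    [[130, -108, 12], 0],
    [[130, -108, 12], 0]
  ]
}}

```text
clock: 70.9
position: [0.5453, 0.1225, 0.0159]
ee_rot: [0.0, -0.706, 0.0, 0.708]
contact_force: [0.2, 0.4, -0.2]
width: -0.0
```

>>> {"method": "step_arm", "body": {
  "targets": [
    [[0, 0, -6], 0],
    [[0, 0, -10], 0],
    [[0, 0, -13], 0],
    [[0, 0, -15], 0],
    [[0, 0, -17], 0],
    [[0, 0, -19], 0],
    [[0, 0, -20], 0],
    [[0, 0, -20], 0]
  ]
}}

```text
clock: 71.7
position: [0.5605, 0.1244, 0.0178]
ee_rot: [0.001, -0.703, -0.0, 0.711]
contact_force: [-12.4, 4.0, 8.2]
width: 0.0001
```

>>> {"method": "step_arm", "body": {
  "targets": [
    [[0, 0, -1], 0],
    [[0, 0, -2], 0],
    [[0, 0, -3], 0],
    [[0, 0, -3], 0]
  ]
}}

```text
clock: 72.1
position: [0.5634, 0.1249, 0.0178]
ee_rot: [0.001, -0.703, -0.001, 0.711]
contact_force: [-11.8, 4.8, 7.9]
width: -0.0001
```

>>> {"method": "step_arm", "body": {
  "targets": [
    [[0, 0, -1], 0],
    [[0, 0, -2], 0],
    [[0, 0, -2], 0]
  ]
}}

```text
clock: 72.4
position: [0.5653, 0.1251, 0.0177]
ee_rot: [0.001, -0.703, -0.001, 0.711]
contact_force: [-11.6, 5.3, 7.9]
width: 0.0001
```

>>> {"method": "step_arm", "body": {
  "targets": [
    [[0, 0, -1], 0],
    [[0, 0, -2], 0],
    [[0, 0, -2], 0]
  ]
}}

```text
clock: 72.7
position: [0.5666, 0.1252, 0.0176]
ee_rot: [0.001, -0.703, -0.001, 0.712]
contact_force: [-13.1, 5.8, 7.5]
width: 0.0
```

>>> {"method": "step_arm", "body": {
  "targets": [
    [[0, 0, -1], 0],
    [[0, 0, -2], 0],
    [[0, 0, -2], 0]
  ]
}}

```text
clock: 73.0
position: [0.5665, 0.1252, 0.0176]
ee_rot: [0.001, -0.701, -0.001, 0.713]
contact_force: [-16.4, 5.7, 10.5]
width: 0.0001
```

>>> {"method": "step_arm", "body": {
  "targets": [
    [[0, 0, -1], 0],
    [[0, 0, -1], 0]
  ]
}}

```text
clock: 73.2
position: [0.5665, 0.1252, 0.0176]
ee_rot: [0.001, -0.7, -0.001, 0.714]
contact_force: [-18.6, 5.6, 13.1]
width: -0.0001
```

Left stops at TCP x 0.5665 (18 N, no movement), and right stopped at 0.5662. I'll give the right post one more check push.

>>> {"method": "step_arm", "body": {
  "targets": [
    [[0, 0, 10], 0],
    [[0, 0, 35], 0],
    [[-30, 0, 50], 0],
    [[-75, 15, 50], 0],
    [[-100, 50, 45], 0],
    [[-125, 90, 35], 0],
    [[-130, 110, 25], 0],
    [[-130, 110, 25], 0],
    [[-130, 110, 25], 0]
  ]
}}

```text
clock: 74.1
position: [0.5518, 0.0132, 0.1479]
ee_rot: [-0.001, 0.708, -0.0, -0.706]
contact_force: [0.3, -0.0, -0.1]
width: -0.0001
```

```bash
python3 - <<'E'
from h import *
import pickle
w=manip.get_image('wrist'); pickle.dump(w,open('w43.pkl','wb')); s=st(); print(s['clock'],s['width'],s['contact_force'],s['position'])
save(cv2.resize(w['image'][0:320,100:540],None,fx=1.8,fy=1.8,interpolation=cv2.INTER_CUBIC),'w43')
E
```

```text
74.15 0.0005342423358756871 [-0.26453682 -0.17573691 -0.83156942] [0.55101576 0.0138633  0.14720286]
```

View pics/w43.png

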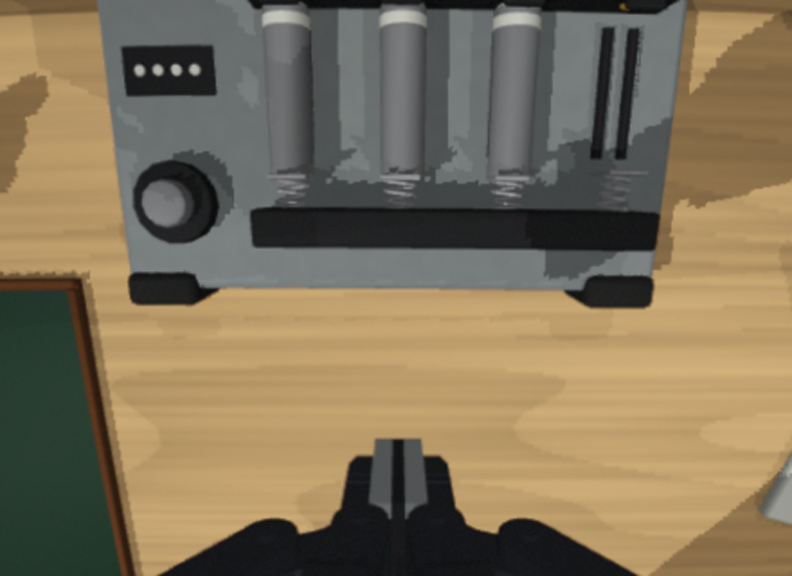

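>>> {"method": "step_arm", "body": {
  "targets": [
    [[0, 45, 2], 0],
    [[10, 90, 2], 0],
    [[50, 108, 2], 0],
    [[95, 108, 2], 0],
    [[122, 108, 2], 0],
    [[131, 108, 2], 0],
    [[131, 108, 2], 0]
  ]
}}

```text
clock: 74.85
position: [0.5482, -0.0932, 0.0147]
ee_rot: [-0.0, -0.706, -0.001, 0.708]
contact_force: [1.0, 0.6, -0.3]
width: 0.0003
```

>>> {"method": "step_arm", "body": {
  "targets": [
    [[0, 0, -5], 0],
    [[0, 0, -9], 0],
    [[0, 0, -12], 0],
    [[0, 0, -14], 0],
    [[0, 0, -16], 0],
    [[0, 0, -16], 0]
  ]
}}

```text
clock: 75.45
position: [0.5649, -0.0945, 0.0163]
ee_rot: [-0.0, -0.707, -0.0, 0.707]
contact_force: [-1.5, -0.7, 0.9]
width: 0.0006
```

>>> {"method": "step_arm", "body": {
  "targets": [
    [[0, 0, -1], 0],
    [[0, 0, -2], 0],
    [[0, 0, -2], 0]
  ]
}}

```text
clock: 75.75
position: [0.5648, -0.0944, 0.0158]
ee_rot: [-0.0, -0.705, -0.0, 0.709]
contact_force: [-6.8, -0.6, 4.0]
width: -0.0001
```

>>> {"method": "step_arm", "body": {
  "targets": [
    [[0, 0, -1], 0],
    [[0, 0, -2], 0],
    [[0, 0, -2], 0]
  ]
}}

```text
clock: 76.05
position: [0.5648, -0.0944, 0.0157]
ee_rot: [-0.0, -0.704, -0.001, 0.71]
contact_force: [-9.6, -1.5, 6.3]
width: -0.0004
```

>>> {"method": "step_arm", "body": {
  "targets": [
    [[0, 0, -1], 0],
    [[0, 0, -2], 0],
    [[0, 0, -2], 0]
  ]
}}

```text
clock: 76.35
position: [0.5655, -0.0945, 0.0156]
ee_rot: [-0.0, -0.703, -0.001, 0.711]
contact_force: [-12.4, -3.6, 8.4]
width: -0.0001
```

>>> {"method": "step_arm", "body": {
  "targets": [
    [[0, 0, -1], 0],
    [[0, 0, -2], 0],
    [[0, 0, -2], 0]
  ]
}}

```text
clock: 76.65
position: [0.5666, -0.0947, 0.0155]
ee_rot: [-0.001, -0.702, -0.001, 0.712]
contact_force: [-12.9, -3.8, 10.1]
width: -0.0001
```

>>> {"method": "step_arm", "body": {
  "targets": [
    [[0, 0, -1], 0],
    [[0, 0, -2], 0],
    [[0, 0, -2], 0]
  ]
}}

```text
clock: 76.95
position: [0.5666, -0.0947, 0.0155]
ee_rot: [-0.001, -0.701, -0.001, 0.713]
contact_force: [-15.9, -5.3, 12.7]
width: 0.0002
```

>>> {"method": "step_arm", "body": {
  "targets": [
    [[0, 0, -1], 0],
    [[0, 0, -2], 0],
    [[0, 0, -2], 0]
  ]
}}

```text
clock: 77.25
position: [0.5666, -0.0947, 0.0156]
ee_rot: [-0.001, -0.7, -0.001, 0.715]
contact_force: [-21.7, -5.2, 15.8]
width: 0.0001
```

>>> {"method": "step_arm", "body": {
  "targets": [
    [[0, 0, 15], 0],
    [[0, 0, 35], 0],
    [[-30, 0, 45], 0],
    [[-60, -30, 45], 0],
    [[-65, -75, 45], 0],
    [[-65, -125, 45], 0],
    [[-65, -175, 45], 0],
    [[-50, -210, 40], 0],
    [[-15, -217, 38], 0],
    [[0, -217, 36], 0],
    [[0, -217, 32], 0],
    [[0, -217, 32], 0]
  ]
}}

```text
clock: 78.45
position: [0.5468, 0.1226, 0.0163]
ee_rot: [-0.0, 0.708, 0.0, -0.706]
contact_force: [1.4, -0.9, 0.2]
width: 0.0002
```

```bash
python3 - <<'E'
from h import *
plan([.5665,.1235,.016],90); print(st()['contact_force'])
E
```

```text
at [546.8 122.6  16.3] jaw -89.99 shift [  0.3  -0.9 -19.7] turn 0.01
[ 1.43363123 -0.85769066  0.15861123]
```

>>> {"method": "step_arm", "body": {
  "targets": [
    [[0, 0, -7], 0],
    [[0, 0, -12], 0],
    [[0, 0, -15], 0],
    [[0, 0, -17], 0],
    [[0, 0, -19], 0],
    [[0, 0, -21], 0],
    [[0, 0, -21], 0]
  ]
}}

```text
clock: 79.15
position: [0.5663, 0.1225, 0.0161]
ee_rot: [-0.0, -0.707, -0.0, 0.707]
contact_force: [-0.4, 0.1, 0.5]
width: 0.0
```

>>> {"method": "step_arm", "body": {
  "targets": [
    [[0, 0, -1], 0],
    [[0, 0, -2], 0],
    [[0, 0, -3], 0],
    [[0, 0, -3], 0]
  ]
}}

```text
clock: 79.55
position: [0.5664, 0.1225, 0.0158]
ee_rot: [-0.0, -0.705, -0.0, 0.709]
contact_force: [-6.7, 0.4, 4.6]
width: 0.0002
```

>>> {"method": "step_arm", "body": {
  "targets": [
    [[0, 0, -1], 0],
    [[0, 0, -2], 0],
    [[0, 0, -3], 0],
    [[0, 0, -3], 0]
  ]
}}

```text
clock: 79.95
position: [0.5663, 0.1225, 0.0156]
ee_rot: [-0.0, -0.703, 0.0, 0.711]
contact_force: [-11.3, -0.3, 7.1]
width: -0.0002
```

Both posts now stop at TCP x 0.5663 (left) and 0.5666 (right), so the charger is flush within about 0.3 mm. Retracting to look at the rail contact and the button.

>>> {"method": "step_arm", "body": {
  "targets": [
    [[0, 0, 15], 0],
    [[0, 0, 35], 0],
    [[-40, 0, 40], 0],
    [[-90, 0, 30], 0],
    [[-135, 20, 0], 0],
    [[-165, 40, -30], 0],
    [[-165, 45, -50], 0],
    [[-165, 45, -55], 0],
    [[-165, 45, -55], 0],
    [[-165, 45, -55], 0]
  ]
}}

```text
clock: 80.95
position: [0.6257, 0.078, 0.1798]
ee_rot: [-0.0, -0.706, -0.0, 0.708]
contact_force: [-0.2, -0.2, 0.4]
width: 0.0001
```

```bash
python3 - <<'E'
from h import *
import pickle
w=manip.get_image('wrist'); pickle.dump(w,open('w44.pkl','wb')); s=st(); print(s['clock'],s['width'],s['contact_force'],s['position'])
save(cv2.resize(w['image'][0:320,100:540],None,fx=1.8,fy=1.8,interpolation=cv2.INTER_CUBIC),'w44')
for t in ['start_top','charger']:
    print(t,[(np.round(d['xyz'],4).tolist(),round(d['confidence'],2),np.round(proj(w,np.array(d['xyz']))[0]).astype(int).tolist()) for d in manip.search_frame(w,t)])
E
```

```text
81.0 -0.0005431574639365224 [-0.86812659  0.0690296  -0.2577231 ] [0.62557814 0.07808823 0.17986022]
start_top [([0.6259, 0.1153, 0.062], 0.61, [279, 195])]
charger [([0.6525, 0.0247, 0.0362], 0.79, [375, 161])]
```

View pics/w44.png

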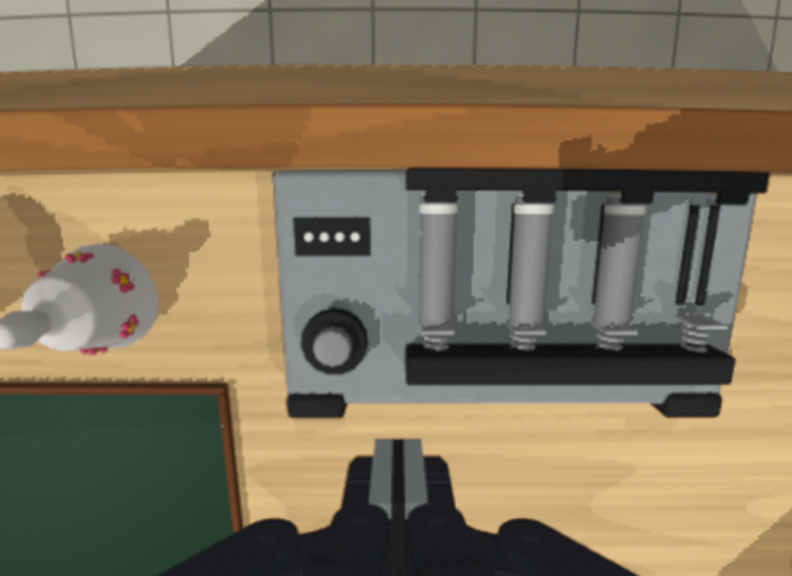

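```bash
python3 - <<'E'
from h import *
import pickle
w=pickle.load(open('w44.pkl','rb'))
B=onz(w,[[100+333/1.8,347/1.8]],.057)[0]; print(B)
q=posts(w,[[290,416],[345,416],[667,415],[719,415]],1.8,[100,0])
print('button in charger',w2c(q,[B]), 'nominal',c2w(q,[[-21.3,96,57]]))
plan([B[0],B[1]+.001,.075],90)
E
```

```text
[0.62644492 0.11006091 0.057     ]
q [0.6486 0.0154 0.0014] yaw 0.08 res [[-2.0, 0.0], [0.5, 0.1], [-0.7, 0.3], [2.3, 0.1]]
L [580. 124.] R [581. -94.] back L/R x 0.7164 0.7168
button in charger [[-22.00630401  94.69916395  57.        ]] nominal [[0.62714937 0.11136275 0.057     ]]
at [625.9  78.1 180.3] jaw -89.94 shift [105.3 -33.   -0.8] turn 0.06
```

>>> {"method": "step_arm", "body": {
  "targets": [
    [[0, -20, -1], 0],
    [[20, -33, -1], 0],
    [[60, -33, -1], 0],
    [[95, -33, -1], 0],
    [[106, -33, -1], 0],
    [[106, -33, -1], 0],
    [[106, -33, -1], 0]
  ]
}}

```text
clock: 81.8
position: [0.6293, 0.1106, 0.0764]
ee_rot: [0.0, 0.708, 0.0, -0.706]
contact_force: [-0.1, -0.5, 0.2]
width: 0.0
```

```bash
python3 - <<'E'
from h import *
w=manip.get_image('wrist'); save(cv2.resize(w['image'][60:330,180:480],None,fx=2.4,fy=2.2),'w45'); s=st(); print(s['clock'],s['contact_force'],s['position'])
sc=manip.get_image('scene'); save(cv2.resize(sc['image'][130:270,230:400],None,fx=4,fy=4,interpolation=cv2.INTER_CUBIC),'c45')
E
```

```text
81.85 [ 0.40220227 -0.11451061  0.09351252] [0.62974717 0.11061175 0.07702088]
```

View pics/w45.png

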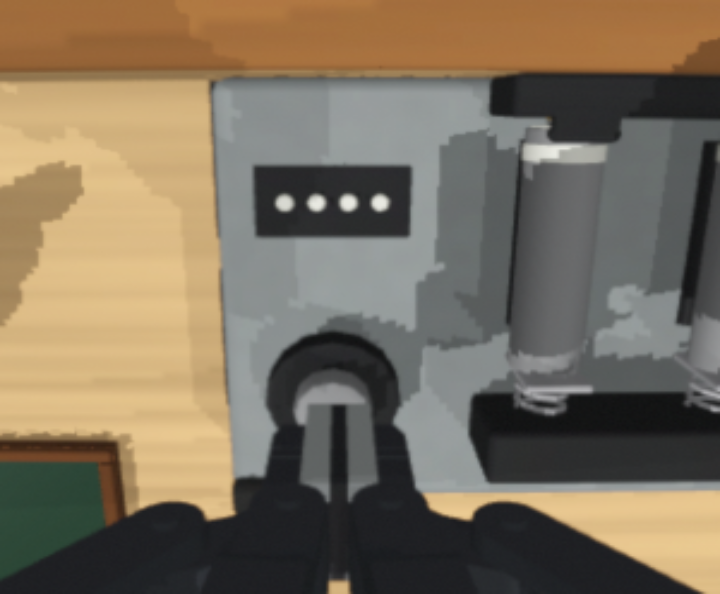

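View pics/c45.png

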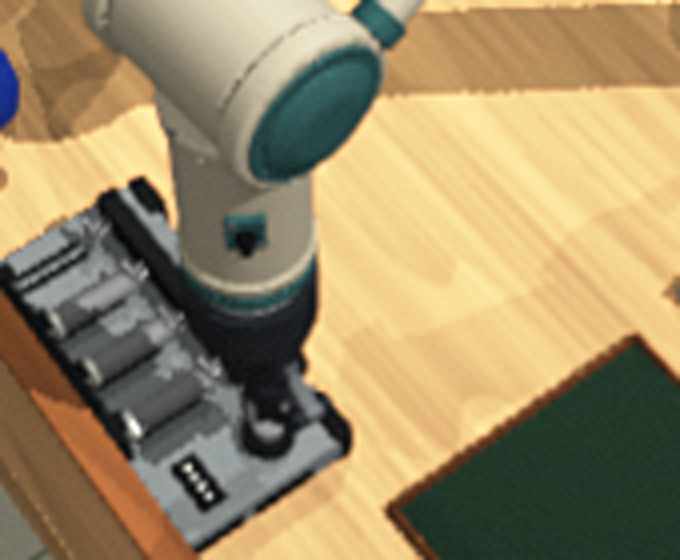

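>>> {"method": "step_arm", "body": {
  "targets": [
    [[6, -1.5, 3], 0],
    [[14, -1.5, 3], 0],
    [[17, -1.5, 3], 0],
    [[17, -1.5, 3], 0]
  ]
}}

```text
clock: 82.3
position: [0.6247, 0.112, 0.0574]
ee_rot: [-0.0, -0.707, -0.0, 0.708]
contact_force: [0.8, -0.4, 0.1]
width: -0.0003
```

>>> {"method": "step_arm", "body": {
  "targets": [
    [[2, 0, 0], 0],
    [[4, 0, 0], 0],
    [[6, 0, 0], 0],
    [[6, 0, 0], 0]
  ]
}}

```text
clock: 82.7
position: [0.6253, 0.112, 0.0523]
ee_rot: [0.0, 0.707, 0.0, -0.707]
contact_force: [-1.0, -0.1, 4.5]
width: 0.0002
```

>>> {"method": "step_arm", "body": {
  "targets": [
    [[1, 0, 0], 0],
    [[2, 0, 0], 0],
    [[2, 0, 0], 0]
  ]
}}

```text
clock: 83.0
position: [0.6254, 0.112, 0.0519]
ee_rot: [0.0, 0.707, 0.0, -0.707]
contact_force: [-3.2, -0.4, 11.6]
width: 0.0004
```

The button is at its stop: TCP z 51.9 mm, 5.1 mm below its rest height, with 11.6 N. I'll lift straight off and do the last checks.

>>> {"method": "step_arm", "body": {
  "targets": [
    [[0, 0, 0], 0],
    [[0, 0, 0], 0],
    [[-2, 0, 0], 0],
    [[-10, 0, 0], 0],
    [[-40, 0, 0], 0],
    [[-90, 0, 0], 0],
    [[-130, 30, 20], 0],
    [[-160, 75, 40], 0],
    [[-170, 100, 40], 0],
    [[-170, 100, 40], 0],
    [[-170, 100, 40], 0],
    [[-170, 100, 40], 0]
  ]
}}

```text
clock: 84.2
position: [0.585, 0.0128, 0.2191]
ee_rot: [0.0, -0.707, -0.001, 0.708]
contact_force: [0.3, 1.3, -0.6]
width: 0.0001
```

```bash
python3 - <<'E'
from h import *
import pickle
w=manip.get_image('wrist'); pickle.dump(w,open('w46.pkl','wb')); s=st(); print(s['clock'],s['width'],s['contact_force'],s['position'])
save(cv2.resize(w['image'][0:320,100:540],None,fx=1.8,fy=1.8,interpolation=cv2.INTER_CUBIC),'w46')
sd=manip.get_image('side'); sc=manip.get_image('scene')
save(cv2.resize(sd['image'][90:310,170:430],None,fx=3,fy=2.7,interpolation=cv2.INTER_CUBIC),'s46')
save(cv2.resize(sc['image'][90:350,180:460],None,fx=2.8,fy=2.3,interpolation=cv2.INTER_CUBIC),'c46')
for t in ['vase','bell','mirror','dispenser']:
    for n,p in (('scene',sc),('side',sd)):
        r=manip.search_frame(p,t)
        if r: print(n,t,np.round(r[0]['xyz'],3).tolist(),round(r[0]['confidence'],2))
E
```

```text
84.25 0.0003691917006883294 [ 0.03228654 -0.04364508 -0.15350662] [0.5849607  0.01298111 0.21887596]
scene vase [0.634, -0.24, 0.06] 0.82
side vase [0.626, -0.24, 0.054] 0.83
scene bell [0.651, 0.266, 0.04] 0.71
side bell [0.587, 0.02, 0.019] 0.3
side mirror [0.496, -0.284, 0.023] 0.74
scene dispenser [0.65, 0.266, 0.041] 0.67
side dispenser [0.624, 0.372, 0.071] 0.67
```

View pics/w46.png

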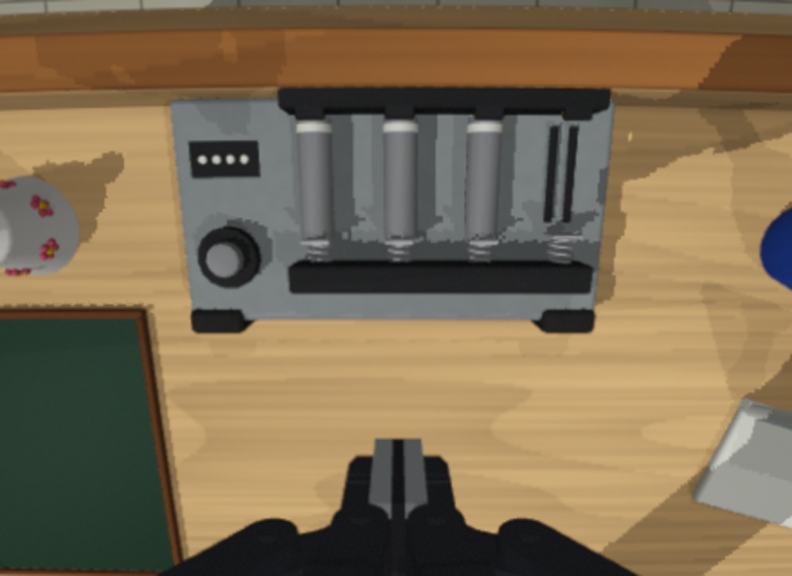

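View pics/s46.png

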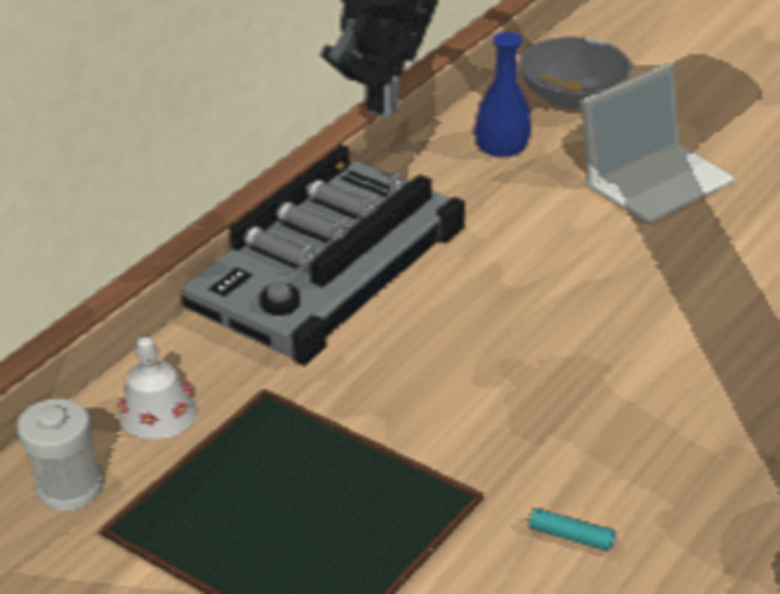

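View pics/c46.png

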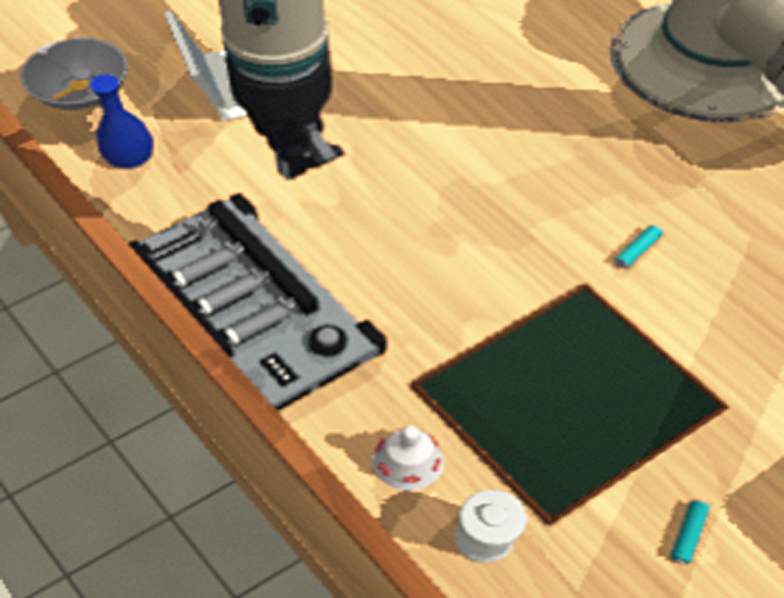

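```bash
python3 - <<'E'
from h import *
import pickle
w=pickle.load(open('w46.pkl','rb'))
q=posts(w,[[193,331],[243,331],[541,331],[593,331]],1.8,[100,0])
save(cv2.resize(w['image'][40:80,180:460],None,fx=2.8,fy=8,interpolation=cv2.INTER_CUBIC),'w46r')
E
```

```text
q [0.6479 0.0161 0.0013] yaw 0.08 res [[-2.0, 0.1], [0.4, 0.1], [0.1, 0.1], [1.4, 0.1]]
L [580. 125.] R [580. -93.] back L/R x 0.7158 0.7161
```

View pics/w46r.png

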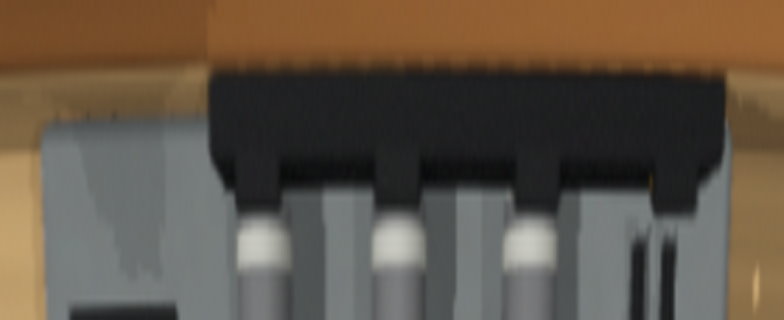

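The charger's back lies against the rail's front face along its whole width, with a fitted yaw of 0.08°, the cells still seated and nothing touched. Handing in.

```bash
python3 -c "
from rig import manip
print(manip.get_state()['clock']); print(manip.sign_off())"
```

```text
84.75
the job is handed in; nothing more can be done
None
```

The job is done and handed in at 84.75 s, with the robot touching nothing; no verdict was reported.

- **Cells:** Three grey cells were in the tray, and they now sit in bays 3, 2 and 4, seated in that order. Each was pressed level onto the bars (about 15 N) and released under the lip. The last pictures show all three alike, rings at the lips and flat ends on the spring plates, and the tray empty.
- **Bay 3 regrip:** The first try in bay 3 left about 6° of tilt, so I backed that cell out to its leaning position, regripped it and seated it properly.
- **Knock:** The charger was knocked a few centimetres aside while I was fetching the second cell. I measured its pose again before going on.
- **Charger:** I pushed the two posts in turn, and the measured swing never went beyond about 6°. The first stop on the left post left the right corner about 2 mm off the rail, and a further push on the right post closed that.
- **Flush check:** The posts last stopped within 0.3 mm of each other. The final picture fit gives 0.08° of yaw and back ends at x = 0.7158 m and 0.7161 m. My earlier camera estimate of the rail face was 0.714 m, which is within calibration.
- **Start button:** It was pressed last, to its stop (5.1 mm of travel, 11.6 N), then released.
- **Vase, bell, mirror and dispenser:** All four look undisturbed. In the last check the networks put the vase where it started in both views, and each of the other three in one view. In the remaining views they missed the mirror and took other objects for the bell and the dispenser.

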